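# Sort handed hinge halves and lock the carrying tray

## Robot

A 6-joint arm with a two-finger parallel gripper is mounted at the origin on a cart in front of the work surface, level with it; the furniture and walls round the work are solid. World frame = base frame: x ahead of the robot, y to its left, z up, the work surface at z = 0. Lengths are in m, angles in rad, forces in N, time in s.
With the tool pointing down it reaches from about 0.275 to 0.775 m from the base axis. Payload 14.6 kg.
Tool frame: the origin (TCP) lies on the front face of the gripper's body, between the roots of the fingers; the fingertips stand 73 mm ahead of it and the grasp point (between the pads) lies 54 mm ahead of it (manip.nose_length is the distance from the TCP to the fingertips, in m); z points along the fingers, y is the direction in which the jaws open and shut (so a half turn about z gives the same grasp; the last joint's range is limited). The gripper opens to 85 mm and grips with 20 to 120 N. Pads are 22 mm wide; open, the fingers measure 114 mm over their backs; the gripper's body (76 mm by 85 mm) begins 54 mm behind the grasp point. The pads swing forward as they close: fully open they stand 13 mm farther back than shut.
Start: joints at [-1.363, 0.263, -0.048, 1.259, 0, 1.415], TCP at [0.186, -0.491, 0.304] pointing down, gripper open.
Joint ranges: [-2.65, 2.65], [-0.89, 1.7], [-1.18, 1.37], [-2.13, 2.11], [-1.35, 1.29], [-3.14, 3.14]. Speed limits (rad/s): [1.89, 1.89, 2.57, 2.79, 3.14, 3.14].

## Interface

Orientations are given as [roll, pitch, yaw] about the fixed x, y, z axes, in that order (R = Rz(yaw) Ry(pitch) Rx(roll)).
In Python, from station import manip gives the robot as it stands.
- The arm moves only by the tool play_rows, never from a script. Its argument "rows" is a list that holds one entry, the list of rows, each a list of 5 numbers: the opening, from -1 (shut) to 1 (fully open), then the shift along the tool's x, y, z in mm, then the turn about the tool's z in rad. In form: [[[gripper, tx, ty, tz, roll], ...]]. A call has 1 to 10 rows; each row shifts and turns the pose as measured when the row begins, along the tool's axes as they then stand; what a row does not reach is not made up. A row lasts 1/10 s, in which the tool goes at most 50 mm and 8.59 degrees, less where a joint would pass 70% of its speed; a pose out of reach is approached as far as the arm can. A call is refused whole if a number of a shift passes 50 or a number of a turn 0.15, either way. A call with a gripper value outside its range is refused whole. The fingers move at their own pace and stop on an object; the grip force is fixed at half the most. Time passes only in rows, so rows that do not move let the fingers close. It gives the time, the measured TCP pose, the force and the opening at its end, in the units of the state.
- manip.get_state(): the state, without advancing time (a new reading comes with each control period).
- manip.grab_frame(name): name is "side" or "top" or "wrist"; returns (picture, depth): 384x512x3 uint8, red, green, blue; 384x512 float32, m along the optical axis (not along the pixel's ray), 0 where there is no reading.
- manip.get_calibration(name): a dict with "fovy" (degrees; the focal length in pixels is half the picture's height over the tangent of half this angle, whatever the lens; pixels are square), "cx", "cy" (the principal point, pixels), "R" (3x3) and "t" (3): a world point X has camera coordinates R X + t; the wrist camera has in their place "T_tool_cam" (4x4, takes a point from camera to tool coordinates, whose origin is the TCP and whose axes are the flange's). Camera axes: x right, y down, z forward; pixel columns grow to the right and rows downward; lengths in m; the calibration is good to about 2 mm. A picture is of the moment at which its call begins: read the wrist's pose just before it. get_calibration takes no time and is no camera call.
- manip.finish_job(): hands the job in, once; it reports no verdict.
The state is a dict: "clock": time; "q": joint angles; "joint_vel": joint speeds; "joint_torque": joint torques, N m; "tool_pos": TCP position; "eef_rot": TCP orientation; "contact_force": force on the tool from outside, world axes, zero at the start; "wrist_torque": the same for the moment, N m; "opening": finger opening in m.
Only numpy, scipy, OpenCV 4.12 (cv2) and the standard library are available. Lean on these libraries where they do the work, as an engineer would, in place of code of your own. Each camera call takes 0.05 s, during which the arm holds its last target.

## Task

Get the hinge tray ready to carry: put every left-hand hinge half in the tray's left bin and every right-hand one in its right bin, lying wholly down in the bins. Then turn the bar across both bins to its stop, and finally push the locking pin from the tray's left end through the hole of the lug and on through the hole of the bar's tab until its handle meets the lug. Leave the padlock and the loupe where they are.

Things in the scene. Friction and masses are not known exactly. Their poses are not given: they have to be found in the camera images.
- carrier: fixed grey metal carrying tray, 148 (x) x 200 (y) x 35 mm high, origin under its centre, z up, yaw varies by a few degrees: two open bins, left bin at +y and right bin at -y, with a 12 mm wide middle wall along x between them; walls and floor 4 mm thick, and a turn-bar pivoted on top of the middle wall at the centre
- left_bin (a point): centre of the floor of the left bin (inside 140 x 90 mm, 31 mm deep); axes as the tray
- right_bin (a point): centre of the floor of the right bin (inside 140 x 90 mm, 31 mm deep); axes as the tray
- bar (a joint): turn-bar of aluminium, 170 x 24 x 6 mm, underside 42 mm above the bench, turning level about an upright pivot at the tray's centre with stiff friction (about 0.1 N m): 0 rad = across both bins against its stop (closed), about 1.5 = along the middle wall, bins open. It closes anticlockwise seen from above
- bar_post (a point): middle of the upright round black post on one end of the turn-bar (14 mm diameter, 37 mm high, from 48 to 85 mm above the bench), 75 mm from the pivot: at the robot's (-x) end when open, over the right bin (-y) when closed
- bar_eye (a point): centre of the round hole in the upright tab on the turn-bar's other end, 65 mm from the pivot, 66 mm above the bench; the tab is 6 mm thick, 30 mm wide and reaches 80 mm above the bench, the hole is 13 mm wide and runs along the bar. In line with the lug's hole, 38 mm from it, when the bar is closed
- lug_eye (a point): centre of the round hole in the fixed upright lug in the middle of the tray's left (+y) end; lug 6 mm thick (3 mm either side of this point along y), 30 mm wide, reaching 80 mm above the bench; hole 13 mm wide, along the tray's y, 66 mm above the bench; axes as the tray
- pin_handle (a point): centre of the black square handle (40 x 12 x 12 mm) of the straight locking pin lying on the bench; x runs from the handle along the rod towards its tip, 50 g
- pin_tip (a point): tip of the locking pin's steel rod (8.4 mm diameter, 75 mm long, last 5 mm tapered, from the middle of the handle's front face); 95 mm from the handle's centre; axes as the handle
- hanging_card (a point): centre of a fixed grey card, about 100 x 110 mm, that hangs tilted in the air in front of the tool caddy: to be kept clear of by arm and hand when they cross at the back of the work
- padlock: padlock 58 x 38 x 16 mm, bystander, origin under its centre
- loupe: black loupe 35 mm wide, 33 mm tall, bystander, origin under its centre
- left_hinge_1_barrel (a point): left-hand steel hinge half, lying leaf down; may be absent. Point: mid-length on the axis of its fat barrel (16 mm dia, 32 long, axis 9 mm above the bench). x runs to the thin pin (8 mm dia, 32 long) that continues the barrel; z up. Leaf: 64 x 36 x 3 mm plate at bench level, x -16 to +48, y -6 to +30 mm: from above, thin pin pointing away from you, it lies to the left. About 70 g
- right_hinge_1_barrel (a point): right-hand steel hinge half, lying leaf down; may be absent. Point: mid-length on the axis of its fat barrel (16 mm dia, 32 long, axis 9 mm above the bench). x runs to the thin pin (8 mm dia, 32 long) that continues the barrel; z up. Leaf: 64 x 36 x 3 mm plate at bench level, x -16 to +48, y -30 to +6 mm: from above, thin pin pointing away from you, it lies to the right. About 70 g
- left_hinge_2_barrel (a point): left-hand steel hinge half, lying leaf down; may be absent. Point: mid-length on the axis of its fat barrel (16 mm dia, 32 long, axis 9 mm above the bench). x runs to the thin pin (8 mm dia, 32 long) that continues the barrel; z up. Leaf: 64 x 36 x 3 mm plate at bench level, x -16 to +48, y -6 to +30 mm: from above, thin pin pointing away from you, it lies to the left. About 70 g
- right_hinge_2_barrel (a point): right-hand steel hinge half, lying leaf down; may be absent. Point: mid-length on the axis of its fat barrel (16 mm dia, 32 long, axis 9 mm above the bench). x runs to the thin pin (8 mm dia, 32 long) that continues the barrel; z up. Leaf: 64 x 36 x 3 mm plate at bench level, x -16 to +48, y -30 to +6 mm: from above, thin pin pointing away from you, it lies to the right. About 70 g
- left_hinge_3_barrel (a point): left-hand steel hinge half, lying leaf down; may be absent. Point: mid-length on the axis of its fat barrel (16 mm dia, 32 long, axis 9 mm above the bench). x runs to the thin pin (8 mm dia, 32 long) that continues the barrel; z up. Leaf: 64 x 36 x 3 mm plate at bench level, x -16 to +48, y -6 to +30 mm: from above, thin pin pointing away from you, it lies to the left. About 70 g
- right_hinge_3_barrel (a point): right-hand steel hinge half, lying leaf down; may be absent. Point: mid-length on the axis of its fat barrel (16 mm dia, 32 long, axis 9 mm above the bench). x runs to the thin pin (8 mm dia, 32 long) that continues the barrel; z up. Leaf: 64 x 36 x 3 mm plate at bench level, x -16 to +48, y -30 to +6 mm: from above, thin pin pointing away from you, it lies to the right. About 70 g

How it is judged:
By the outcome, as a careful person would: the job done as asked, in the order asked, and still so for the second after the job is handed in, with the robot touching nothing.
Of left_hinge_1, right_hinge_1, left_hinge_2, right_hinge_2, left_hinge_3, right_hinge_3 only 4 to 6 are there at a start; the rules pass over those that are not, and their reading is None.
At some moment in a run one of left_hinge_1, right_hinge_1, left_hinge_2, right_hinge_2, left_hinge_3, right_hinge_3 may be knocked a few centimetres aside while the robot is not near it.
It also fails if it takes over 210 s, if anything falls off the work surface, if the arm or the gripper's body presses on something with over 40 N, if the wrist force passes 120 N, or if a joint passes its speed limit or range.

## Working session

There is one attempt and no reset: what is moved stays moved. The work goes in short steps, Python scripts to look and compute and a tool call to move; the robot and the scene stay as the last step left them, time stands still between calls to the robot, and variables do not carry over. Pictures are saved under pics/ and viewed, and the job is handed in when it is done.

Besides the shell and the picture viewer there is one more tool, called after "Emit:" by a JSON object that holds its "name" and its "arguments", one argument or row to a line. play_rows: Moves the arm, as the interface text tells. Its arguments: {"type":"object","properties":{"rows":{"type":"array"}},"required":["rows"]}

```bash
ls; mkdir -p pics
cat > h.py <<'E'
import numpy as np, cv2, sys, json
from station import manip
def grab(n,fn=None):
    st=manip.get_state()
    im,d=manip.grab_frame(n)
    if fn: cv2.imwrite('pics/'+fn,im[:,:,::-1])
    return st,im,d
E
python3 - <<'E'
from h import *
print(manip.get_state())
for n in ['side','top','wrist']:
    print(n,manip.get_calibration(n))
    st,im,d=grab(n,n+'0.png')
    np.savez('%s0.npz'%n,im=im,d=d)
E
```

```text
pics
{'clock': 0.0, 'q': array([-1.36331832e+00,  2.63517567e-01, -4.89653377e-02,  1.25941339e+00,
       -1.83809045e-05,  1.41548318e+00]), 'joint_vel': array([-2.14522565e-04, -1.19963601e-03,  6.88039355e-04,  2.58409255e-05,
       -8.23981439e-05, -1.61051060e-03]), 'joint_torque': array([-4.97310277e-03, -6.37605572e+01,  3.84564829e+01,  1.35955028e-02,
       -4.20954402e-04,  4.18869308e-05]), 'tool_pos': array([ 0.18625449, -0.49061896,  0.30341742]), 'eef_rot': array([-3.14050308e+00, -1.51993999e-04,  3.62791080e-01]), 'contact_force': array([-0.55427489,  0.13662798, -0.46558262]), 'wrist_torque': array([0.00915736, 0.02646656, 0.02549021]), 'opening': 0.08527415463949606}
side {'fovy': 51.348642863063, 'cx': 257.65383018025733, 'cy': 193.02428750111324, 'R': array([[-6.56976537e-01, -7.53910975e-01, -2.67775955e-04],
       [-6.43453431e-01,  5.60906140e-01, -5.20914566e-01],
       [ 3.92873406e-01, -3.42056346e-01, -8.53608776e-01]]), 't': array([0.45071243, 0.37295492, 1.37710461])}
top {'fovy': 49.75596392128712, 'cx': 251.9299849521127, 'cy': 189.81901187480514, 'R': array([[-5.82458417e-04, -9.99974483e-01, -7.12001556e-03],
       [-9.95572891e-01,  1.24908173e-03, -9.39843512e-02],
       [ 9.39908465e-02,  7.03375250e-03, -9.95548214e-01]]), 't': array([0.16622714, 0.54815608, 1.30362295])}
wrist {'fovy': 68.01641522346392, 'cx': 251.87661831490087, 'cy': 188.54051935758665, 'T_tool_cam': array([[-2.06797470e-05, -9.61460723e-01, -2.74942316e-01,
         6.87990079e-02],
       [ 9.99999799e-01, -1.94293343e-04,  6.04220107e-04,
        -4.08453729e-04],
       [-6.34353363e-04, -2.74942248e-01,  9.61460534e-01,
        -6.98997944e-02],
       [ 0.00000000e+00,  0.00000000e+00,  0.00000000e+00,
         1.00000000e+00]])}
```

Run:
```python
import cv2
for n in ['top','side']:
    im=cv2.imread('pics/%s0.png'%n); cv2.imwrite('pics/%s0b.png'%n,cv2.resize(im,(800,600),interpolation=cv2.INTER_CUBIC))
```

```text
(no output)
```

View pics/top0b.png

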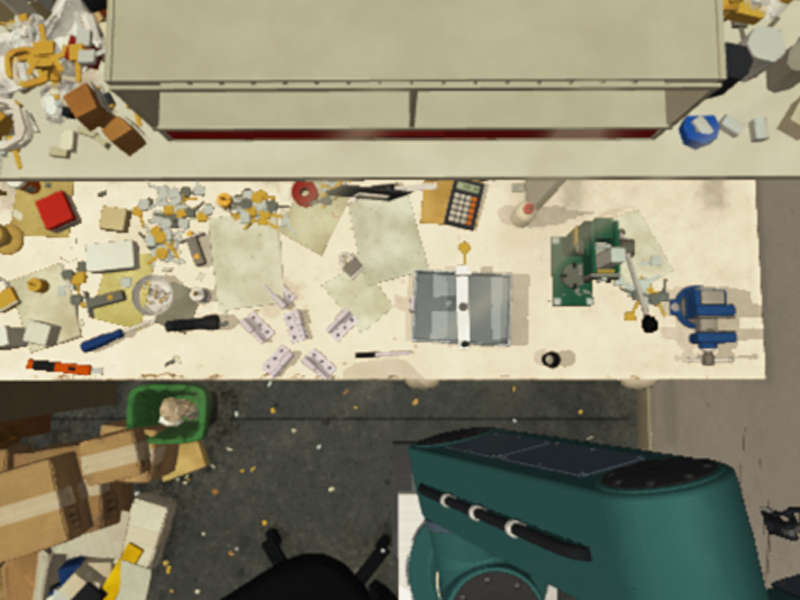

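View pics/side0b.png

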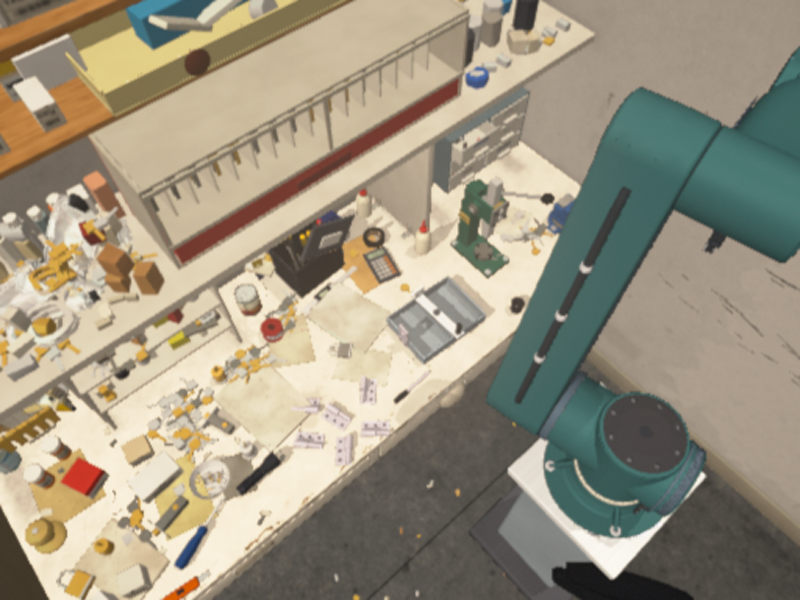

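```bash
python3 - <<'E'
import cv2
im=cv2.imread('pics/top0.png')[105:250,130:330]; cv2.imwrite('pics/top0c.png',cv2.resize(im,(800,580),interpolation=cv2.INTER_CUBIC))
im=cv2.imread('pics/side0.png')[130:310,120:340]; cv2.imwrite('pics/side0c.png',cv2.resize(im,(733,600),interpolation=cv2.INTER_CUBIC))
E
cat >> h.py <<'E'
def K(n):
    c=manip.get_calibration(n); return 192/np.tan(np.radians(c['fovy'])/2),c['cx'],c['cy'],c
def cam_pose(n,st):
    f,cx,cy,c=K(n)
    if n=='wrist':
        from scipy.spatial.transform import Rotation as Ro
        T=np.eye(4);T[:3,:3]=Ro.from_euler('xyz',st['eef_rot']).as_matrix();T[:3,3]=st['tool_pos']
        T=T@c['T_tool_cam']; return T[:3,:3],T[:3,3]
    return c['R'].T,-c['R'].T@c['t']
def ray(n,st,u,v):
    f,cx,cy,c=K(n);R,o=cam_pose(n,st)
    return o,R@np.array([(u-cx)/f,(v-cy)/f,1.])
def onz(n,st,u,v,z):
    o,d=ray(n,st,u,v); return o+d*(z-o[2])/d[2]
def proj(n,st,X):
    f,cx,cy,c=K(n);R,o=cam_pose(n,st); p=R.T@(np.asarray(X)-o); return np.array([f*p[0]/p[2]+cx,f*p[1]/p[2]+cy])
def cloud(n,st,d):
    f,cx,cy,c=K(n);R,o=cam_pose(n,st)
    v,u=np.mgrid[0:384,0:512]
    P=np.stack([(u-cx)/f*d,(v-cy)/f*d,d],-1)
    return P@R.T+o
E
python3 - <<'E'
from h import *
for u,v in [(280,330),(280,295),(463,307),(463,240),(350,262),(550,358),(360,353),(412,352),(320,360)]:
    print(u,v,onz('top',None,u*.64,v*.64,0.0).round(3))
d=np.load('top0.npz')['d'];P=cloud('top',None,d)
print(P[196,296],P[150,296],P[300//2,225])
# heights of shelf
for v in range(20,240,10): print(v,P[v,260].round(3),P[v,200].round(3))
E
```

```text
280 330 [0.481 0.403 0.   ]
280 295 [0.554 0.405 0.   ]
463 307 [0.529 0.021 0.   ]
463 240 [0.671 0.019 0.   ]
350 262 [0.624 0.258 0.   ]
550 358 [ 0.422 -0.158  0.   ]
360 353 [0.433 0.236 0.   ]
412 352 [0.435 0.128 0.   ]
320 360 [0.419 0.319 0.   ]
[0.52586777 0.02744348 0.05622991] [6.82657321e-01 2.02834147e-02 5.32307918e-04] [0.68294142 0.25481345 0.00143529]
20 [0.79  0.147 0.651] [0.791 0.253 0.65 ]
30 [0.772 0.147 0.65 ] [0.774 0.253 0.648]
40 [0.754 0.147 0.65 ] [0.755 0.253 0.649]
50 [0.736 0.147 0.65 ] [0.736 0.252 0.651]
60 [0.778 0.145 0.507] [0.778 0.272 0.508]
70 [0.756 0.145 0.506] [0.757 0.272 0.505]
80 [0.731 0.145 0.515] [0.731 0.27  0.517]
90 [0.734 0.145 0.446] [0.734 0.279 0.447]
100 [0.712 0.145 0.443] [0.712 0.279 0.445]
110 [0.688 0.145 0.446] [0.69 0.28 0.44]
120 [0.782 0.139 0.009] [0.775 0.334 0.035]
130 [0.75  0.139 0.003] [0.749 0.338 0.006]
140 [0.714 0.139 0.01 ] [ 0.717  0.338 -0.001]
150 [0.681 0.139 0.009] [0.683 0.338 0.001]
160 [0.648 0.139 0.008] [0.649 0.336 0.007]
170 [0.615 0.139 0.009] [0.616 0.337 0.003]
180 [0.583 0.139 0.001] [0.583 0.336 0.001]
190 [0.55  0.139 0.002] [0.55  0.336 0.001]
200 [ 0.517  0.14  -0.002] [ 0.518  0.336 -0.001]
210 [ 0.485  0.14  -0.002] [ 0.485  0.336 -0.002]
220 [0.452 0.14  0.003] [ 0.452  0.335 -0.   ]
230 [0.42  0.14  0.002] [0.42  0.335 0.001]
```

View pics/top0c.png

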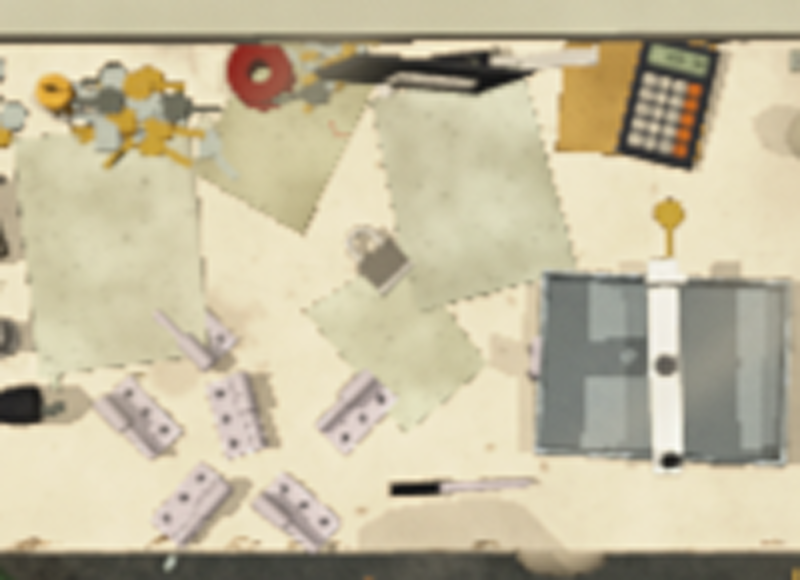

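View pics/side0c.png

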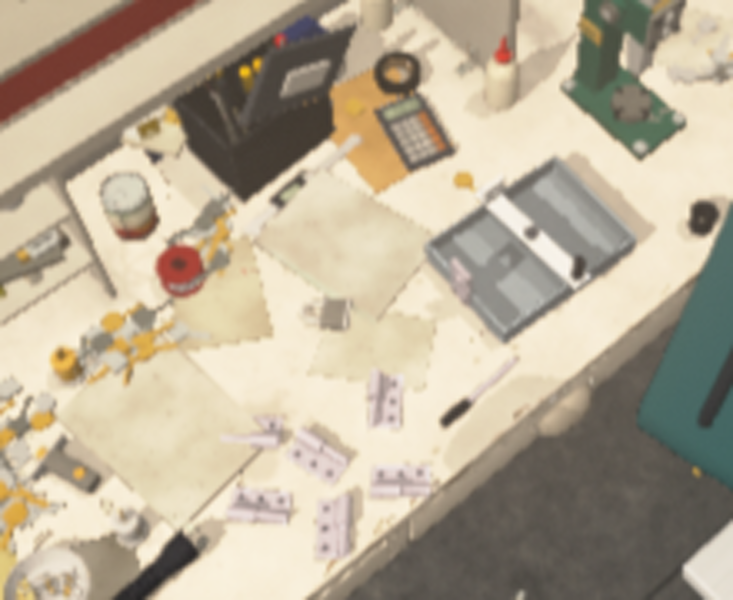

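```bash
cat >> h.py <<'E'
def wrap(a): return (a+np.pi)%(2*np.pi)-np.pi
def plan(tgt,yaw,g=1,step=40,start=None,syaw=None,maxroll=.12):
    """rows for tool-down motion; prints rows in calls of 10"""
    st=manip.get_state(); p=np.array(start if start is not None else st['tool_pos'],float); y=st['eef_rot'][2] if syaw is None else syaw
    dy=wrap(yaw-y); D=np.asarray(tgt)-p
    n=int(max(1,np.ceil(np.linalg.norm(D)*1000/step),np.ceil(abs(dy)/maxroll)))
    rows=[]
    for i in range(n):
        a=y+dy*i/n; w=D/n*1000
        rows.append([g,round(float(np.cos(a)*w[0]+np.sin(a)*w[1]),1),round(float(np.sin(a)*w[0]-np.cos(a)*w[1]),1),round(float(-w[2]),1),round(float(-dy/n),3)])
    print(n,'rows'); 
    for i in range(0,n,10): print(json.dumps([rows[i:i+10]]))
def S():
    s=manip.get_state(); print('t%.2f'%s['clock'],'p',s['tool_pos'].round(4),'r',s['eef_rot'].round(3),'q',s['q'].round(2),'F',s['contact_force'].round(1),'o',round(s['opening'],4)); return s
E
python3 - <<'E'
from h import *
plan([.42,.30,.32],1.5)
E
```

```text
21 rows
[[[1, 23.8, -31.3, -0.8, -0.054], [1, 25.4, -29.9, -0.8, -0.054], [1, 27.0, -28.5, -0.8, -0.054], [1, 28.5, -27.0, -0.8, -0.054], [1, 29.9, -25.4, -0.8, -0.054], [1, 31.3, -23.8, -0.8, -0.054], [1, 32.5, -22.0, -0.8, -0.054], [1, 33.6, -20.2, -0.8, -0.054], [1, 34.7, -18.4, -0.8, -0.054], [1, 35.6, -16.5, -0.8, -0.054]]]
[[[1, 36.5, -14.5, -0.8, -0.054], [1, 37.2, -12.5, -0.8, -0.054], [1, 37.8, -10.5, -0.8, -0.054], [1, 38.3, -8.4, -0.8, -0.054], [1, 38.7, -6.4, -0.8, -0.054], [1, 39.0, -4.2, -0.8, -0.054], [1, 39.2, -2.1, -0.8, -0.054], [1, 39.3, -0.0, -0.8, -0.054], [1, 39.2, 2.1, -0.8, -0.054], [1, 39.0, 4.2, -0.8, -0.054]]]
[[[1, 38.7, 6.4, -0.8, -0.054]]]
```

Emit:
{"name": "play_rows", "arguments": {
  "rows": [
    [[1,24,-31,-1,-0.054],[1,25,-30,-1,-0.054],[1,27,-28,-1,-0.054],[1,28,-27,-1,-0.054],[1,30,-25,-1,-0.054],[1,31,-24,-1,-0.054],[1,32,-22,-1,-0.054],[1,34,-20,-1,-0.054],[1,35,-18,-1,-0.054],[1,36,-16,-1,-0.054]]
  ]
}}

```text
clock: 1.15
tool_pos: [0.2964, -0.1046, 0.312]
eef_rot: [-3.139, -0.002, 0.915]
contact_force: [1.1, -1.3, 0.3]
opening: 0.0853
```

Run:
```python
from h import *
S()
plan([.42,.30,.32],1.5)
```

```text
t1.15 p [ 0.2964 -0.1046  0.312 ] r [-3.139e+00 -2.000e-03  9.150e-01] q [-0.6  -0.11 -0.44  1.24  0.    1.62] F [ 1.1 -1.3  0.3] o 0.0853
11 rows
[[[1, 36.0, -13.5, -0.7, -0.053], [1, 36.7, -11.6, -0.7, -0.053], [1, 37.2, -9.6, -0.7, -0.053], [1, 37.7, -7.6, -0.7, -0.053], [1, 38.0, -5.6, -0.7, -0.053], [1, 38.3, -3.6, -0.7, -0.053], [1, 38.4, -1.5, -0.7, -0.053], [1, 38.5, 0.5, -0.7, -0.053], [1, 38.4, 2.5, -0.7, -0.053], [1, 38.2, 4.6, -0.7, -0.053]]]
[[[1, 37.9, 6.6, -0.7, -0.053]]]
```

Emit:
{"name": "play_rows", "arguments": {
  "rows": [
    [[1,36,-13,-1,-0.054],[1,37,-12,-1,-0.054],[1,37,-10,-1,-0.054],[1,38,-8,-1,-0.054],[1,38,-6,-1,-0.054],[1,38,-4,-1,-0.054],[1,38,-1,-1,-0.054],[1,38,0,-1,-0.054],[1,38,2,-1,-0.054],[1,38,5,-1,-0.054]]
  ]
}}

```text
clock: 2.15
tool_pos: [0.4011, 0.282, 0.3236]
eef_rot: [3.14, -0.002, 1.48]
contact_force: [1.4, -1.7, -0.1]
opening: 0.0851
```

Emit:
{"name": "play_rows", "arguments": {
  "rows": [
    [[1,38,7,-1,-0.054],[1,0,0,0,0]]
  ]
}}

```text
clock: 2.35
tool_pos: [0.4121, 0.3244, 0.3236]
eef_rot: [3.141, -0.002, 1.542]
contact_force: [0.1, -0.4, -0.7]
opening: 0.0856
```

Run:
```python
from h import *
S()
st,im,d=grab('wrist','w1.png'); np.savez('w1.npz',im=im,d=d,pos=st['tool_pos'],rot=st['eef_rot'])
cv2.imwrite('pics/w1b.png',cv2.resize(im[:,:,::-1],(800,600),interpolation=cv2.INTER_CUBIC))
```

```text
t2.35 p [0.4121 0.3244 0.3236] r [ 3.141e+00 -2.000e-03  1.542e+00] q [ 0.51  0.26 -0.01  1.31  0.    2.11] F [ 0.1 -0.4 -0.7] o 0.0856
```

View pics/w1b.png

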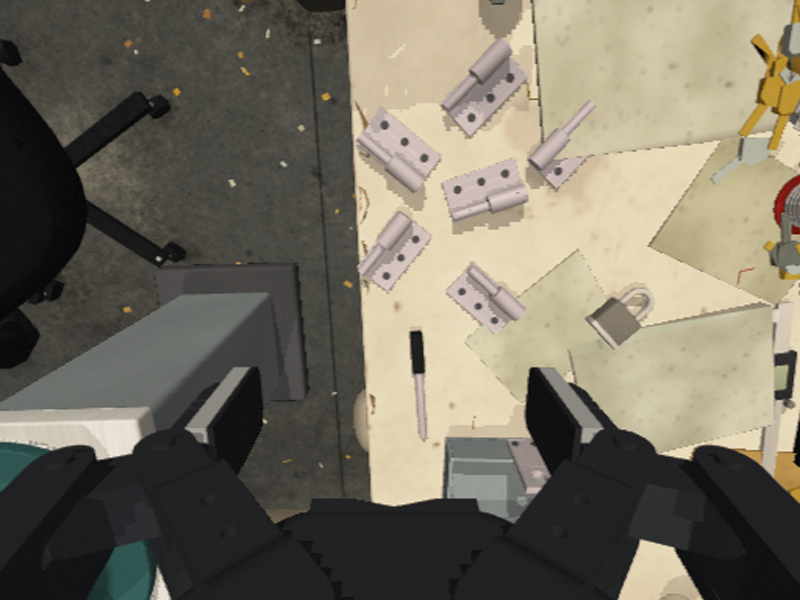

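```bash
cat >> h.py <<'E'
def load(fn):
    z=np.load(fn); return dict(tool_pos=z['pos'],eef_rot=z['rot']),z['im'],z['d']
def ortho(n,st,im,x0,x1,y0,y1,z,s=2.0):
    """rows: top=+y, right=+x ; s px per mm"""
    src=[];X=[(x0,y1),(x1,y1),(x1,y0),(x0,y0)]
    src=np.float32([proj(n,st,[a,b,z]) for a,b in X]); W=int((x1-x0)*1000*s);H=int((y1-y0)*1000*s)
    M=cv2.getPerspectiveTransform(src,np.float32([[0,0],[W,0],[W,H],[0,H]]))
    return cv2.warpPerspective(im,M,(W,H),flags=cv2.INTER_CUBIC)
E
python3 - <<'E'
from h import *
st,im,d=load('w1.npz')
o=ortho('wrist',st,im,.38,.62,.26,.54,.009,2.1)
for i in range(0,25,2):
    u=int(i*21); cv2.putText(o,'%.2f'%(.38+i*.01),(u,8),0,.3,(255,0,0)); cv2.line(o,(u,0),(u,600),(0,180,0),1) if i%4==0 else 0
for i in range(0,29,4):
    v=int(588-i*21); cv2.putText(o,'%.2f'%(.26+i*.01),(0,v),0,.3,(255,0,0));cv2.line(o,(0,v),(600,v),(0,180,0),1)
cv2.imwrite('pics/o1.png',o[:,:,::-1])
P=cloud('wrist',st,d)
np.save('P1.npy',P)
c=ortho('wrist',st,P.astype(np.float32),.38,.62,.26,.54,.009,2.1)
h=np.clip(c[:,:,2]*1000*10,0,255).astype(np.uint8)
cv2.imwrite('pics/h1.png',h)
E
```

```text
(no output)
```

View pics/o1.png

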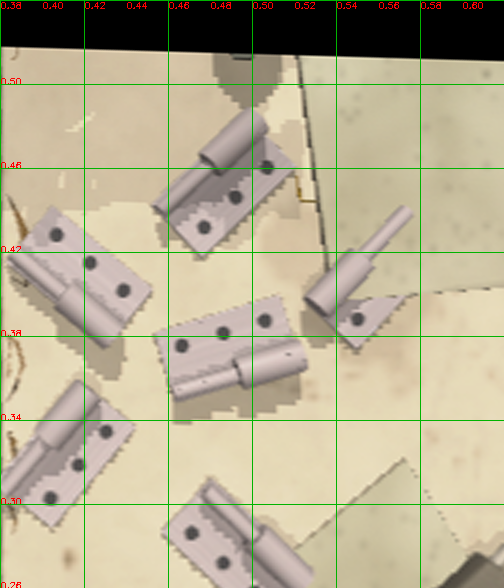

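View pics/h1.png

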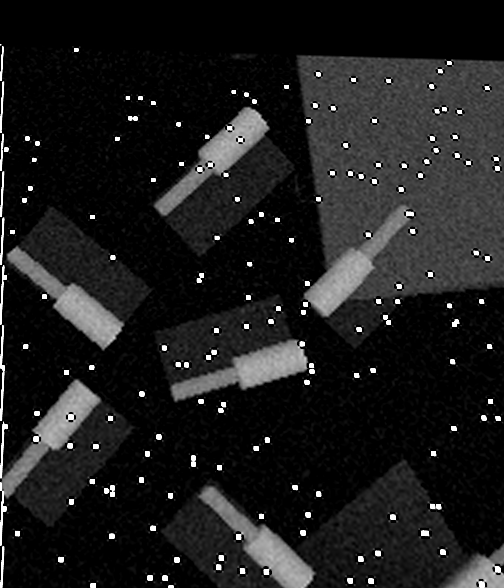

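```bash
cat > hinges.py <<'E'
from h import *
def find(st,d,xr=(.36,.66),yr=(.22,.56),base=0.0):
    P=cloud('wrist',st,d); z=P[...,2]-base
    ok=(d>0)&(P[...,0]>xr[0])&(P[...,0]<xr[1])&(P[...,1]>yr[0])&(P[...,1]<yr[1])
    m=(ok&(z>.0098)&(z<.022)).astype(np.uint8)
    m=cv2.morphologyEx(m,cv2.MORPH_OPEN,np.ones((3,3),np.uint8))
    n,lab,stt,_=cv2.connectedComponentsWithStats(m)
    out=[]
    for i in range(1,n):
        if stt[i,4]<60: continue
        s=lab==i; Q=P[s][:,:2]; zz=z[s]
        c=Q.mean(0); w,V=np.linalg.eigh(np.cov((Q-c).T)); a=V[:,1]
        fat=zz>.0145
        if fat.sum()<20: continue
        cf=Q[fat].mean(0)
        if (c-cf)@a<0: a=-a
        t=(Q-c)@a; L=np.percentile(t,99.5)-np.percentile(t,.5)
        # barrel centre = far end - 48mm
        cb=c+a*(np.percentile(t,.7)+.016); ct=c+a*(np.percentile(t,99.3)-.048)
        # leaf side: points with 1.5<z<8mm  within leaf
        allm=ok&(z>.0015)&(z<.0055); R=P[allm][:,:2]-cf; u=R@a; v=-R[:,0]*a[1]+R[:,1]*a[0]
        nl=((u>-.016)&(u<.048)&(v>.010)&(v<.028)).sum(); nr=((u>-.016)&(u<.048)&(v<-.010)&(v>-.028)).sum()
        out.append(dict(c=(cb+ct)/2,cb=cb,ct=ct,cf=cf,ang=np.arctan2(a[1],a[0]),L=L,nl=nl,nr=nr,hand='L' if nl>nr else 'R',zmax=np.percentile(zz,98)))
    return out
if __name__=='__main__':
    st,im,d=load(sys.argv[1])
    P=cloud('wrist',st,d)
    for o in find(st,d): print(o['hand'],o['nl'],o['nr'],'c',o['c'].round(4),o['cb'].round(4),o['ct'].round(4),'fat',o['cf'].round(4),'ang',round(o['ang'],3),'L',round(o['L'],4),'z',round(o['zmax'],4))
    b=P[(P[...,0]>.45)&(P[...,0]<.55)&(P[...,1]>.25)&(P[...,1]<.45)]; print(np.median(b[:,2]))
E
python3 hinges.py w1.npz
python3 - <<'E'
from h import *
plan([.42,.12,.30],1.5)
E
```

```text
L 746 15 c [0.4907 0.4725] [0.4901 0.4719] [0.4913 0.4731] fat [0.4903 0.4721] ang -2.386 L 0.0626 z 0.0178
R 68 304 c [0.5388 0.4051] [0.5398 0.406 ] [0.5379 0.4041] fat [0.5405 0.406 ] ang 0.802 L 0.0614 z 0.0177
R 14 684 c [0.4224 0.3894] [0.4215 0.3901] [0.4233 0.3887] fat [0.422  0.3897] ang 2.445 L 0.0621 z 0.0177
R 8 636 c [0.5077 0.3675] [0.507  0.3673] [0.5085 0.3678] fat [0.5076 0.3669] ang -2.836 L 0.0629 z 0.0177
L 570 10 c [0.4117 0.3434] [0.4112 0.3428] [0.4123 0.344 ] fat [0.4114 0.3429] ang -2.264 L 0.0624 z 0.0177
L 508 69 c [0.5124 0.2741] [0.5115 0.2749] [0.5132 0.2733] fat [0.5118 0.2744] ang 2.392 L 0.0621 z 0.0178
L 363 13 c [0.6173 0.2387] [0.6114 0.2494] [0.6231 0.2279] fat [0.6094 0.2526] ang 2.072 L 0.04 z 0.0175
0.27863234807739257
6 rows
[[[1, -33.7, 2.5, 3.9, 0.007], [1, -33.7, 2.7, 3.9, 0.007], [1, -33.7, 2.9, 3.9, 0.007], [1, -33.7, 3.1, 3.9, 0.007], [1, -33.7, 3.3, 3.9, 0.007], [1, -33.6, 3.6, 3.9, 0.007]]]
```

Run:
```python
from h import *
plan([.50,-.07,.33],1.55,step=42)
```

```text
10 rows
[[[1, -39.0, 10.1, -0.6, -0.001], [1, -39.0, 10.0, -0.6, -0.001], [1, -39.0, 10.0, -0.6, -0.001], [1, -39.0, 9.9, -0.6, -0.001], [1, -39.0, 9.9, -0.6, -0.001], [1, -39.0, 9.9, -0.6, -0.001], [1, -39.1, 9.8, -0.6, -0.001], [1, -39.1, 9.8, -0.6, -0.001], [1, -39.1, 9.7, -0.6, -0.001], [1, -39.1, 9.7, -0.6, -0.001]]]
```

Emit:
{"name": "play_rows", "arguments": {
  "rows": [
    [[1,-39,10,-1,0],[1,-39,10,-1,0],[1,-39,10,-1,0],[1,-39,10,-1,0],[1,-39,10,-1,0],[1,-39,10,-1,0],[1,-39,10,-1,0],[1,-39,10,-1,0],[1,-39,10,0,0],[1,0,0,0,0]]
  ]
}}

```text
clock: 3.4
tool_pos: [0.4856, -0.0498, 0.331]
eef_rot: [-3.14, 0.001, 1.532]
contact_force: [0.8, -0.7, 0.6]
opening: 0.0855
```

Run:
```python
from h import *
S()
st,im,d=grab('wrist','w2.png'); np.savez('w2.npz',im=im,d=d,pos=st['tool_pos'],rot=st['eef_rot'])
cv2.imwrite('pics/w2b.png',cv2.resize(im[:,:,::-1],(800,600),interpolation=cv2.INTER_CUBIC))
P=cloud('wrist',st,d)
h=np.clip(P[...,2]*1000*2.5,0,255).astype(np.uint8)
cv2.imwrite('pics/w2h.png',h)
```

```text
t3.40 p [ 0.4856 -0.0498  0.331 ] r [-3.140e+00  1.000e-03  1.532e+00] q [-0.27  0.19 -0.07  1.31 -0.    1.34] F [ 0.8 -0.7  0.6] o 0.0855
```

View pics/w2b.png

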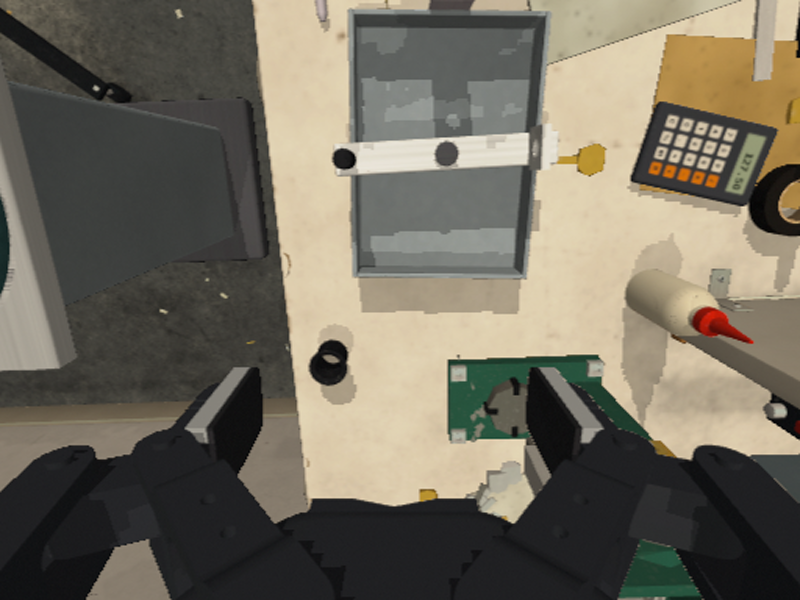

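View pics/w2h.png

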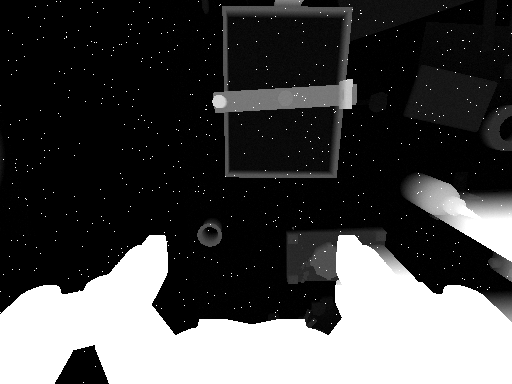

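Run:
```python
from h import *
st,im,d=load('w2.npz'); P=cloud('wrist',st,d)
reg=(P[...,0]>.4)&(P[...,0]<.68)&(P[...,1]>-.14)&(P[...,1]<.2)&(d>0)
def sel(a,b):
    m=(reg&(P[...,2]>a)&(P[...,2]<b)).astype(np.uint8); 
    m2=cv2.morphologyEx(m,cv2.MORPH_OPEN,np.ones((2,2),np.uint8)); return P[m2>0]
w=sel(.028,.039); print(len(w),w[:,:2].min(0),w[:,:2].max(0))
r=cv2.minAreaRect((w[:,:2]*1000).astype(np.float32)); print('walls',r)
w=sel(.0415,.055); r=cv2.minAreaRect((w[:,:2]*1000).astype(np.float32)); print('bar',r,np.median(w[:,2]))
c=w[:,:2].mean(0); ww,V=np.linalg.eigh(np.cov(w[:,:2].T)); print(c,np.degrees(np.arctan2(V[1,1],V[0,1])))
hi=sel(.06,.095)
for nm,q in [('post',hi[hi[:,0]<.5]),('tab',hi[(hi[:,0]>.55)&(hi[:,1]<.07)]),('lug',hi[hi[:,1]>.09])]:
    print(nm,len(q),q.mean(0),q.min(0),q.max(0)); t=q[q[:,2]>np.percentile(q[:,2],90)-.004]; print('  top',t.mean(0))
fl=sel(.002,.007); print('floor',np.median(fl[:,2]))
bench=P[(P[...,0]>.42)&(P[...,0]<.6)&(P[...,1]>-.15)&(P[...,1]<-.1)]; print('bench',np.median(bench[:,2]))
```

```text
2331 [ 0.40980844 -0.15531899] [0.61549796 0.1307731 ]
walls ((513.4280395507812, -12.291854858398438), (295.2930603027344, 193.87510681152344), 87.31190490722656)
bar ((532.3214111328125, 79.04816436767578), (191.347412109375, 128.84646606445312), 0.9807151556015015) 0.047867635442406464
[0.5253484  0.03218558] -176.9262339442009
post 157 [0.45284112 0.02601923 0.07857448] [0.44179537 0.01982681 0.0467938 ] [0.45834346 0.0323674  0.08634993]
  top [0.45206042 0.02668329 0.08463767]
tab 306 [0.5930413  0.02862879 0.07023302] [ 0.58760823  0.01185816 -0.00133847] [0.62272142 0.04875599 0.08164313]
  top [0.59094938 0.02878798 0.07969119]<stdin>:13: RuntimeWarning: Mean of empty slice.
  ret = um.true_divide(
Traceback (most recent call last):
ValueError: zero-size array to reduction operation minimum which has no identity
```

```bash
cat > tray.py <<'E'
from h import *
def tray(st,d,P=None):
    P=cloud('wrist',st,d)
    z=cv2.medianBlur(P[...,2].astype(np.float32),3)
    m=((z>.026)&(z<.045)).astype(np.uint8); 
    n,lab,s,c=cv2.connectedComponentsWithStats(m,connectivity=8)
    best=None
    for i in range(1,n):
        Q=P[lab==i]
        if s[i,4]>80: print('comp',s[i],Q.mean(0).round(3),Q.min(0).round(3),Q.max(0).round(3))
    return P,lab,z
if __name__=='__main__':
    st,im,d=load(sys.argv[1]); P,lab,z=tray(st,d)
    def side(xr,yr,ax):
        # wall-top points in a box; total least squares line
        m=(P[...,0]>xr[0])&(P[...,0]<xr[1])&(P[...,1]>yr[0])&(P[...,1]<yr[1])&(abs(P[...,2]-.035)<.0025)&(abs(z-.035)<.003)
        Q=P[m][:,:2]; l=cv2.fitLine((Q*1000).astype(np.float32),cv2.DIST_HUBER,0,.01,.01).ravel()
        a=np.degrees(np.arctan2(l[1],l[0])); 
        # mid of wall top at mid
        print(len(Q),'ang',a.round(2),'pt',l[2:].round(1)); return a,l
    y0=.028
    side((.435,.47),(-.06,.015),1);side((.435,.47),(.045,.12),1)
    side((.58,.62),(-.06,.015),1);side((.58,.62),(.045,.12),1)
    side((.47,.58),(-.09,-.05),0);side((.47,.58),(.11,.14),0)
E
python3 tray.py w2.npz
python3 - <<'E'
from h import *
st,im,d=load('w2.npz')
o=ortho('wrist',st,im,.42,.66,-.10,.15,.035,2.3)
for i in range(0,25,4):
    u=int(i*23); cv2.putText(o,'%.2f'%(.42+i*.01),(u,8),0,.3,(255,0,0)); cv2.line(o,(u,0),(u,600),(0,180,0),1)
for i in range(1,26,4):
    v=int(575-i*23); cv2.putText(o,'%.2f'%(-.10+i*.01),(0,v),0,.3,(255,0,0));cv2.line(o,(0,v),(600,v),(0,180,0),1)
cv2.imwrite('pics/o2.png',o[:,:,::-1])
E
```

```text
comp [ 222    2  131   90 1567] [0.532 0.107 0.035] [ 0.449  0.02  -0.001] [0.612 0.139 0.401]
comp [ 223  106  121   72 1015] [ 0.529 -0.044  0.034] [ 0.447 -0.074 -0.   ] [0.61  0.02  0.401]
comp [408 176  30  31 275] [ 0.703 -0.091  0.037] [ 0.487 -0.118  0.025] [0.725 0.02  0.401]
comp [460 195  52   7 255] [ 0.796 -0.11   0.037] [ 0.487 -0.112  0.025] [0.837 0.02  0.401]
comp [197 223  25  24 285] [ 0.42  -0.152  0.033] [ 0.403 -0.169  0.025] [0.487 0.02  0.401]
comp [310 244  28  36 694] [ 0.584 -0.198  0.036] [ 0.487 -0.238  0.016] [0.609 0.02  0.401]
comp [369 246  21   7  92] [ 0.659 -0.178  0.04 ] [ 0.487 -0.182  0.026] [0.671 0.02  0.401]
comp [493 257  19  25 245] [ 0.843 -0.218  0.035] [ 0.487 -0.233  0.025] [0.849 0.02  0.401]
comp [490 301  22   9 153] [ 0.856 -0.283  0.034] [ 0.842 -0.284  0.025] [ 0.874 -0.281  0.045]
194 ang 86.97 pt [452. -22.]
237 ang 87.56 pt [457.1  82.5]
202 ang 87.31 pt [595.4 -21.5]
258 ang 87.3 pt [600.6  84.7]
269 ang -2.41 pt [523.4 -69.3]
445 ang -2.65 pt [525.2 126.2]
```

View pics/o2.png

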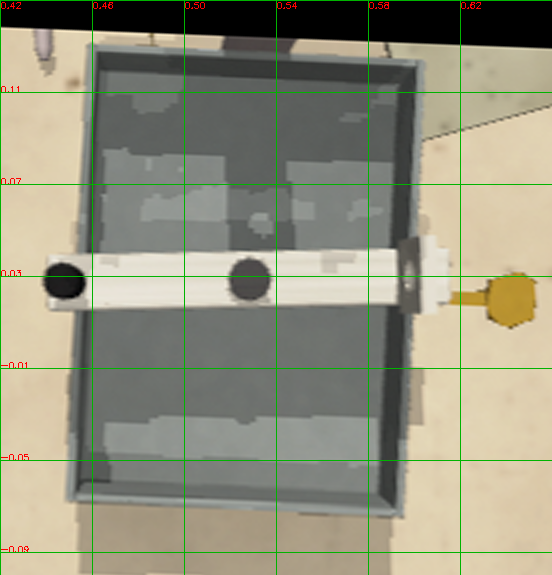

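Run:
```python
from h import *
print(manip.nose_length)
plan([.508,.278,.22],2.392,g=0.0,step=42)
```

```text
0.0726
9 rows
[[[0.0, 36.3, 1.2, 12.3, -0.095], [0.0, 36.0, 4.6, 12.3, -0.095], [0.0, 35.4, 8.0, 12.3, -0.095], [0.0, 34.5, 11.4, 12.3, -0.095], [0.0, 33.3, 14.6, 12.3, -0.095], [0.0, 31.7, 17.7, 12.3, -0.095], [0.0, 29.9, 20.7, 12.3, -0.095], [0.0, 27.8, 23.4, 12.3, -0.095], [0.0, 25.4, 26.0, 12.3, -0.095]]]
```

Emit:
{"name": "play_rows", "arguments": {
  "rows": [
    [[0,36,1,12,-0.095],[0,36,5,12,-0.095],[0,35,8,12,-0.095],[0,34,11,12,-0.095],[0,33,15,12,-0.095],[0,32,18,12,-0.095],[0,30,21,12,-0.095],[0,28,23,12,-0.095],[0,25,26,12,-0.095],[0,0,0,0,0]]
  ]
}}

```text
clock: 4.45
tool_pos: [0.4973, 0.2911, 0.2204]
eef_rot: [-3.14, -0.001, 2.418]
contact_force: [-0.2, -0.2, -0.2]
opening: 0.0428
```

```bash
cat > look.py <<'E'
from hinges import *
# look.py name : take picture, list hinges with grip points
fn=sys.argv[1]; S()
st,im,d=grab('wrist',fn+'.png'); np.savez(fn+'.npz',im=im,d=d,pos=st['tool_pos'],rot=st['eef_rot'])
for o in find(st,d):
    a=np.array([np.cos(o['ang']),np.sin(o['ang'])])
    print(o['hand'],o['nl'],o['nr'],'c',o['c'].round(4),'fat',o['cf'].round(4),'grip',(o['c']+.006*a).round(4),'ang',round(o['ang'],3),'L',round(o['L'],4),'z',round(o['zmax'],4))
E
python3 look.py w3
```

```text
t4.45 p [0.4973 0.2911 0.2204] r [-3.140e+00 -1.000e-03  2.418e+00] q [ 0.39  0.39 -0.09  1.09  0.    1.11] F [-0.2 -0.2 -0.2] o 0.0428
R 19 1304 c [0.4262 0.3858] fat [0.4218 0.3896] grip [0.4216 0.3896] ang 2.452 L 0.053 z 0.0176
L 286 2 c [0.5244 0.5323] fat [0.509  0.5353] grip [0.5185 0.5334] ang 2.952 L 0.0123 z 0.0208
L 1354 22 c [0.4913 0.4715] fat [0.4905 0.4718] grip [0.4869 0.4674] ang -2.397 L 0.0634 z 0.0176
L 1261 12 c [0.4123 0.3423] fat [0.4121 0.3426] grip [0.4085 0.3378] ang -2.272 L 0.0628 z 0.0176
R 18 1215 c [0.508  0.3664] fat [0.5075 0.3663] grip [0.5022 0.3647] ang -2.848 L 0.0627 z 0.0175
R 105 480 c [0.5401 0.4051] fat [0.5405 0.405 ] grip [0.5442 0.4094] ang 0.806 L 0.0633 z 0.0175
L 984 112 c [0.5122 0.2739] fat [0.5119 0.274 ] grip [0.5078 0.278 ] ang 2.388 L 0.0636 z 0.0177
L 464 0 c [0.6169 0.2375] fat [0.6055 0.246 ] grip [0.612 0.241] ang 2.523 L 0.0375 z 0.0175
```

View pics/w3.png

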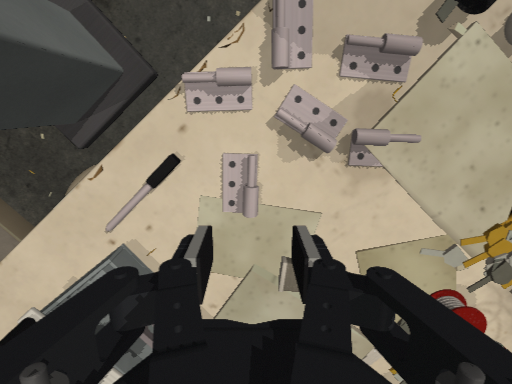

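Run:
```python
from h import *
plan([.508,.278,.10],2.388,g=-0.2,step=32)
```

```text
4 rows
[[[-0.2, -3.9, -0.4, 30.3, 0.007], [-0.2, -3.9, -0.4, 30.3, 0.007], [-0.2, -3.9, -0.4, 30.3, 0.007], [-0.2, -3.9, -0.3, 30.3, 0.007]]]
```

Emit:
{"name": "play_rows", "arguments": {
  "rows": [
    [[-0.2,-4,-0.4,30,0.007],[-0.2,-4,-0.4,30,0.007],[-0.2,-4,-0.4,30,0.007],[-0.2,-4,-0.4,30,0.007],[-0.2,0,0,0,0]]
  ]
}}

```text
clock: 5.0
tool_pos: [0.5063, 0.275, 0.1017]
eef_rot: [3.139, 0.002, 2.379]
contact_force: [0.4, -0.6, 0.6]
opening: 0.0339
```

Run:
```python
from h import *
S()
plan([.508,.278,.0775],2.388,g=-0.2,step=12)
```

```text
t5.00 p [0.5063 0.275  0.1017] r [3.139e+00 2.000e-03 2.379e+00] q [ 0.36  0.48 -0.29  0.8  -0.    1.12] F [ 0.4 -0.6  0.6] o 0.0339
3 rows
[[[-0.2, 0.3, 1.1, 8.1, -0.003], [-0.2, 0.3, 1.1, 8.1, -0.003], [-0.2, 0.3, 1.1, 8.1, -0.003]]]
```

Emit:
{"name": "play_rows", "arguments": {
  "rows": [
    [[-0.2,0.3,1.1,8,-0.003],[-0.2,0.3,1.1,8,-0.003],[-0.2,0.3,1,8,-0.003],[-0.2,0,0,0,0],[-1,0,0,0,0],[-1,0,0,0,0],[-1,0,0,0,0],[-1,0,0,0,0]]
  ]
}}

```text
clock: 5.8
tool_pos: [0.5095, 0.2784, 0.0821]
eef_rot: [3.133, 0.005, 2.387]
contact_force: [-0.8, 0.4, -1.5]
opening: 0.0131
```

Run:
```python
from h import *
S()
st,im,d=grab('wrist','w4.png')
```

```text
t5.80 p [0.5095 0.2784 0.0821] r [3.133 0.005 2.387] q [ 0.36  0.5  -0.31  0.75 -0.    1.12] F [-0.8  0.4 -1.5] o 0.0131
```

View pics/w4.png

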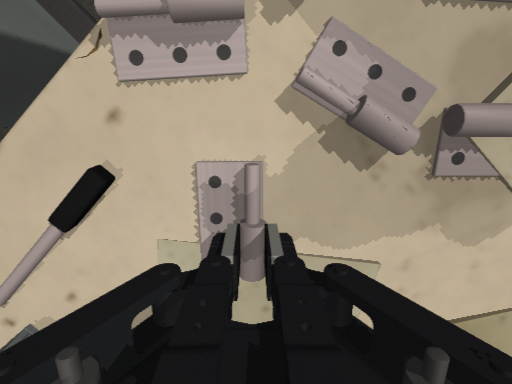

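Emit:
{"name": "play_rows", "arguments": {
  "rows": [
    [[-0.2,0,0,0,0],[-0.2,0,0,0,0],[-0.2,0,0,3,0],[-0.2,0,0,3,0],[-0.2,0,0,0,0]]
  ]
}}

```text
clock: 6.35
tool_pos: [0.5096, 0.2784, 0.0757]
eef_rot: [3.133, 0.005, 2.387]
contact_force: [0.6, 0.5, -0.3]
opening: 0.0343
```

Emit:
{"name": "play_rows", "arguments": {
  "rows": [
    [[-1,0,0,0,0],[-1,0,0,0,0]]
  ]
}}

```text
clock: 6.55
tool_pos: [0.5097, 0.2783, 0.0762]
eef_rot: [3.133, 0.006, 2.387]
contact_force: [0.6, 1.7, 4.2]
opening: 0.0134
```

Emit:
{"name": "play_rows", "arguments": {
  "rows": [
    [[-1,0,0,0,0],[-1,0,0,0,0]]
  ]
}}

```text
clock: 6.75
tool_pos: [0.5098, 0.2783, 0.0763]
eef_rot: [3.133, 0.006, 2.387]
contact_force: [0.6, -0.5, 0.2]
opening: 0.0136
```

Emit:
{"name": "play_rows", "arguments": {
  "rows": [
    [[-1,0,0,-10,0],[-1,0,0,-20,0],[-1,0,0,-30,0],[-1,0,0,-30,0],[-1,0,0,0,0]]
  ]
}}

```text
clock: 7.25
tool_pos: [0.5082, 0.2778, 0.1711]
eef_rot: [3.135, 0.005, 2.386]
contact_force: [1.1, 0.3, -1.1]
opening: 0.0135
```

Run:
```python
from h import *
S()
st,im,d=grab('wrist','w5.png');np.savez('w5.npz',im=im,d=d,pos=st['tool_pos'],rot=st['eef_rot'])
```

```text
t7.25 p [0.5082 0.2778 0.1711] r [3.135 0.005 2.386] q [ 0.36  0.42 -0.18  0.96 -0.    1.12] F [ 1.1  0.3 -1.1] o 0.0135
```

View pics/w5.png

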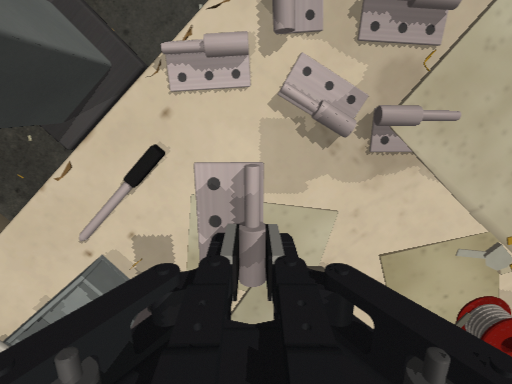

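```bash
cat > held.py <<'E'
from h import *
from scipy.spatial.transform import Rotation as Ro
def held(st,d):
    P=cloud('wrist',st,d); R=Ro.from_euler('xyz',st['eef_rot']).as_matrix(); Q=(P-st['tool_pos'])@R
    m=(d>0)&(Q[...,2]>.045)&(Q[...,2]<.09)&(Q[...,0]>.014)&(Q[...,0]<.07)&(abs(Q[...,1])<.05)
    return Q[m]
if __name__=='__main__':
    st,im,d=load(sys.argv[1]); q=held(st,d)
    print(len(q)); h,e=np.histogram(q[:,2],bins=np.arange(.045,.09,.001)); print([(round(e[i],3),h[i]) for i in range(len(h)) if h[i]])
    zp=np.percentile(q[:,2],5); pin=q[(q[:,2]<zp+.004)]
    print('pin x',pin[:,0].min(),pin[:,0].max(),'y',pin[:,1].mean(),'ztop',zp)
    l=np.polyfit(pin[:,0],pin[:,1],1); print('slope',l[0]); l=np.polyfit(pin[:,0],pin[:,2],1); print('tilt',l)
    med=np.median(q[q[:,2]>zp+.006][:,2]); lf=q[abs(q[:,2]-med)<.004]; A=np.c_[lf[:,:2],np.ones(len(lf))]; c=np.linalg.lstsq(A,lf[:,2],rcond=None)[0]; print('leaf plane dz/dx,dz/dy,z0',c.round(4)); print('leaf',lf.min(0),lf.max(0),len(lf))
E
python3 held.py w5.npz
```

```text
3834
[(np.float64(0.061), np.int64(13)), (np.float64(0.062), np.int64(140)), (np.float64(0.063), np.int64(374)), (np.float64(0.064), np.int64(230)), (np.float64(0.065), np.int64(104)), (np.float64(0.066), np.int64(59)), (np.float64(0.067), np.int64(14)), (np.float64(0.068), np.int64(7)), (np.float64(0.069), np.int64(4)), (np.float64(0.07), np.int64(2)), (np.float64(0.071), np.int64(127)), (np.float64(0.072), np.int64(1220)), (np.float64(0.073), np.int64(1354)), (np.float64(0.074), np.int64(177)), (np.float64(0.075), np.int64(9))]
pin x 0.014017674343683804 0.043689649726900606 y -0.0009382750415362734 ztop 0.06311636493013857
slope 0.0012328591207414732
tilt [0.00153849 0.06396898]
leaf plane dz/dx,dz/dy,z0 [0.0007 0.0024 0.0731]
leaf [ 0.01401211 -0.03117635  0.06942293] [0.04375336 0.00501525 0.07552882] 2892
```

```bash
cat > place.py <<'E'
from h import *
O=np.array([.5262,.0284]);TY=-.046
ex=np.array([np.cos(TY),np.sin(TY)]);ey=np.array([-np.sin(TY),np.cos(TY)])
def tw(X,Y): return O+ex*X/1000+ey*Y/1000
def wt(p): return (np.asarray(p)[:2]-O)@np.c_[ex,ey]*1000
B=[-40.5,-1.5,37.0]
def tcp(hand,slot,off,ty=0.,flip=False,dY=0):
    """off: mm from barrel centre towards pin of the TCP; ty: tool-y of axis mm; flip: pin along tool -x"""
    s=1 if hand=='L' else -1
    ang=(-np.pi/2 if hand=='L' else np.pi/2)+TY
    yaw=ang+(np.pi if flip else 0); yaw=yaw%(2*np.pi)
    a=np.array([np.cos(ang),np.sin(ang)])
    tyv=np.array([np.sin(yaw),-np.cos(yaw)])
    p=tw(B[slot],s*(65+dY))+a*off/1000-tyv*ty/1000
    return p,yaw
E
python3 - <<'E'
from place import *
p,y=tcp('L',0,4.3,-1); print(p,y,wt(p))
plan([*p,.18],y,g=-1,step=42)
E
```

```text
[0.48753511 0.09094412] 4.666388980384689 [-41.5  60.7]
19 rows
[[[-1, -6.0, -7.9, -0.6, -0.12], [-1, -5.0, -8.5, -0.6, -0.12], [-1, -3.9, -9.1, -0.6, -0.12], [-1, -2.8, -9.5, -0.6, -0.12], [-1, -1.7, -9.7, -0.6, -0.12], [-1, -0.5, -9.9, -0.6, -0.12], [-1, 0.7, -9.9, -0.6, -0.12], [-1, 1.9, -9.7, -0.6, -0.12], [-1, 3.0, -9.4, -0.6, -0.12], [-1, 4.1, -9.0, -0.6, -0.12]]]
[[[-1, 5.2, -8.4, -0.6, -0.12], [-1, 6.2, -7.7, -0.6, -0.12], [-1, 7.0, -6.9, -0.6, -0.12], [-1, 7.8, -6.0, -0.6, -0.12], [-1, 8.5, -5.1, -0.6, -0.12], [-1, 9.0, -4.0, -0.6, -0.12], [-1, 9.4, -2.9, -0.6, -0.12], [-1, 9.7, -1.8, -0.6, -0.12], [-1, 9.9, -0.6, -0.6, -0.12]]]
```

Emit:
{"name": "play_rows", "arguments": {
  "rows": [
    [[-1,-6,-8,-1,-0.12],[-1,-5,-8,-1,-0.12],[-1,-4,-9,-1,-0.12],[-1,-3,-9,-1,-0.12],[-1,-2,-10,-1,-0.12],[-1,0,-10,-1,-0.12],[-1,1,-10,-1,-0.12],[-1,2,-10,0,-0.12],[-1,3,-9,0,-0.12],[-1,4,-9,0,-0.12]]
  ]
}}

```text
clock: 8.3
tool_pos: [0.4946, 0.1757, 0.1698]
eef_rot: [3.141, -0.005, -2.649]
contact_force: [0.7, 0.1, -0.9]
opening: 0.0134
```

Emit:
{"name": "play_rows", "arguments": {
  "rows": [
    [[-1,5,-8,-1,-0.12],[-1,6,-8,-1,-0.12],[-1,7,-7,-1,-0.12],[-1,8,-6,0,-0.12],[-1,8,-5,0,-0.12],[-1,9,-4,0,-0.12],[-1,9,-3,0,-0.12],[-1,10,-2,0,-0.12],[-1,10,-1,0,-0.12],[-1,0,0,0,0]]
  ]
}}

```text
clock: 9.3
tool_pos: [0.4873, 0.0825, 0.1659]
eef_rot: [3.123, -0.002, -1.521]
contact_force: [0.2, 0.4, -1.5]
opening: 0.0134
```

Run:
```python
from place import *
S();p,y=tcp('L',0,4.3,-1)
plan([*p,.18],y,g=-1,step=42)
```

```text
t9.30 p [0.4873 0.0825 0.1659] r [ 3.123e+00 -2.000e-03 -1.521e+00] q [ 0.    0.31 -0.38  0.9  -0.   -1.62] F [ 0.2  0.4 -1.5] o 0.0134
1 rows
[[[-1, -8.4, -0.6, -14.1, 0.096]]]
```

Emit:
{"name": "play_rows", "arguments": {
  "rows": [
    [[-1,-8,-1,0,0.09],[-1,0,0,0,0]]
  ]
}}

```text
clock: 9.5
tool_pos: [0.4873, 0.0909, 0.1649]
eef_rot: [3.121, -0.004, -1.621]
contact_force: [1.1, 0.2, -0.4]
opening: 0.0136
```

Run:
```python
from place import *
S();p,y=tcp('L',0,4.3,-1)
plan([*p,.10],y,g=-1,step=20)
```

```text
t9.50 p [0.4873 0.0909 0.1649] r [ 3.121 -0.004 -1.621] q [ 0.02  0.31 -0.38  0.9  -0.   -1.5 ] F [ 1.1  0.2 -0.4] o 0.0136
4 rows
[[[-1, -0.0, -0.1, 16.2, -0.001], [-1, -0.0, -0.1, 16.2, -0.001], [-1, -0.0, -0.1, 16.2, -0.001], [-1, -0.0, -0.1, 16.2, -0.001]]]
```

```bash
cat >> place.py <<'E'
from scipy.spatial.transform import Rotation as Ro
def comp(p,L=.07):
    st=manip.get_state(); R=Ro.from_euler('xyz',st['eef_rot']).as_matrix(); print('tiltcomp',(-R[:2,2]*L*1000).round(2)); return np.asarray(p)-R[:2,2]*L
E
python3 - <<'E'
from place import *
p,y=tcp('L',0,4.3,-1)
plan([*comp(p),.092],y,g=-1,step=20)
E
```

```text
tiltcomp [1.42 0.21]
4 rows
[[[-1, -0.1, -0.4, 18.2, -0.001], [-1, -0.1, -0.4, 18.2, -0.001], [-1, -0.1, -0.4, 18.2, -0.001], [-1, -0.1, -0.4, 18.2, -0.001]]]
```

Emit:
{"name": "play_rows", "arguments": {
  "rows": [
    [[-1,0,-0.4,18,0],[-1,0,-0.4,18,0],[-1,0,-0.4,18,0],[-1,0,-0.4,17,0],[-1,0,0,0,0]]
  ]
}}

```text
clock: 10.0
tool_pos: [0.4869, 0.0917, 0.0909]
eef_rot: [3.121, -0.004, -1.621]
contact_force: [0.0, 0.8, -0.5]
opening: 0.0137
```

Run:
```python
from place import *
S();p,y=tcp('L',0,4.3,-1)
plan([*comp(p),.083],y,g=-1,step=20)
```

```text
t10.00 p [0.4869 0.0917 0.0909] r [ 3.121 -0.004 -1.621] q [ 0.02  0.39 -0.49  0.71 -0.   -1.5 ] F [ 0.   0.8 -0.5] o 0.0137
tiltcomp [1.45 0.21]
1 rows
[[[-1, 0.5, -2.2, 7.9, -0.004]]]
```

Emit:
{"name": "play_rows", "arguments": {
  "rows": [
    [[-1,0,-2,4,0],[-1,0,0,3,0],[-1,0,0,0,0]]
  ]
}}

```text
clock: 10.3
tool_pos: [0.4892, 0.0919, 0.0845]
eef_rot: [3.122, -0.004, -1.621]
contact_force: [0.3, -0.7, -1.3]
opening: 0.0135
```

Emit:
{"name": "play_rows", "arguments": {
  "rows": [
    [[-1,0,0,2.5,0],[-1,0,0,0,0],[-0.53,0,0,0,0],[-0.53,0,0,0,0],[-0.53,0,0,0,0]]
  ]
}}

```text
clock: 10.8
tool_pos: [0.4899, 0.0919, 0.0832]
eef_rot: [3.124, -0.004, -1.621]
contact_force: [0.9, -0.4, 0.6]
opening: 0.0204
```

Emit:
{"name": "play_rows", "arguments": {
  "rows": [
    [[-0.53,0,0,-10,0],[-0.53,0,0,-20,0],[-0.5,0,0,-40,0],[-0.2,0,0,-40,0],[-0.2,0,0,0,0]]
  ]
}}

```text
clock: 11.3
tool_pos: [0.4912, 0.0922, 0.1996]
eef_rot: [3.123, -0.004, -1.621]
contact_force: [1.1, -0.1, -1.1]
opening: 0.034
```

```bash
cat > snap.py <<'E'
from h import *
fn=sys.argv[1]; S()
st,im,d=grab('wrist',fn+'.png'); np.savez(fn+'.npz',im=im,d=d,pos=st['tool_pos'],rot=st['eef_rot'])
E
python3 snap.py w6
```

```text
t11.30 p [0.4912 0.0922 0.1996] r [ 3.123 -0.004 -1.621] q [ 0.02  0.29 -0.31  0.99 -0.   -1.5 ] F [ 1.1 -0.1 -1.1] o 0.034
```

View pics/w6.png

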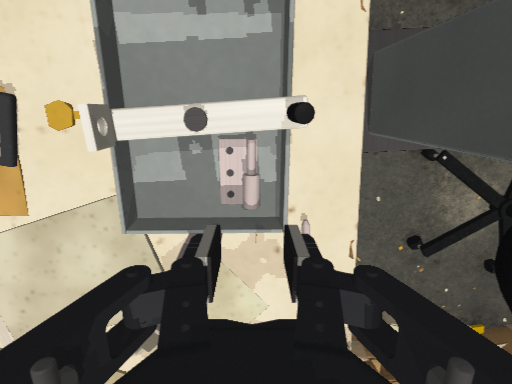

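```bash
cat > intray.py <<'E'
from hinges import *
from place import wt,TY
def rep(fn):
    st,im,d=load(fn)
    for o in find(st,d,(.46,.60),(-.065,.13),base=.004): print('in tray',o['hand'],wt(o['c']).round(1),'ang',round(wrap(o['ang']-TY),3),'L',round(o['L'],4),round(o['zmax'],4))
if __name__=='__main__': rep(sys.argv[1])
E
python3 intray.py w6.npz
python3 - <<'E'
from h import *
# next C grip
plan([.4085,.338,.20],.872,g=-0.2,step=42,maxroll=.14)
plan([.4085,.338,.20],4.014,g=-0.2,step=42,maxroll=.14)
E
```

```text
in tray R [ 70.7 -32.6] ang -1.574 L 0.079 0.0217
in tray L [-41.2  66.2] ang -1.573 L 0.0632 0.0174
in tray R [70.9 55.6] ang -1.572 L 0.0414 0.0215
in tray R [-16.8  96. ] ang -0.001 L 0.1365 0.0214
18 rows
[[[-0.2, -13.4, 5.2, -0.1, -0.138], [-0.2, -14.0, 3.3, -0.1, -0.138], [-0.2, -14.3, 1.4, -0.1, -0.138], [-0.2, -14.4, -0.6, -0.1, -0.138], [-0.2, -14.2, -2.6, -0.1, -0.138], [-0.2, -13.7, -4.5, -0.1, -0.138], [-0.2, -12.9, -6.4, -0.1, -0.138], [-0.2, -11.9, -8.1, -0.1, -0.138], [-0.2, -10.7, -9.7, -0.1, -0.138], [-0.2, -9.2, -11.0, -0.1, -0.138]]]
[[[-0.2, -7.6, -12.2, -0.1, -0.138], [-0.2, -5.9, -13.1, -0.1, -0.138], [-0.2, -4.0, -13.8, -0.1, -0.138], [-0.2, -2.0, -14.3, -0.1, -0.138], [-0.2, -0.1, -14.4, -0.1, -0.138], [-0.2, 1.9, -14.3, -0.1, -0.138], [-0.2, 3.9, -13.9, -0.1, -0.138], [-0.2, 5.8, -13.2, -0.1, -0.138]]]
7 rows
[[[-0.2, -34.5, 13.5, -0.3, 0.093], [-0.2, -33.1, 16.6, -0.3, 0.093], [-0.2, -31.4, 19.6, -0.3, 0.093], [-0.2, -29.5, 22.4, -0.3, 0.093], [-0.2, -27.3, 25.0, -0.3, 0.093], [-0.2, -24.8, 27.5, -0.3, 0.093], [-0.2, -22.2, 29.6, -0.3, 0.093]]]
```

Emit:
{"name": "play_rows", "arguments": {
  "rows": [
    [[-0.2,-34,13,-1,0.093],[-0.2,-33,17,-1,0.093],[-0.2,-31,20,-1,0.093],[-0.2,-29,22,-1,0.093],[-0.2,-27,25,-1,0.093],[-0.2,-25,27,-1,0.093],[-0.2,-22,30,-1,0.093],[-0.2,0,0,0,0]]
  ]
}}

```text
clock: 12.15
tool_pos: [0.4062, 0.3445, 0.2034]
eef_rot: [3.126, -0.021, -2.303]
contact_force: [-0.1, -0.2, 0.2]
opening: 0.0339
```

```bash
python3 look.py w7
python3 - <<'E'
from place import *
plan([*comp([.4085,.3378]),.10],4.014,g=-0.2,step=30)
E
```

```text
t12.15 p [0.4062 0.3445 0.2034] r [ 3.126 -0.021 -2.303] q [ 0.55  0.34 -0.22  1.04  0.01 -0.29] F [-0.1 -0.2  0.2] o 0.0339
L 1160 6 c [0.4123 0.3426] fat [0.412  0.3424] grip [0.4085 0.338 ] ang -2.264 L 0.0629 z 0.0172
R 2 428 c [0.4333 0.3782] fat [0.4222 0.3888] grip [0.4287 0.382 ] ang 2.457 L 0.0323 z 0.0175
R 425 623 c [0.6313 0.2544] fat [0.6093 0.2516] grip [0.6253 0.2538] ang -3.053 L 0.0555 z 0.0173
L 658 2 c [0.4856 0.4651] fat [0.4832 0.4639] grip [0.4811 0.4612] ang -2.423 L 0.0465 z 0.0168
tiltcomp [1.77 0.41]
4 rows
[[[-0.2, 0.3, -1.5, 25.8, -0.008], [-0.2, 0.3, -1.5, 25.8, -0.008], [-0.2, 0.3, -1.5, 25.8, -0.008], [-0.2, 0.3, -1.5, 25.8, -0.008]]]
```

View pics/w7.png

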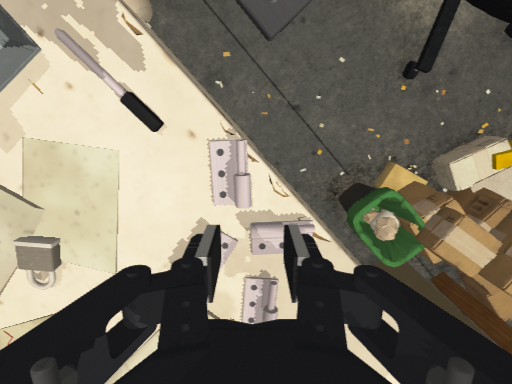

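Emit:
{"name": "play_rows", "arguments": {
  "rows": [
    [[-0.2,0.3,-1.5,26,-0.008],[-0.2,0.3,-1.5,26,-0.008],[-0.2,0.3,-1.5,26,-0.008],[-0.2,0.3,-1.5,24,-0.008],[-0.2,0,0,0,0]]
  ]
}}

```text
clock: 12.7
tool_pos: [0.4079, 0.3338, 0.0973]
eef_rot: [3.126, -0.023, -2.264]
contact_force: [0.1, 0.1, 0.1]
opening: 0.034
```

Run:
```python
from place import *
S();plan([*comp([.4085,.3378]),.076],4.019,g=-0.2,step=30)
```

```text
t12.70 p [0.4079 0.3338 0.0973] r [ 3.126 -0.023 -2.264] q [ 0.53  0.43 -0.4   0.77  0.01 -0.35] F [0.1 0.1 0.1] o 0.034
tiltcomp [1.84 0.54]
1 rows
[[[-0.2, -5.0, 1.0, 21.3, 0.001]]]
```

```bash
cat >> h.py <<'E'
from scipy.spatial.transform import Rotation as _Ro
def plan(tgt,yaw,g=1,step=40,maxroll=.14):
    st=manip.get_state(); p=st['tool_pos']; r=st['eef_rot']; R=_Ro.from_euler('xyz',r).as_matrix()
    dy=wrap(yaw-r[2]); D=np.asarray(tgt)-p
    n=int(max(1,np.ceil(np.linalg.norm(D)*1000/step),np.ceil(abs(dy)/maxroll))); rows=[]
    for i in range(n):
        Ri=R@_Ro.from_euler('z',-dy*i/n).as_matrix(); w=Ri.T@(D/n*1000)
        rows.append([g]+[round(float(a),1) for a in w]+[round(float(-dy/n),3)])
    print(n,'rows')
    for i in range(0,n,10): print(json.dumps([rows[i:i+10]]))
E
python3 - <<'E'
from place import *
plan([*comp([.4085,.3378]),.077],4.019,g=-0.2,step=10)
E
```

```text
tiltcomp [1.84 0.54]
3 rows
[[[-0.2, -1.8, 0.2, 6.7, 0.0], [-0.2, -1.8, 0.2, 6.7, 0.0], [-0.2, -1.8, 0.2, 6.7, 0.0]]]
```

Emit:
{"name": "play_rows", "arguments": {
  "rows": [
    [[-0.2,-2,0.2,7,0],[-0.2,-2,0.2,7,0],[-0.2,-2,0.2,7,0],[-0.2,0,0,0,0],[-1,0,0,0,0],[-1,0,0,0,0],[-1,0,0,0,0]]
  ]
}}

```text
clock: 13.4
tool_pos: [0.4127, 0.3389, 0.0779]
eef_rot: [3.128, -0.019, -2.264]
contact_force: [0.0, 0.3, -0.5]
opening: 0.0131
```

Run:
```python
from place import *
S()
```

```text
t13.40 p [0.4127 0.3389 0.0779] r [ 3.128 -0.019 -2.264] q [ 0.53  0.46 -0.41  0.72  0.01 -0.35] F [ 0.   0.3 -0.5] o 0.0131
```

Emit:
{"name": "play_rows", "arguments": {
  "rows": [
    [[-1,0,0,-10,0],[-1,0,0,-25,0],[-1,0,0,-35,0],[-1,0,0,-35,0],[-1,0,0,0,0]]
  ]
}}

```text
clock: 13.9
tool_pos: [0.4146, 0.3393, 0.1895]
eef_rot: [3.127, -0.02, -2.264]
contact_force: [0.0, 0.5, -1.9]
opening: 0.0133
```

```bash
python3 snap.py w8; python3 held.py w8.npz
```

```text
t13.90 p [0.4146 0.3393 0.1895] r [ 3.127 -0.02  -2.264] q [ 0.53  0.35 -0.23  1.01  0.01 -0.35] F [ 0.   0.5 -1.9] o 0.0133
3777
[(np.float64(0.063), np.int64(8)), (np.float64(0.064), np.int64(116)), (np.float64(0.065), np.int64(331)), (np.float64(0.066), np.int64(254)), (np.float64(0.067), np.int64(123)), (np.float64(0.068), np.int64(64)), (np.float64(0.069), np.int64(33)), (np.float64(0.07), np.int64(5)), (np.float64(0.072), np.int64(2)), (np.float64(0.073), np.int64(172)), (np.float64(0.074), np.int64(1220)), (np.float64(0.075), np.int64(1203)), (np.float64(0.076), np.int64(233)), (np.float64(0.077), np.int64(13))]
pin x 0.014040443962449446 0.043959351283244415 y 0.0006599705232730015 ztop 0.0652474481858405
slope 0.0008127167162844267
tilt [0.02155176 0.06553909]
leaf plane dz/dx,dz/dy,z0 [0.0237 0.0198 0.0746]
leaf [ 0.01401119 -0.02956325  0.07282096] [0.04397304 0.00663652 0.0776211 ] 2843
```

Run:
```python
from place import *
p,y=tcp('L',1,4.0,.7);print(p,y)
plan([*comp(p),.19],y,g=-1,step=42)
```

```text
[0.52820586 0.08937226] 4.666388980384689
tiltcomp [1.77 0.5 ]
7 rows
[[[-1, 16.8, -35.5, -0.5, -0.092], [-1, 20.0, -33.8, -0.5, -0.092], [-1, 23.0, -31.8, -0.5, -0.092], [-1, 25.9, -29.5, -0.5, -0.092], [-1, 28.5, -27.0, -0.5, -0.092], [-1, 30.8, -24.3, -0.5, -0.092], [-1, 33.0, -21.3, -0.5, -0.092]]]
```

Emit:
{"name": "play_rows", "arguments": {
  "rows": [
    [[-1,17,-35,-1,-0.092],[-1,20,-34,-1,-0.092],[-1,23,-32,-1,-0.092],[-1,26,-30,-1,-0.092],[-1,28,-27,-1,-0.092],[-1,31,-24,-1,-0.092],[-1,33,-21,-1,-0.09],[-1,0,0,0,0]]
  ]
}}

```text
clock: 14.75
tool_pos: [0.5331, 0.0817, 0.1897]
eef_rot: [3.111, -0.008, -1.591]
contact_force: [0.2, 0.7, -1.5]
opening: 0.0129
```

Run:
```python
from place import *
S();p,y=tcp('L',1,4.0,.7)
plan([*comp(p),.10],y,g=-1,step=20)
```

```text
t14.75 p [0.5331 0.0817 0.1897] r [ 3.111 -0.008 -1.591] q [ 0.    0.36 -0.22  1.02 -0.01 -1.55] F [ 0.2  0.7 -1.5] o 0.0129
tiltcomp [2.13 0.55]
5 rows
[[[-1, -1.8, 0.0, 17.9, 0.005], [-1, -1.8, 0.1, 17.9, 0.005], [-1, -1.8, 0.1, 17.9, 0.005], [-1, -1.8, 0.1, 17.9, 0.005], [-1, -1.8, 0.1, 17.9, 0.005]]]
```

Emit:
{"name": "play_rows", "arguments": {
  "rows": [
    [[-1,-2,0,18,0.005],[-1,-2,0,18,0.005],[-1,-2,0,18,0.005],[-1,-2,0,18,0.005],[-1,-1,0,16,0.005],[-1,0,0,0,0]]
  ]
}}

```text
clock: 15.35
tool_pos: [0.5275, 0.0905, 0.0958]
eef_rot: [3.106, -0.009, -1.622]
contact_force: [-0.1, 0.4, 0.4]
opening: 0.0135
```

Run:
```python
from place import *
S();p,y=tcp('L',1,4.0,.7)
plan([*comp(p),.086],y,g=-1,step=10)
```

```text
t15.35 p [0.5275 0.0905 0.0958] r [ 3.106 -0.009 -1.622] q [ 0.02  0.45 -0.37  0.79 -0.01 -1.5 ] F [-0.1  0.4  0.4] o 0.0135
tiltcomp [2.52 0.5 ]
2 rows
[[[-1, 0.2, -1.8, 4.8, -0.003], [-1, 0.2, -1.8, 4.8, -0.003]]]
```

Emit:
{"name": "play_rows", "arguments": {
  "rows": [
    [[-1,0,-2,5,0],[-1,0,-2,5,0],[-1,0,0,1,0],[-1,0,0,0,0]]
  ]
}}

```text
clock: 15.75
tool_pos: [0.5315, 0.0907, 0.085]
eef_rot: [3.107, -0.009, -1.622]
contact_force: [0.5, 0.3, -0.9]
opening: 0.0134
```

Run:
```python
from place import *
S();p,y=tcp('L',1,4.0,.7)
plan([*comp(p),.083],y,g=-1,step=10)
```

```text
t15.75 p [0.5315 0.0907 0.085 ] r [ 3.107 -0.009 -1.622] q [ 0.02  0.47 -0.37  0.76 -0.01 -1.5 ] F [ 0.5  0.3 -0.9] o 0.0134
tiltcomp [2.48 0.5 ]
1 rows
[[[-1, 0.8, 0.7, 2.0, -0.005]]]
```

Emit:
{"name": "play_rows", "arguments": {
  "rows": [
    [[-1,0,0,1.5,0],[-1,0,0,0,0],[-0.53,0,0,0,0],[-0.53,0,0,0,0],[-0.53,0,0,0,0]]
  ]
}}

```text
clock: 16.25
tool_pos: [0.5321, 0.0906, 0.0845]
eef_rot: [3.109, -0.009, -1.622]
contact_force: [-0.8, -0.2, -0.9]
opening: 0.0201
```

Emit:
{"name": "play_rows", "arguments": {
  "rows": [
    [[-0.53,0,0,-10,0],[-0.53,0,0,-20,0],[-0.5,0,0,-40,0],[-0.2,0,0,-40,0],[-0.2,0,0,0,0]]
  ]
}}

```text
clock: 16.75
tool_pos: [0.5352, 0.0914, 0.2008]
eef_rot: [3.107, -0.009, -1.622]
contact_force: [-0.1, 0.1, -1.6]
opening: 0.034
```

```bash
python3 snap.py w9; python3 intray.py w9.npz
python3 - <<'E'
from place import *
# A: grip (.4869,.4674) ang -2.39
plan([*comp([.4868,.468]),.20],3.893,g=-0.2,step=45)
E
```

```text
t16.75 p [0.5352 0.0914 0.2008] r [ 3.107 -0.009 -1.622] q [ 0.02  0.37 -0.18  1.06 -0.01 -1.5 ] F [-0.1  0.1 -1.6] o 0.034
in tray R [ 70.7 -32.9] ang -1.573 L 0.0785 0.0215
in tray L [ 0.1 66.7] ang -1.599 L 0.0634 0.0175
in tray L [-40.4  66.5] ang -1.582 L 0.0633 0.0175
in tray R [71. 58.] ang -1.573 L 0.0362 0.0217
in tray L [-60.8 100.6] ang -1.963 L 0.0296 0.0215
in tray L [-5.1 96. ] ang 3.14 L 0.0612 0.0217
in tray L [55.8 95.9] ang 3.14 L 0.0572 0.0215
tiltcomp [2.58 0.5 ]
9 rows
[[[-0.2, -41.6, 7.2, -0.2, 0.085], [-0.2, -40.8, 10.7, -0.2, 0.085], [-0.2, -39.8, 14.1, -0.2, 0.085], [-0.2, -38.4, 17.5, -0.2, 0.085], [-0.2, -36.8, 20.7, -0.2, 0.085], [-0.2, -34.9, 23.8, -0.2, 0.085], [-0.2, -32.7, 26.6, -0.2, 0.085], [-0.2, -30.4, 29.3, -0.2, 0.085], [-0.2, -27.7, 31.8, -0.2, 0.085]]]
```

View pics/w9.png

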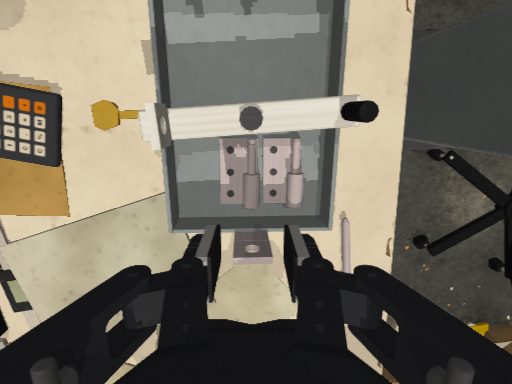

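Emit:
{"name": "play_rows", "arguments": {
  "rows": [
    [[-0.2,-42,7,-1,0.085],[-0.2,-41,11,-1,0.085],[-0.2,-40,14,-1,0.085],[-0.2,-38,17,-1,0.085],[-0.2,-37,21,-1,0.085],[-0.2,-35,24,-1,0.085],[-0.2,-33,27,-1,0.085],[-0.2,-30,29,-1,0.085],[-0.2,-28,32,-1,0.085],[-0.2,0,0,0,0]]
  ]
}}

```text
clock: 17.8
tool_pos: [0.4894, 0.4828, 0.202]
eef_rot: [3.121, -0.04, -2.424]
contact_force: [-0.1, -0.8, 0.1]
opening: 0.034
```

```bash
python3 look.py w10
python3 - <<'E'
from place import *
plan([*comp([.4868,.468]),.10],3.893,g=-0.2,step=25)
E
```

```text
t17.80 p [0.4894 0.4828 0.202 ] r [ 3.121 -0.04  -2.424] q [ 0.65  0.61  0.25  1.25  0.02 -0.06] F [-0.1 -0.8  0.1] o 0.034
R 23 1428 c [0.4231 0.3901] fat [0.4226 0.3899] grip [0.4185 0.3939] ang 2.462 L 0.0626 z 0.0177
R 28 1354 c [0.5083 0.3681] fat [0.5081 0.3672] grip [0.5026 0.3663] ang -2.826 L 0.0629 z 0.0176
L 1184 9 c [0.4911 0.4725] fat [0.4907 0.4719] grip [0.4868 0.4683] ang -2.38 L 0.0631 z 0.0176
R 71 451 c [0.5396 0.4056] fat [0.5405 0.4051] grip [0.5438 0.4099] ang 0.793 L 0.0624 z 0.0176
L 180 1 c [0.5224 0.5334] fat [0.5073 0.5354] grip [0.5164 0.5342] ang 3.012 L 0.0154 z 0.0209
R 0 41 c [0.5349 0.5608] fat [0.5494 0.5566] grip [0.5407 0.5591] ang -0.285 L 0.0159 z 0.0215
tiltcomp [3.04 0.84]
5 rows
[[[-0.2, 0.7, -2.2, 20.4, -0.006], [-0.2, 0.8, -2.2, 20.4, -0.006], [-0.2, 0.8, -2.2, 20.4, -0.006], [-0.2, 0.8, -2.2, 20.4, -0.006], [-0.2, 0.8, -2.2, 20.4, -0.006]]]
```

View pics/w10.png

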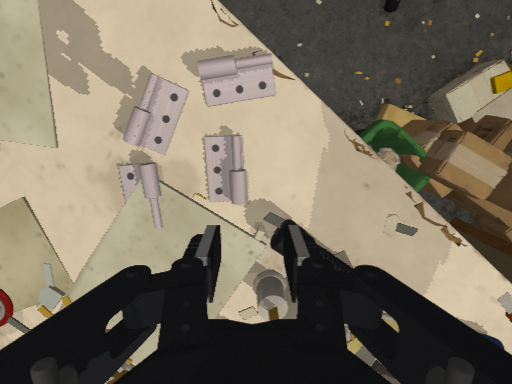

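Emit:
{"name": "play_rows", "arguments": {
  "rows": [
    [[-0.2,1,-2,20,-0.006],[-0.2,1,-2,20,-0.006],[-0.2,1,-2,20,-0.006],[-0.2,1,-2,20,-0.006],[-0.2,1,-2,18,0],[-0.2,0,0,0,0]]
  ]
}}

```text
clock: 18.45
tool_pos: [0.4882, 0.4619, 0.0992]
eef_rot: [3.122, -0.045, -2.395]
contact_force: [-0.1, -1.6, -0.3]
opening: 0.034
```

Run:
```python
from place import *
S();plan([*comp([.4868,.4683]),.076],3.9,g=-0.2,step=10)
```

```text
t18.45 p [0.4882 0.4619 0.0992] r [ 3.122 -0.045 -2.395] q [ 0.63  0.65  0.04  1.    0.01 -0.11] F [-0.1 -1.6 -0.3] o 0.034
tiltcomp [3.26 1.11]
3 rows
[[[-0.2, -2.5, 1.3, 7.7, -0.004], [-0.2, -2.5, 1.2, 7.7, -0.004], [-0.2, -2.5, 1.2, 7.7, -0.004]]]
```

Emit:
{"name": "play_rows", "arguments": {
  "rows": [
    [[-0.2,-2.5,1.2,7,0],[-0.2,-2.5,1.2,7,0],[-0.2,-2.5,1.2,7,0],[-0.2,0,0,0,0]]
  ]
}}

```text
clock: 18.85
tool_pos: [0.4916, 0.469, 0.0785]
eef_rot: [3.122, -0.043, -2.395]
contact_force: [-0.6, -0.3, -0.4]
opening: 0.0338
```

Run:
```python
from place import *
S();plan([*comp([.4868,.4683]),.076],3.9,g=-0.2,step=10)
```

```text
t18.85 p [0.4916 0.469  0.0785] r [ 3.122 -0.043 -2.395] q [ 0.64  0.68  0.03  0.97  0.02 -0.11] F [-0.6 -0.3 -0.4] o 0.0338
tiltcomp [3.16 1.03]
1 rows
[[[-0.2, 0.8, 1.3, 2.5, -0.012]]]
```

Emit:
{"name": "play_rows", "arguments": {
  "rows": [
    [[-0.2,0,0,2.5,0],[-0.2,0,0,0,0],[-1,0,0,0,0],[-1,0,0,0,0],[-1,0,0,0,0]]
  ]
}}

```text
clock: 19.35
tool_pos: [0.4917, 0.4696, 0.0769]
eef_rot: [3.122, -0.042, -2.395]
contact_force: [-0.1, -0.1, -0.7]
opening: 0.0136
```

Emit:
{"name": "play_rows", "arguments": {
  "rows": [
    [[-1,0,0,-10,0],[-1,0,0,-25,0],[-1,0,0,-40,0],[-1,0,0,-40,0],[-1,0,0,0,0]]
  ]
}}

```text
clock: 19.85
tool_pos: [0.4963, 0.4707, 0.198]
eef_rot: [3.122, -0.043, -2.395]
contact_force: [-0.3, 0.8, -0.5]
opening: 0.0129
```

```bash
python3 snap.py w11; python3 held.py w11.npz
```

```text
t19.85 p [0.4963 0.4707 0.198 ] r [ 3.122 -0.043 -2.395] q [ 0.64  0.61  0.23  1.24  0.01 -0.11] F [-0.3  0.8 -0.5] o 0.0129
3771
[(np.float64(0.063), np.int64(12)), (np.float64(0.064), np.int64(144)), (np.float64(0.065), np.int64(327)), (np.float64(0.066), np.int64(240)), (np.float64(0.067), np.int64(104)), (np.float64(0.068), np.int64(85)), (np.float64(0.069), np.int64(15)), (np.float64(0.07), np.int64(1)), (np.float64(0.071), np.int64(5)), (np.float64(0.072), np.int64(21)), (np.float64(0.073), np.int64(401)), (np.float64(0.074), np.int64(1308)), (np.float64(0.075), np.int64(920)), (np.float64(0.076), np.int64(179)), (np.float64(0.077), np.int64(8)), (np.float64(0.078), np.int64(1))]
pin x 0.014011333956213587 0.04374827222887632 y 0.00048082435238521116 ztop 0.06510027066054261
slope 0.0010953749282649396
tilt [0.03965457 0.06494594]
leaf plane dz/dx,dz/dy,z0 [0.044  0.0216 0.0738]
leaf [ 0.01400225 -0.02986285  0.07179411] [0.04350666 0.00620486 0.07810268] 2843
```

```bash
sed -i 's/B=\[.*/B=[-40.5,-1.5,38.0]/' place.py
python3 - <<'E'
from place import *
p,y=tcp('L',2,4.3,.5);print(p,y)
plan([*comp(p),.195],y,g=-1,step=42)
E
```

```text
[0.56745049 0.08726542] 4.666388980384689
tiltcomp [3.29 1.14]
10 rows
[[[-1, 20.4, -33.1, 0.3, -0.078], [-1, 22.9, -31.4, 0.3, -0.078], [-1, 25.3, -29.6, 0.3, -0.078], [-1, 27.5, -27.5, 0.3, -0.078], [-1, 29.6, -25.3, 0.3, -0.078], [-1, 31.5, -22.9, 0.3, -0.078], [-1, 33.1, -20.4, 0.3, -0.078], [-1, 34.6, -17.8, 0.3, -0.078], [-1, 35.9, -15.0, 0.3, -0.078], [-1, 37.0, -12.2, 0.3, -0.078]]]
```

Emit:
{"name": "play_rows", "arguments": {
  "rows": [
    [[-1,20,-33,0,-0.078],[-1,23,-31,0,-0.078],[-1,25,-30,0,-0.078],[-1,27,-27,0,-0.078],[-1,30,-25,0,-0.078],[-1,31,-23,0,-0.078],[-1,33,-20,0,-0.078],[-1,34,-18,0,-0.078],[-1,36,-15,0,-0.078],[-1,25,-8,0,-0.06]]
  ]
}}

```text
clock: 20.9
tool_pos: [0.571, 0.0929, 0.1916]
eef_rot: [3.086, -0.02, -1.596]
contact_force: [-0.5, 0.5, -0.4]
opening: 0.0135
```

Run:
```python
from place import *
S();p,y=tcp('L',2,4.3,.5)
plan([*comp(p),.11],y,g=-1,step=20)
```

```text
t20.90 p [0.571  0.0929 0.1916] r [ 3.086 -0.02  -1.596] q [ 0.03  0.44 -0.09  1.1  -0.02 -1.52] F [-0.5  0.5 -0.4] o 0.0135
tiltcomp [3.89 1.27]
5 rows
[[[-1, 0.5, -1.0, 16.3, 0.004], [-1, 0.5, -1.0, 16.3, 0.004], [-1, 0.5, -1.0, 16.3, 0.004], [-1, 0.5, -1.0, 16.3, 0.004], [-1, 0.5, -1.0, 16.3, 0.004]]]
```

Emit:
{"name": "play_rows", "arguments": {
  "rows": [
    [[-1,0.5,-1,16,0.004],[-1,0.5,-1,16,0.004],[-1,0.5,-1,16,0.004],[-1,0.5,-1,16,0.004],[-1,0.5,-1,16,0.004],[-1,0,0,0,0]]
  ]
}}

```text
clock: 21.5
tool_pos: [0.5705, 0.0846, 0.107]
eef_rot: [3.085, -0.019, -1.62]
contact_force: [-1.8, 6.9, -2.4]
opening: 0.0119
```

Run:
```python
from place import *
S();p,y=tcp('L',2,4.3,.5)
plan([*comp(p),.087],y,g=-1,step=12)
```

```text
t21.50 p [0.5705 0.0846 0.107 ] r [ 3.085 -0.019 -1.62 ] q [ 0.01  0.51 -0.22  0.9  -0.02 -1.51] F [-1.8  6.9 -2.4] o 0.0119
tiltcomp [4.05 1.11]
2 rows
[[[-1, -2.1, -1.0, 9.9, -0.002], [-1, -2.1, -1.0, 9.9, -0.002]]]
```

Emit:
{"name": "play_rows", "arguments": {
  "rows": [
    [[-1,-4.5,-2,0,0],[-1,0,0,0,0]]
  ]
}}

```text
clock: 21.7
tool_pos: [0.5719, 0.0893, 0.1061]
eef_rot: [3.082, -0.019, -1.62]
contact_force: [0.4, 0.7, -0.6]
opening: 0.0128
```

```bash
python3 snap.py w12; python3 held.py w12.npz;python3 - <<'E'
from place import *
p,y=tcp('L',2,4.3,.5)
plan([*comp(p),.087],y,g=-1,step=12)
E
```

```text
t21.70 p [0.5719 0.0893 0.1061] r [ 3.082 -0.019 -1.62 ] q [ 0.02  0.51 -0.22  0.9  -0.01 -1.5 ] F [ 0.4  0.7 -0.6] o 0.0128
12403
[(np.float64(0.045), np.int64(287)), (np.float64(0.046), np.int64(337)), (np.float64(0.047), np.int64(315)), (np.float64(0.048), np.int64(310)), (np.float64(0.049), np.int64(258)), (np.float64(0.05), np.int64(200)), (np.float64(0.051), np.int64(214)), (np.float64(0.052), np.int64(188)), (np.float64(0.053), np.int64(191)), (np.float64(0.054), np.int64(182)), (np.float64(0.055), np.int64(247)), (np.float64(0.056), np.int64(687)), (np.float64(0.057), np.int64(1546)), (np.float64(0.058), np.int64(1878)), (np.float64(0.059), np.int64(1733)), (np.float64(0.06), np.int64(1707)), (np.float64(0.061), np.int64(1066)), (np.float64(0.062), np.int64(498)), (np.float64(0.063), np.int64(187)), (np.float64(0.064), np.int64(93)), (np.float64(0.065), np.int64(73)), (np.float64(0.066), np.int64(50)), (np.float64(0.067), np.int64(27)), (np.float64(0.068), np.int64(32)), (np.float64(0.069), np.int64(60)), (np.float64(0.07), np.int64(23)), (np.float64(0.074), np.int64(1)), (np.float64(0.076), np.int64(1)), (np.float64(0.08), np.int64(1)), (np.float64(0.081), np.int64(2)), (np.float64(0.083), np.int64(2)), (np.float64(0.084), np.int64(2)), (np.float64(0.086), np.int64(1)), (np.float64(0.087), np.int64(1)), (np.float64(0.088), np.int64(1))]
pin x 0.026719468577849688 0.06994120764039158 y -0.01318112200188328 ztop 0.04699235488558113
slope -0.13498565361519024
tilt [-0.05551359  0.05017891]
leaf plane dz/dx,dz/dy,z0 [-0.0056  0.0295  0.0594]
leaf [ 0.01407245 -0.04692128  0.05525877] [0.06994819 0.04999017 0.06324677] 9398
tiltcomp [4.22 1.13]
2 rows
[[[-1, 0.2, -0.5, 9.6, -0.001], [-1, 0.2, -0.5, 9.6, -0.001]]]
```

View pics/w12.png

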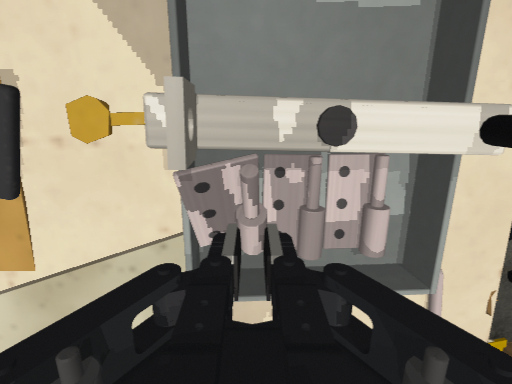

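Run:
```python
from place import *
st,im,d=load('w12.npz');P=cloud('wrist',st,d)
for u,v in [(250,172),(250,190),(252,215),(252,240),(253,160),(182,180),(230,165),(205,238),(200,205),(225,200),(180,150),(180,80)]:
    q=P[v,u]; print((u,v),wt(q).round(1),round(q[2]*1000,1))
```

```text
(250, 172) [40.  17.1] 66.6
(250, 190) [39.8 25.5] 62.7
(252, 215) [38.3 41.2] 50.1
(252, 240) [37.9 57.4] 43.1
(253, 160) [38.2 13.6] 58.2
(182, 180) [67.7 20.9] 61.9
(230, 165) [47.9 15.2] 60.5
(205, 238) [63.3 61.2] 30.7
(200, 205) [62.6 36.1] 48.9
(225, 200) [51.  34.6] 46.6
(180, 150) [64.2  6.4] 80.1
(180, 80) [ 62.8 -15.8] 79.5
```

Emit:
{"name": "play_rows", "arguments": {
  "rows": [
    [[-1,0,0,-20,0],[-1,0,0,-40,0],[-1,0,0,-40,0],[-1,0,0,0,0],[-1,0,0,0,0]]
  ]
}}

```text
clock: 22.25
tool_pos: [0.5776, 0.0905, 0.2103]
eef_rot: [3.082, -0.021, -1.619]
contact_force: [-1.0, 0.1, -1.4]
opening: 0.0129
```

Run:
```python
from place import *
S()
plan([.525,.225,.20],4.666,g=-1,step=25)
```

```text
t22.25 p [0.5776 0.0905 0.2103] r [ 3.082 -0.021 -1.619] q [ 0.02  0.44 -0.03  1.16 -0.02 -1.5 ] F [-1.   0.1 -1.4] o 0.0129
6 rows
[[[-1, -22.0, 9.8, 1.8, -0.0], [-1, -22.0, 9.7, 1.8, -0.0], [-1, -22.0, 9.7, 1.8, -0.0], [-1, -22.0, 9.7, 1.8, -0.0], [-1, -22.0, 9.7, 1.8, -0.0], [-1, -22.0, 9.7, 1.8, -0.0]]]
```

Emit:
{"name": "play_rows", "arguments": {
  "rows": [
    [[-1,-22,10,2,0],[-1,-22,10,2,0],[-1,-22,10,2,0],[-1,-22,10,2,0],[-1,-22,10,2,0],[-1,-22,10,2,0],[-1,0,0,0,0],[-1,0,0,0,0]]
  ]
}}

```text
clock: 23.05
tool_pos: [0.5191, 0.2282, 0.1918]
eef_rot: [3.075, -0.024, -1.621]
contact_force: [-0.0, -0.0, -0.6]
opening: 0.0122
```

```bash
python3 snap.py w13
```

```text
t23.05 p [0.5191 0.2282 0.1918] r [ 3.075 -0.024 -1.621] q [ 0.27  0.43 -0.11  1.11 -0.   -1.25] F [-0.  -0.  -0.6] o 0.0122
```

View pics/w13.png

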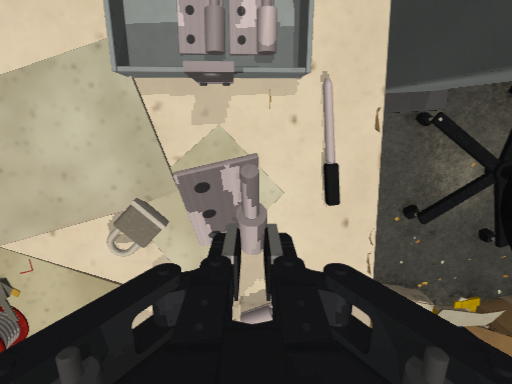

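Emit:
{"name": "play_rows", "arguments": {
  "rows": [
    [[-1,0,0,20,0],[-1,0,0,25,0],[-1,0,0,25,0],[-1,0,0,20,0],[-1,0,0,5,0],[-1,0,0,4,0],[-1,0,0,0,0]]
  ]
}}

```text
clock: 23.8
tool_pos: [0.5149, 0.2209, 0.0898]
eef_rot: [3.076, -0.025, -1.627]
contact_force: [0.7, 0.3, 0.2]
opening: 0.0123
```

Emit:
{"name": "play_rows", "arguments": {
  "rows": [
    [[-1,0,0,3,0],[-1,0,0,3,0],[-1,0,0,3,0],[-1,0,0,0,0]]
  ]
}}

```text
clock: 24.2
tool_pos: [0.5158, 0.2203, 0.0864]
eef_rot: [3.083, -0.024, -1.628]
contact_force: [0.6, 0.1, -0.1]
opening: 0.0123
```

Emit:
{"name": "play_rows", "arguments": {
  "rows": [
    [[-0.4,0,0,0,0],[-0.2,0,0,0,0],[-0.2,0,0,0,0],[-0.2,0,0,-15,0],[-0.2,0,0,-30,0],[-0.2,0,0,-40,0],[-0.2,0,0,-30,0],[-0.2,0,0,0,0],[-0.2,0,0,0,0]]
  ]
}}

```text
clock: 25.1
tool_pos: [0.5232, 0.2229, 0.2054]
eef_rot: [3.083, -0.024, -1.628]
contact_force: [-0.4, 0.6, 0.3]
opening: 0.0342
```

```bash
python3 look.py w14
```

```text
t25.10 p [0.5232 0.2229 0.2054] r [ 3.083 -0.024 -1.628] q [ 0.26  0.42 -0.08  1.13 -0.   -1.25] F [-0.4  0.6  0.3] o 0.0342
L 357 58 c [0.6067 0.241 ] fat [0.6106 0.2512] grip [0.6089 0.2466] ang 1.183 L 0.0512 z 0.0172
R 2 238 c [0.5149 0.3652] fat [0.5086 0.3654] grip [0.5091 0.3638] ang -2.911 L 0.0524 z 0.0173
```

View pics/w14.png

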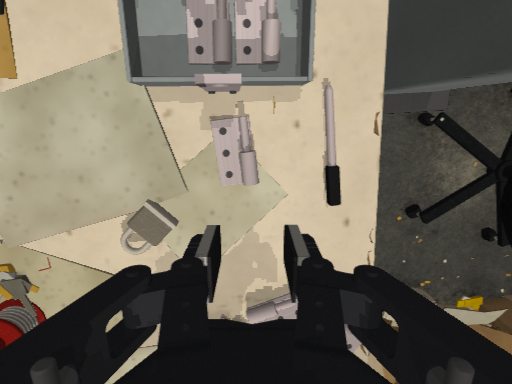

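Emit:
{"name": "play_rows", "arguments": {
  "rows": [
    [[-0.2,0,30,0,0],[-0.2,0,30,0,0],[-0.2,0,0,0,0],[-0.2,0,0,0,0]]
  ]
}}

```text
clock: 25.55
tool_pos: [0.4604, 0.2259, 0.2044]
eef_rot: [3.078, -0.026, -1.628]
contact_force: [0.7, 0.5, 0.1]
opening: 0.0343
```

Emit:
{"name": "play_rows", "arguments": {
  "rows": [
    [[-0.2,0,-30,0,0],[-0.2,0,-30,0,0],[-0.2,0,0,0,0],[-0.2,0,0,0,0]]
  ]
}}

```text
clock: 25.95
tool_pos: [0.5233, 0.2218, 0.1974]
eef_rot: [3.074, -0.028, -1.628]
contact_force: [-0.5, -0.4, -0.7]
opening: 0.034
```

Emit:
{"name": "play_rows", "arguments": {
  "rows": [
    [[-0.2,30,0,0,0],[-0.2,30,0,0,0],[-0.2,0,0,0,0],[-0.2,0,0,0,0]]
  ]
}}

```text
clock: 26.35
tool_pos: [0.5188, 0.1605, 0.1972]
eef_rot: [3.072, -0.028, -1.627]
contact_force: [0.2, 0.4, -0.8]
opening: 0.0344
```

Emit:
{"name": "play_rows", "arguments": {
  "rows": [
    [[-0.2,-30,0,0,0],[-0.2,-30,0,0,0],[-0.2,0,0,0,0],[-0.2,0,0,0,0]]
  ]
}}

```text
clock: 26.75
tool_pos: [0.5215, 0.2244, 0.195]
eef_rot: [3.071, -0.028, -1.626]
contact_force: [-0.9, 0.2, -1.0]
opening: 0.0343
```

```bash
sed -i 's/find(st,d,xr=(.36,.66),yr=(.22,.56)/find(st,d,xr=(.36,.66),yr=(.15,.56)/' hinges.py; python3 look.py w15;python3 intray.py w15.npz
```

```text
t26.75 p [0.5215 0.2244 0.195 ] r [ 3.071 -0.028 -1.626] q [ 0.26  0.43 -0.09  1.12 -0.   -1.25] F [-0.9  0.2 -1. ] o 0.0343
L 1304 17 c [0.5131 0.2043] fat [0.5131 0.2035] grip [0.5135 0.1983] ang -1.505 L 0.0628 z 0.0174
L 367 63 c [0.6064 0.2428] fat [0.6104 0.2512] grip [0.6091 0.2482] ang 1.103 L 0.0522 z 0.0173
R 1 107 c [0.5123 0.3622] fat [0.5046 0.362 ] grip [0.5064 0.3611] ang -2.96 L 0.0574 z 0.0167
R 0 32 c [0.4165 0.3884] fat [0.4128 0.3954] grip [0.4128 0.3931] ang 2.241 L 0.0325 z 0.0172
in tray R [70.9 66.3] ang -1.575 L 0.0172 0.0214
in tray L [-0.  77.9] ang -1.598 L 0.042 0.0177
in tray L [-40.6  77.6] ang -1.575 L 0.0421 0.0176
in tray L [-69.  95.] ang -1.573 L 0.0305 0.0216
```

Run:
```python
from place import *
plan([.48,.295,.10],4.666,g=-1,step=30)
```

```text
5 rows
[[[-1, -14.2, 7.7, 19.2, -0.002], [-1, -14.2, 7.7, 19.2, -0.002], [-1, -14.2, 7.7, 19.2, -0.002], [-1, -14.2, 7.7, 19.2, -0.002], [-1, -14.2, 7.6, 19.2, -0.002]]]
```

Emit:
{"name": "play_rows", "arguments": {
  "rows": [
    [[-1,-14,8,19,0],[-1,-14,8,19,0],[-1,-14,8,19,0],[-1,-14,8,19,0],[-1,-14,8,19,0],[-1,0,0,0,0],[-1,0,0,0,0]]
  ]
}}

```text
clock: 27.5
tool_pos: [0.4779, 0.2936, 0.099]
eef_rot: [3.073, -0.028, -1.63]
contact_force: [0.1, -0.1, -0.7]
opening: -0.0001
```

Emit:
{"name": "play_rows", "arguments": {
  "rows": [
    [[-1,0,0,10,0],[-1,0,0,6,0],[-1,0,0,3,0]]
  ]
}}

```text
clock: 27.8
tool_pos: [0.4784, 0.2919, 0.0807]
eef_rot: [3.076, -0.027, -1.632]
contact_force: [0.4, -0.9, 0.2]
opening: -0.0002
```

Emit:
{"name": "play_rows", "arguments": {
  "rows": [
    [[-1,0,0,4,0],[-1,0,0,4,0]]
  ]
}}

```text
clock: 28.0
tool_pos: [0.4784, 0.2913, 0.0725]
eef_rot: [3.077, -0.026, -1.633]
contact_force: [2.1, -0.3, 29.5]
opening: -0.0001
```

Emit:
{"name": "play_rows", "arguments": {
  "rows": [
    [[-1,0,0,1,0],[-1,0,0,1,0]]
  ]
}}

```text
clock: 28.2
tool_pos: [0.4786, 0.2913, 0.0725]
eef_rot: [3.079, -0.025, -1.633]
contact_force: [-6.6, -3.2, 23.8]
opening: 0.0001
```

Emit:
{"name": "play_rows", "arguments": {
  "rows": [
    [[-1,0,0,2,0],[-1,0,0,2,0]]
  ]
}}

```text
clock: 28.4
tool_pos: [0.4784, 0.2912, 0.0723]
eef_rot: [3.081, -0.024, -1.633]
contact_force: [-10.2, -4.6, 42.4]
opening: -0.0002
```

Emit:
{"name": "play_rows", "arguments": {
  "rows": [
    [[-1,0,1,0.5,0],[-1,0,1,0.5,0],[-1,0,1,0.5,0],[-1,0,1,0.5,0]]
  ]
}}

```text
clock: 28.8
tool_pos: [0.4764, 0.2915, 0.0727]
eef_rot: [3.088, -0.023, -1.634]
contact_force: [3.4, -3.3, 10.2]
opening: -0.0
```

Emit:
{"name": "play_rows", "arguments": {
  "rows": [
    [[-1,0,2,0.7,0],[-1,0,2,0.7,0],[-1,0,2,0.7,0],[-1,0,2,0.7,0]]
  ]
}}

```text
clock: 29.2
tool_pos: [0.4736, 0.2925, 0.0727]
eef_rot: [3.1, -0.021, -1.635]
contact_force: [6.4, -1.7, 9.1]
opening: 0.0001
```

Emit:
{"name": "play_rows", "arguments": {
  "rows": [
    [[-1,0.8,2,0.7,0],[-1,0.8,2,0.7,0],[-1,0.8,2,0.7,0],[-1,0.8,2,0.7,0],[-1,0.8,2,0.7,0],[-1,0.8,2,0.7,0]]
  ]
}}

```text
clock: 29.8
tool_pos: [0.4694, 0.2912, 0.0726]
eef_rot: [3.119, -0.013, -1.636]
contact_force: [3.5, 0.5, 7.9]
opening: 0.0001
```

Emit:
{"name": "play_rows", "arguments": {
  "rows": [
    [[-1,0.8,2,0.7,0],[-1,0.8,2,0.7,0],[-1,0.8,2,0.7,0],[-1,0.8,2,0.7,0],[-1,0.8,2,0.7,0],[-1,0.8,2,0.7,0]]
  ]
}}

```text
clock: 30.4
tool_pos: [0.4659, 0.2903, 0.0726]
eef_rot: [3.138, -0.004, -1.637]
contact_force: [6.1, 1.9, 7.0]
opening: 0.0001
```

Emit:
{"name": "play_rows", "arguments": {
  "rows": [
    [[-1,0.3,2,0.7,0],[-1,0.3,2,0.7,0],[-1,0,2,0.7,0],[-1,0,2,0.7,0],[-1,0,2,0.7,0],[-1,0,2,0.7,0],[-1,0,0,-5,0],[-0.2,0,0,-15,0],[-0.2,0,0,-15,0],[-0.2,0,0,0,0]]
  ]
}}

```text
clock: 31.4
tool_pos: [0.462, 0.2908, 0.1079]
eef_rot: [-3.125, -0.004, -1.641]
contact_force: [0.1, -0.2, -0.0]
opening: 0.0338
```

Run:
```python
from place import *
S()
# A again at grip (.5135,.1983) ang -1.505 -> yaw 4.778
plan([*comp([.5135,.1983]),.115],4.778,g=-0.2,step=20)
```

```text
t31.40 p [0.462  0.2908 0.1079] r [-3.125 -0.004 -1.641] q [ 0.42  0.43 -0.37  0.76 -0.01 -1.08] F [ 0.1 -0.2 -0. ] o 0.0338
tiltcomp [-1.13  0.34]
6 rows
[[[-0.2, 14.7, -9.5, -1.0, -0.023], [-0.2, 15.0, -9.1, -1.0, -0.023], [-0.2, 15.2, -8.8, -1.0, -0.023], [-0.2, 15.4, -8.4, -1.0, -0.023], [-0.2, 15.5, -8.1, -1.0, -0.023], [-0.2, 15.7, -7.7, -1.0, -0.023]]]
```

Emit:
{"name": "play_rows", "arguments": {
  "rows": [
    [[-0.2,15,-9,-2,-0.023],[-0.2,15,-9,-2,-0.023],[-0.2,15,-9,-2,-0.023],[-0.2,15,-8,-1,-0.023],[-0.2,15,-8,-1,-0.023],[-0.2,15,-8,-1,-0.023],[-0.2,0,0,0,0],[-0.2,0,0,0,0]]
  ]
}}

```text
clock: 32.2
tool_pos: [0.511, 0.1973, 0.1127]
eef_rot: [-3.133, -0.006, -1.496]
contact_force: [-0.0, 0.2, -0.1]
opening: 0.0342
```

```bash
python3 look.py w16
python3 - <<'E'
from place import *
plan([*comp([.5135,.1983]),.0765],4.778,g=-0.2,step=10)
E
```

```text
t32.20 p [0.511  0.1973 0.1127] r [-3.133 -0.006 -1.496] q [ 0.22  0.43 -0.35  0.78 -0.01 -1.42] F [-0.   0.2 -0.1] o 0.0342
L 2162 9 c [0.5128 0.2041] fat [0.5128 0.2034] grip [0.5132 0.1981] ang -1.506 L 0.063 z 0.0174
R 16 133 c [0.6135 0.2409] fat [0.616  0.2434] grip [0.6179 0.2449] ang 0.745 L 0.0539 z 0.0171
tiltcomp [-0.61  0.37]
4 rows
[[[-0.2, -0.3, -0.4, 9.0, 0.002], [-0.2, -0.3, -0.4, 9.0, 0.002], [-0.2, -0.3, -0.4, 9.0, 0.002], [-0.2, -0.3, -0.4, 9.0, 0.002]]]
```

Emit:
{"name": "play_rows", "arguments": {
  "rows": [
    [[-0.2,0,-1,9,0],[-0.2,0,-1,9,0],[-0.2,0,0,9,0],[-0.2,0,0,9,0],[-0.2,0,0,0,0],[-1,0,0,0,0],[-1,0,0,0,0],[-1,0,0,0,0]]
  ]
}}

```text
clock: 33.05
tool_pos: [0.5144, 0.1999, 0.0759]
eef_rot: [-3.126, -0.006, -1.494]
contact_force: [0.9, -0.7, 2.1]
opening: 0.0135
```

Emit:
{"name": "play_rows", "arguments": {
  "rows": [
    [[-1,0,0,-10,0],[-1,0,0,-25,0],[-1,0,0,-40,0],[-1,0,0,-40,0],[-1,0,0,0,0]]
  ]
}}

```text
clock: 33.55
tool_pos: [0.511, 0.2007, 0.1936]
eef_rot: [-3.131, -0.006, -1.493]
contact_force: [0.4, -0.2, -1.3]
opening: 0.0135
```

```bash
python3 snap.py w17; python3 held.py w17.npz;  python3 - <<'E'
from place import *
p,y=tcp('L',2,4.3,0,dY=1.5);print(p,y)
plan([*comp(p),.195],y,g=-1,step=30)
E
```

```text
t33.55 p [0.511  0.2007 0.1936] r [-3.131 -0.006 -1.493] q [ 0.23  0.36 -0.22  0.98 -0.01 -1.42] F [ 0.4 -0.2 -1.3] o 0.0135
3791
[(np.float64(0.061), np.int64(7)), (np.float64(0.062), np.int64(127)), (np.float64(0.063), np.int64(373)), (np.float64(0.064), np.int64(247)), (np.float64(0.065), np.int64(90)), (np.float64(0.066), np.int64(58)), (np.float64(0.067), np.int64(20)), (np.float64(0.068), np.int64(1)), (np.float64(0.069), np.int64(4)), (np.float64(0.07), np.int64(2)), (np.float64(0.071), np.int64(36)), (np.float64(0.072), np.int64(712)), (np.float64(0.073), np.int64(1593)), (np.float64(0.074), np.int64(479)), (np.float64(0.075), np.int64(38)), (np.float64(0.076), np.int64(4))]
pin x 0.01403931622251351 0.04321975156891559 y 0.0008852924361865799 ztop 0.06318794939294214
slope 0.0013994704854938546
tilt [0.01137225 0.06371686]
leaf plane dz/dx,dz/dy,z0 [ 0.0083 -0.0164  0.0729]
leaf [ 0.01402779 -0.02898919  0.06973573] [0.04329423 0.0070808  0.07691858] 2865
[0.56701999 0.08878682] 4.666388980384689
tiltcomp [-0.63  0.42]
5 rows
[[[-1, 23.1, -9.5, -0.5, 0.025], [-1, 22.8, -10.0, -0.5, 0.025], [-1, 22.6, -10.6, -0.5, 0.025], [-1, 22.3, -11.2, -0.5, 0.025], [-1, 22.0, -11.7, -0.5, 0.025]]]
```

Emit:
{"name": "play_rows", "arguments": {
  "rows": [
    [[-1,23,-9,-2,0.025],[-1,23,-10,-2,0.025],[-1,23,-11,-2,0.025],[-1,22,-11,-2,0.025],[-1,22,-12,-2,0.025],[-1,0,0,0,0],[-1,0,0,0,0]]
  ]
}}

```text
clock: 34.3
tool_pos: [0.5648, 0.0855, 0.1945]
eef_rot: [3.139, -0.006, -1.621]
contact_force: [0.2, 0.8, -0.8]
opening: 0.0138
```

Run:
```python
from place import *
S();p,y=tcp('L',2,4.8,.9,dY=2)
plan([*comp(p),.135],y,g=-1,step=20)
```

```text
t34.30 p [0.5648 0.0855 0.1945] r [ 3.139 -0.006 -1.621] q [ 0.01  0.4  -0.15  1.03 -0.01 -1.51] F [ 0.2  0.8 -0.8] o 0.0138
tiltcomp [0.17 0.43]
3 rows
[[[-1, -1.4, -1.1, 19.8, -0.001], [-1, -1.4, -1.1, 19.8, -0.001], [-1, -1.4, -1.1, 19.8, -0.001]]]
```

Emit:
{"name": "play_rows", "arguments": {
  "rows": [
    [[-1,-1.5,-1,20,0],[-1,-1.5,-1,20,0],[-1,-1.5,-1,18,0],[-1,0,0,0,0],[-1,0,0,0,0]]
  ]
}}

```text
clock: 34.8
tool_pos: [0.5649, 0.093, 0.1322]
eef_rot: [3.135, -0.006, -1.617]
contact_force: [-0.7, -0.1, -0.1]
opening: 0.0135
```

Run:
```python
from place import *
S();p,y=tcp('L',2,4.8,.9,dY=2)
plan([*comp(p),.085],y,g=-1,step=18)
```

```text
t34.80 p [0.5649 0.093  0.1322] r [ 3.135 -0.006 -1.617] q [ 0.02  0.45 -0.25  0.88 -0.01 -1.5 ] F [-0.7 -0.1 -0.1] o 0.0135
tiltcomp [0.49 0.39]
3 rows
[[[-1, 1.1, -1.3, 15.7, 0.0], [-1, 1.1, -1.3, 15.7, 0.0], [-1, 1.1, -1.3, 15.7, 0.0]]]
```

Emit:
{"name": "play_rows", "arguments": {
  "rows": [
    [[-1,1,-1.3,16,0],[-1,0.5,-1.3,15,0],[-1,0.5,-1.3,10,0],[-1,0,0,0,0],[-1,0,0,0,0]]
  ]
}}

```text
clock: 35.3
tool_pos: [0.5693, 0.092, 0.0936]
eef_rot: [3.139, -0.005, -1.614]
contact_force: [-0.1, 0.3, -0.7]
opening: 0.0136
```

Run:
```python
from place import *
S();p,y=tcp('L',2,4.8,.9,dY=2)
plan([*comp(p),.083],y,g=-1,step=18)
```

```text
t35.30 p [0.5693 0.092  0.0936] r [ 3.139 -0.005 -1.614] q [ 0.02  0.49 -0.29  0.79 -0.01 -1.51] F [-0.1  0.3 -0.7] o 0.0136
tiltcomp [0.21 0.38]
1 rows
[[[-1, 2.9, 1.0, 10.7, 0.003]]]
```

Emit:
{"name": "play_rows", "arguments": {
  "rows": [
    [[-1,1,0.5,6,0],[-1,1,0,4,0],[-1,0,0,0,0]]
  ]
}}

```text
clock: 35.6
tool_pos: [0.5692, 0.09, 0.0844]
eef_rot: [3.141, -0.005, -1.614]
contact_force: [0.1, -0.4, -0.9]
opening: 0.0133
```

Emit:
{"name": "play_rows", "arguments": {
  "rows": [
    [[-1,0,0.5,3,0],[-1,0,0,0,0],[-0.53,0,0,0,0],[-0.53,0,0,0,0],[-0.53,0,0,-10,0],[-0.53,0,0,-20,0],[-0.4,0,0,-40,0],[-0.2,0,0,-40,0],[-0.2,0,0,0,0],[-0.2,0,0,0,0]]
  ]
}}

```text
clock: 36.6
tool_pos: [0.5685, 0.0906, 0.1991]
eef_rot: [-3.141, -0.005, -1.614]
contact_force: [0.1, -0.5, -0.4]
opening: 0.0339
```

```bash
python3 snap.py w18; python3 intray.py w18.npz
python3 - <<'E'
from place import *
plan([*comp([.4184,.3938]),.19],2.455,g=-0.2,step=35)
plan([*comp([.4184,.3938]),.19],2.455+np.pi,g=-0.2,step=35)
E
```

```text
t36.60 p [0.5685 0.0906 0.1991] r [-3.141 -0.005 -1.614] q [ 0.02  0.4  -0.13  1.04 -0.01 -1.51] F [ 0.1 -0.5 -0.4] o 0.0339
in tray L [38.9 67.6] ang -1.569 L 0.0628 0.0175
in tray L [ 0.6 66.6] ang -1.604 L 0.0629 0.0175
in tray L [-39.8  66.7] ang -1.593 L 0.0631 0.0175
in tray L [-19.1  96.4] ang -2.961 L 0.076 0.0214
in tray L [53.3 95.9] ang 3.141 L 0.0635 0.0218
tiltcomp [-0.08  0.37]
16 rows
[[[-0.2, -18.6, 10.2, 0.5, 0.138], [-0.2, -17.0, 12.7, 0.5, 0.138], [-0.2, -15.1, 14.9, 0.5, 0.138], [-0.2, -12.9, 16.8, 0.5, 0.138], [-0.2, -10.4, 18.4, 0.5, 0.138], [-0.2, -7.8, 19.7, 0.5, 0.138], [-0.2, -5.0, 20.6, 0.5, 0.138], [-0.2, -2.1, 21.1, 0.5, 0.138], [-0.2, 0.8, 21.2, 0.5, 0.138], [-0.2, 3.7, 20.8, 0.5, 0.138]]]
[[[-0.2, 6.6, 20.1, 0.5, 0.138], [-0.2, 9.3, 19.0, 0.5, 0.138], [-0.2, 11.8, 17.6, 0.5, 0.138], [-0.2, 14.1, 15.8, 0.5, 0.138], [-0.2, 16.2, 13.7, 0.5, 0.138], [-0.2, 17.9, 11.3, 0.5, 0.138]]]
tiltcomp [-0.08  0.37]
10 rows
[[[-0.2, -29.7, 16.3, 0.7, -0.093], [-0.2, -31.1, 13.5, 0.7, -0.093], [-0.2, -32.2, 10.6, 0.7, -0.093], [-0.2, -33.0, 7.6, 0.7, -0.093], [-0.2, -33.6, 4.5, 0.7, -0.093], [-0.2, -33.9, 1.3, 0.7, -0.093], [-0.2, -33.8, -1.8, 0.7, -0.093], [-0.2, -33.5, -4.9, 0.7, -0.093], [-0.2, -32.9, -8.0, 0.7, -0.093], [-0.2, -32.0, -11.0, 0.7, -0.093]]]
```

View pics/w18.png

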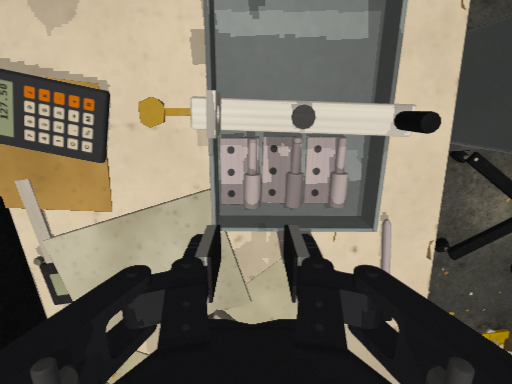

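Emit:
{"name": "play_rows", "arguments": {
  "rows": [
    [[-0.2,-30,16,0,-0.093],[-0.2,-31,13,0,-0.093],[-0.2,-32,11,0,-0.093],[-0.2,-33,8,0,-0.093],[-0.2,-34,4,0,-0.093],[-0.2,-34,1,0,-0.093],[-0.2,-34,-2,0,-0.093],[-0.2,-33,-5,0,-0.093],[-0.2,-33,-8,0,-0.093],[-0.2,-28,-10,0,-0.093]]
  ]
}}

```text
clock: 37.65
tool_pos: [0.41, 0.3958, 0.1892]
eef_rot: [3.127, 0.002, -0.655]
contact_force: [0.4, -0.6, -1.1]
opening: 0.0344
```

Emit:
{"name": "play_rows", "arguments": {
  "rows": [
    [[-0.2,0,0,0,0],[-0.2,0,0,0,0]]
  ]
}}

```text
clock: 37.85
tool_pos: [0.4075, 0.3981, 0.1874]
eef_rot: [3.124, 0.003, -0.648]
contact_force: [0.2, -0.1, 0.7]
opening: 0.0341
```

```bash
python3 look.py w19
python3 - <<'E'
from place import *
plan([*comp([.4184,.3938]),.105],2.455+np.pi,g=-0.2,step=20)
E
```

```text
t37.85 p [0.4075 0.3981 0.1874] r [ 3.124e+00  3.000e-03 -6.480e-01] q [ 0.63  0.41 -0.16  1.03 -0.   -1.86] F [ 0.2 -0.1  0.7] o 0.0341
R 16 1618 c [0.5088 0.3671] fat [0.5085 0.367 ] grip [0.503  0.3654] ang -2.849 L 0.0627 z 0.0176
R 142 863 c [0.5406 0.4053] fat [0.541  0.4056] grip [0.5447 0.4097] ang 0.814 L 0.0634 z 0.0176
R 4 1281 c [0.4232 0.3896] fat [0.4231 0.3897] grip [0.4186 0.3935] ang 2.444 L 0.0627 z 0.0174
R 0 90 c [0.5338 0.5641] fat [0.5461 0.558 ] grip [0.5393 0.5615] ang -0.442 L 0.0104 z 0.0175
R 44 328 c [0.4821 0.5341] fat [0.4991 0.5353] grip [0.4881 0.5345] ang 0.076 L 0.0316 z 0.0216
tiltcomp [0.9  0.83]
5 rows
[[[-0.2, 2.3, -1.2, 16.4, 0.008], [-0.2, 2.3, -1.2, 16.4, 0.008], [-0.2, 2.3, -1.2, 16.4, 0.008], [-0.2, 2.3, -1.2, 16.4, 0.008], [-0.2, 2.3, -1.3, 16.4, 0.008]]]
```

View pics/w19.png

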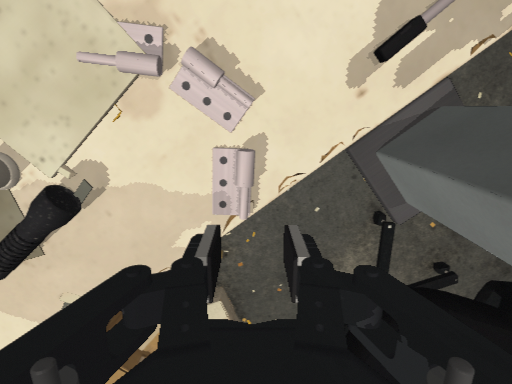

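Emit:
{"name": "play_rows", "arguments": {
  "rows": [
    [[-0.2,2.5,-1,16,0.01],[-0.2,2.5,-1,16,0.01],[-0.2,2,-1,16,0.01],[-0.2,2,-1,16,0.01],[-0.2,2,-1,16,0.008],[-0.2,0,0,0,0],[-0.2,0,0,0,0]]
  ]
}}

```text
clock: 38.6
tool_pos: [0.4217, 0.3877, 0.1037]
eef_rot: [3.122, 0.002, -0.712]
contact_force: [1.1, 0.1, -0.1]
opening: 0.034
```

Run:
```python
from place import *
S();plan([*comp([.4185,.3937]),.076],2.449+np.pi,g=-0.2,step=10)
```

```text
t38.60 p [0.4217 0.3877 0.1037] r [ 3.122e+00  2.000e-03 -7.120e-01] q [ 0.6   0.49 -0.28  0.83 -0.   -1.83] F [ 1.1  0.1 -0.1] o 0.034
tiltcomp [0.99 0.95]
3 rows
[[[-0.2, -2.1, -1.4, 9.2, -0.006], [-0.2, -2.0, -1.4, 9.2, -0.006], [-0.2, -2.0, -1.5, 9.2, -0.006]]]
```

Emit:
{"name": "play_rows", "arguments": {
  "rows": [
    [[-0.2,-2,-1.4,9,-0.006],[-0.2,-2,-1.4,9,-0.006],[-0.2,-2,-1.4,9,-0.006],[-0.2,0,0,0,0],[-1,0,0,0,0],[-1,0,0,0,0],[-1,0,0,0,0]]
  ]
}}

```text
clock: 39.3
tool_pos: [0.4202, 0.3954, 0.0765]
eef_rot: [3.125, 0.001, -0.693]
contact_force: [-0.4, -0.5, -0.7]
opening: 0.0139
```

Emit:
{"name": "play_rows", "arguments": {
  "rows": [
    [[-1,0,0,-10,0],[-1,0,0,-25,0],[-1,0,0,-40,0],[-1,0,0,-40,0],[-1,0,0,0,0]]
  ]
}}

```text
clock: 39.8
tool_pos: [0.4209, 0.3963, 0.1981]
eef_rot: [3.124, 0.002, -0.693]
contact_force: [0.6, -0.2, -0.7]
opening: 0.0133
```

```bash
python3 snap.py w20
python3 - <<'E'
from held import *
st,im,d=load('w20.npz')
P=cloud('wrist',st,d); R=Ro.from_euler('xyz',st['eef_rot']).as_matrix(); Q=(P-st['tool_pos'])@R
m=(d>0)&(Q[...,2]>.068)&(Q[...,2]<.082)&(Q[...,0]>.0)&(Q[...,0]<.07)&(abs(Q[...,1])<.04); lf=Q[m]; print('leaf',len(lf),np.percentile(lf,1,axis=0),np.percentile(lf,99,axis=0),np.median(lf[:,2]))
A=np.c_[lf[:,:2],np.ones(len(lf))]; print(np.linalg.lstsq(A,lf[:,2],rcond=None)[0])
m=(d>0)&(Q[...,2]>.052)&(Q[...,2]<.068)&(Q[...,0]>.0112)&(Q[...,0]<.07)&(abs(Q[...,1])<.012); lf=Q[m]; print('barrel',len(lf),np.percentile(lf,[1,50,99],axis=0))
E
```

```text
t39.80 p [0.4209 0.3963 0.1981] r [ 3.124e+00  2.000e-03 -6.930e-01] q [ 0.62  0.41 -0.11  1.06 -0.   -1.83] F [ 0.6 -0.2 -0.7] o 0.0133
leaf 1399 [ 0.00052376 -0.02929712  0.06844205] [0.02132346 0.00596527 0.07505182] 0.0731260376356982
[ 0.00722541 -0.03366381  0.07232705]
barrel 717 [[ 0.01131591 -0.00744657  0.05875414]
 [ 0.01737104  0.00026662  0.06123895]
 [ 0.02146915  0.00789881  0.06773252]]
```

View pics/w20.png

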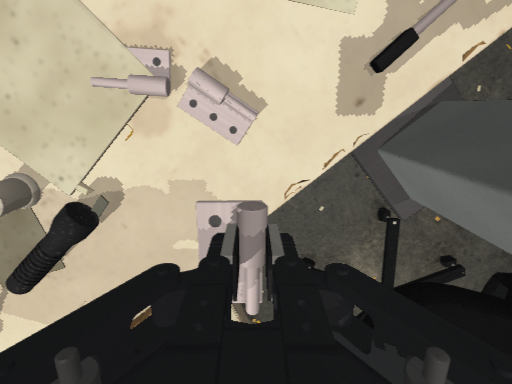

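Run:
```python
from place import *
p,y=tcp('R',0,5.5,.3,flip=True,dY=2);print(p,y,wt(p))
plan([*comp(p),.20],y,g=-1,step=33)
```

```text
[ 0.48321452 -0.0311864 ] 4.666388980384689 [-40.2 -61.5]
tiltcomp [1.03 0.98]
14 rows
[[[-1, 23.0, 20.5, 0.1, 0.066], [-1, 24.3, 19.0, 0.1, 0.066], [-1, 25.5, 17.3, 0.1, 0.066], [-1, 26.5, 15.6, 0.1, 0.066], [-1, 27.5, 13.8, 0.1, 0.066], [-1, 28.4, 12.0, 0.1, 0.066], [-1, 29.1, 10.1, 0.1, 0.066], [-1, 29.7, 8.1, 0.1, 0.066], [-1, 30.2, 6.2, 0.1, 0.066], [-1, 30.5, 4.2, 0.1, 0.066]]]
[[[-1, 30.7, 2.1, 0.1, 0.066], [-1, 30.8, 0.1, 0.1, 0.066], [-1, 30.7, -1.9, 0.1, 0.066], [-1, 30.5, -4.0, 0.1, 0.066]]]
```

Emit:
{"name": "play_rows", "arguments": {
  "rows": [
    [[-1,23,20,-1,0.066],[-1,24,19,-1,0.066],[-1,25,17,-1,0.066],[-1,26,16,-1,0.066],[-1,27,14,-1,0.066],[-1,28,12,-1,0.066],[-1,29,10,-1,0.066],[-1,30,8,-1,0.066],[-1,30,6,-1,0.066],[-1,30,4,-1,0.066]]
  ]
}}

```text
clock: 40.85
tool_pos: [0.4586, 0.0844, 0.2032]
eef_rot: [3.114, -0.011, -1.372]
contact_force: [1.0, -0.3, -1.1]
opening: 0.0136
```

Emit:
{"name": "play_rows", "arguments": {
  "rows": [
    [[-1,31,2,0,0.066],[-1,31,0,0,0.066],[-1,25,-2,0,0.066],[-1,15,-4,0,0.06],[-1,0,0,0,0],[-1,0,0,0,0]]
  ]
}}

```text
clock: 41.45
tool_pos: [0.4715, -0.0241, 0.2004]
eef_rot: [3.111, -0.018, -1.647]
contact_force: [0.7, -0.2, 0.1]
opening: 0.0132
```

Run:
```python
from place import *
S();p,y=tcp('R',0,5.5,.3,flip=True,dY=2);
plan([*comp(p),.135],y,g=-1,step=22)
```

```text
t41.45 p [ 0.4715 -0.0241  0.2004] r [ 3.111 -0.018 -1.647] q [-0.21  0.25 -0.36  0.99 -0.02 -1.71] F [ 0.7 -0.2  0.1] o 0.0132
tiltcomp [2.25 1.06]
4 rows
[[[-1, 1.0, -4.1, 16.3, -0.007], [-1, 1.0, -4.1, 16.3, -0.007], [-1, 1.0, -4.1, 16.3, -0.007], [-1, 1.1, -4.1, 16.3, -0.007]]]
```

Emit:
{"name": "play_rows", "arguments": {
  "rows": [
    [[-1,1,-4,16,-0.007],[-1,1,-4,16,-0.007],[-1,1,-4,16,-0.007],[-1,1,-4,14,0],[-1,0,0,0,0],[-1,0,0,0,0]]
  ]
}}

```text
clock: 42.05
tool_pos: [0.4835, -0.0249, 0.1351]
eef_rot: [3.107, -0.015, -1.612]
contact_force: [-0.4, 0.3, -0.2]
opening: 0.0134
```

Run:
```python
from place import *
S();p,y=tcp('R',0,5.5,.3,flip=True,dY=2);
plan([*comp(p),.085],y,g=-1,step=17)
```

```text
t42.05 p [ 0.4835 -0.0249  0.1351] r [ 3.107 -0.015 -1.612] q [-0.21  0.33 -0.44  0.83 -0.02 -1.74] F [-0.4  0.3 -0.2] o 0.0134
tiltcomp [2.43 0.97]
3 rows
[[[-1, 1.5, -1.4, 16.7, 0.002], [-1, 1.5, -1.4, 16.7, 0.002], [-1, 1.5, -1.4, 16.7, 0.002]]]
```

Emit:
{"name": "play_rows", "arguments": {
  "rows": [
    [[-1,5,-2,0,0],[-1,0,-1,8,0],[-1,0,0,0,0]]
  ]
}}

```text
clock: 42.35
tool_pos: [0.4863, -0.0298, 0.128]
eef_rot: [3.109, -0.015, -1.61]
contact_force: [0.6, 0.3, -0.7]
opening: 0.0135
```

Run:
```python
from place import *
S();p,y=tcp('R',0,5.5,.3,flip=True,dY=2);
plan([*comp(p),.085],y,g=-1,step=17)
```

```text
t42.35 p [ 0.4863 -0.0298  0.128 ] r [ 3.109 -0.015 -1.61 ] q [-0.22  0.34 -0.45  0.81 -0.02 -1.75] F [ 0.6  0.3 -0.7] o 0.0135
tiltcomp [2.31 0.99]
3 rows
[[[-1, -0.1, -0.2, 14.3, 0.002], [-1, -0.1, -0.2, 14.3, 0.002], [-1, -0.1, -0.2, 14.3, 0.002]]]
```

Emit:
{"name": "play_rows", "arguments": {
  "rows": [
    [[-1,0,0,14,0],[-1,0,0,14,0],[-1,0,0,12,0],[-1,0,0,0,0]]
  ]
}}

```text
clock: 42.75
tool_pos: [0.4856, -0.0307, 0.0878]
eef_rot: [3.112, -0.016, -1.61]
contact_force: [0.4, -0.5, -1.1]
opening: 0.0134
```

Run:
```python
from place import *
S();p,y=tcp('R',0,5.5,.3,flip=True,dY=2);
plan([*comp(p),.082],y,g=-1,step=17)
```

```text
t42.75 p [ 0.4856 -0.0307  0.0878] r [ 3.112 -0.016 -1.61 ] q [-0.22  0.39 -0.51  0.7  -0.02 -1.75] F [ 0.4 -0.5 -1.1] o 0.0134
tiltcomp [2.14 1.03]
1 rows
[[[-1, -0.6, 0.1, 5.8, 0.006]]]
```

Emit:
{"name": "play_rows", "arguments": {
  "rows": [
    [[-1,0,0,5,0],[-1,0,0,0,0],[-0.53,0,0,0,0],[-0.53,0,0,0,0],[-0.53,0,0,-10,0],[-0.53,0,0,-20,0],[-0.4,0,0,-40,0],[-0.2,0,0,-40,0],[-0.2,0,0,0,0],[-0.2,0,0,0,0]]
  ]
}}

```text
clock: 43.75
tool_pos: [0.4893, -0.0291, 0.2028]
eef_rot: [3.116, -0.017, -1.611]
contact_force: [-0.2, 0.5, -0.5]
opening: 0.0344
```

```bash
python3 snap.py w21; python3 intray.py w21.npz
python3 - <<'E'
from place import *
# F: grip (.544,.4098) ang .805 ; yaw .805 or 3.947(flip)
plan([*comp([.5443,.4097]),.20],.805+np.pi,g=-0.2,step=35)
# D
plan([*comp([.5027,.3658]),.20],-2.84,g=-0.2,step=35)
E
```

```text
t43.75 p [ 0.4893 -0.0291  0.2028] r [ 3.116 -0.017 -1.611] q [-0.22  0.27 -0.32  1.   -0.02 -1.75] F [-0.2  0.5 -0.5] o 0.0344
in tray R [ 69.9 -56.1] ang 1.924 L 0.0947 0.0217
in tray R [-40.1 -68.9] ang 1.574 L 0.0632 0.0176
in tray R [-53.8  -5.9] ang -0.003 L 0.0554 0.0216
in tray L [-41.2  73.3] ang -1.573 L 0.0496 0.0172
in tray R [ 0.7 81.6] ang -1.736 L 0.032 0.0174
tiltcomp [1.8 1.1]
13 rows
[[[-0.2, -34.0, -3.0, -0.4, 0.056], [-0.2, -34.1, -1.1, -0.4, 0.056], [-0.2, -34.1, 0.8, -0.4, 0.056], [-0.2, -34.0, 2.7, -0.4, 0.056], [-0.2, -33.8, 4.6, -0.4, 0.056], [-0.2, -33.5, 6.5, -0.4, 0.056], [-0.2, -33.1, 8.3, -0.4, 0.056], [-0.2, -32.6, 10.2, -0.4, 0.056], [-0.2, -31.9, 12.0, -0.4, 0.056], [-0.2, -31.2, 13.7, -0.4, 0.056]]]
[[[-0.2, -30.4, 15.5, -0.4, 0.056], [-0.2, -29.5, 17.1, -0.4, 0.056], [-0.2, -28.5, 18.8, -0.4, 0.056]]]
tiltcomp [1.8 1.1]
12 rows
[[[-0.2, -33.0, 0.1, -0.3, 0.102], [-0.2, -32.8, 3.4, -0.3, 0.102], [-0.2, -32.3, 6.8, -0.3, 0.102], [-0.2, -31.5, 10.1, -0.3, 0.102], [-0.2, -30.3, 13.2, -0.3, 0.102], [-0.2, -28.8, 16.2, -0.3, 0.102], [-0.2, -26.9, 19.1, -0.3, 0.102], [-0.2, -24.8, 21.8, -0.3, 0.102], [-0.2, -22.5, 24.2, -0.3, 0.102], [-0.2, -19.9, 26.4, -0.3, 0.102]]]
[[[-0.2, -17.1, 28.3, -0.3, 0.102], [-0.2, -14.1, 29.9, -0.3, 0.102]]]
```

View pics/w21.png

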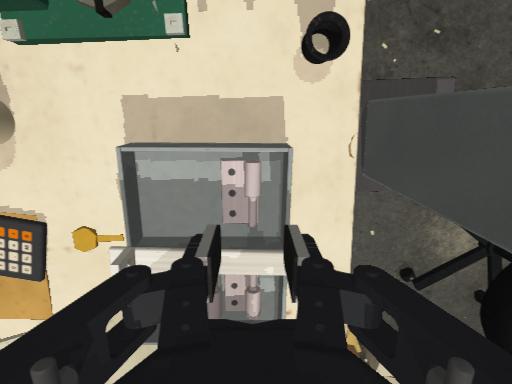

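Emit:
{"name": "play_rows", "arguments": {
  "rows": [
    [[-0.2,-34,-3,-1,0.056],[-0.2,-34,-1,-1,0.056],[-0.2,-34,1,-1,0.056],[-0.2,-34,3,-1,0.056],[-0.2,-34,5,-1,0.056],[-0.2,-33,6,-1,0.056],[-0.2,-33,8,-1,0.056],[-0.2,-33,10,-1,0.056],[-0.2,-32,12,-1,0.056],[-0.2,-31,14,-1,0.056]]
  ]
}}

```text
clock: 44.8
tool_pos: [0.5345, 0.3175, 0.199]
eef_rot: [3.122, -0.038, -2.199]
contact_force: [0.3, -0.5, 0.4]
opening: 0.0342
```

Emit:
{"name": "play_rows", "arguments": {
  "rows": [
    [[-0.2,-30,15,0,0.056],[-0.2,-28,17,0,0.056],[-0.2,-20,14,0,0.056],[-0.2,0,0,0,0],[-0.2,0,0,0,0]]
  ]
}}

```text
clock: 45.3
tool_pos: [0.5459, 0.4141, 0.1906]
eef_rot: [3.127, -0.048, -2.371]
contact_force: [-0.3, -0.4, -0.2]
opening: 0.034
```

```bash
python3 look.py w22
python3 - <<'E'
from place import *
plan([*comp([.5443,.4097]),.11],.805+np.pi,g=-0.2,step=18)
E
```

```text
t45.30 p [0.5459 0.4141 0.1906] r [ 3.127 -0.048 -2.371] q [ 0.53  0.62  0.23  1.24  0.   -0.24] F [-0.3 -0.4 -0.2] o 0.034
R 13 1431 c [0.5087 0.3667] fat [0.5085 0.3665] grip [0.5029 0.3649] ang -2.843 L 0.0627 z 0.0175
L 745 741 c [0.6257 0.2472] fat [0.6098 0.2522] grip [0.6202 0.2495] ang 2.756 L 0.0449 z 0.0174
R 79 557 c [0.5408 0.4049] fat [0.5409 0.4047] grip [0.5449 0.4092] ang 0.808 L 0.0634 z 0.0176
R 0 217 c [0.4822 0.5332] fat [0.4985 0.5348] grip [0.4881 0.5338] ang 0.1 L 0.032 z 0.0213
tiltcomp [3.17 1.59]
5 rows
[[[-0.2, -0.6, -0.8, 16.1, -0.007], [-0.2, -0.6, -0.8, 16.1, -0.007], [-0.2, -0.6, -0.8, 16.1, -0.007], [-0.2, -0.6, -0.9, 16.1, -0.007], [-0.2, -0.6, -0.9, 16.1, -0.007]]]
```

View pics/w22.png

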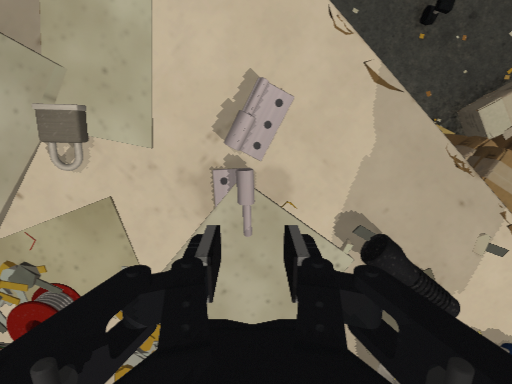

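Emit:
{"name": "play_rows", "arguments": {
  "rows": [
    [[-0.2,-0.6,-0.8,16,-0.007],[-0.2,-0.6,-0.8,16,-0.007],[-0.2,-0.6,-0.8,16,-0.007],[-0.2,-0.6,-0.8,16,-0.007],[-0.2,-0.6,-0.8,16,-0.007],[-0.2,0,0,0,0],[-0.2,0,0,0,0]]
  ]
}}

```text
clock: 46.05
tool_pos: [0.5473, 0.4035, 0.109]
eef_rot: [3.125, -0.05, -2.337]
contact_force: [-0.9, 0.7, -0.3]
opening: 0.0343
```

Run:
```python
from place import *
S()
plan([*comp([.5446,.4095]),.080],.808+np.pi,g=-0.2,step=10)
```

```text
t46.05 p [0.5473 0.4035 0.109 ] r [ 3.125 -0.05  -2.337] q [ 0.52  0.66  0.08  1.05  0.   -0.29] F [-0.9  0.7 -0.3] o 0.0343
tiltcomp [3.25 1.68]
3 rows
[[[-0.2, -2.4, 1.5, 9.6, -0.001], [-0.2, -2.4, 1.5, 9.6, -0.001], [-0.2, -2.4, 1.5, 9.6, -0.001]]]
```

Emit:
{"name": "play_rows", "arguments": {
  "rows": [
    [[-0.2,-2.4,1.5,9,0],[-0.2,-2.4,1.5,9,0],[-0.2,-2.4,1.5,9,0],[-0.2,0,0,0,0]]
  ]
}}

```text
clock: 46.45
tool_pos: [0.5485, 0.4115, 0.0816]
eef_rot: [3.125, -0.047, -2.338]
contact_force: [-1.2, -0.0, 0.2]
opening: 0.0341
```

Emit:
{"name": "play_rows", "arguments": {
  "rows": [
    [[-0.2,0,0,2,0],[-0.2,0,0,2,0]]
  ]
}}

```text
clock: 46.65
tool_pos: [0.5483, 0.4118, 0.0774]
eef_rot: [3.125, -0.047, -2.337]
contact_force: [-0.1, 0.1, 0.1]
opening: 0.0342
```

Emit:
{"name": "play_rows", "arguments": {
  "rows": [
    [[-0.2,0,0,1,0],[-1,0,0,0,0],[-1,0,0,0,0],[-1,0,0,0,0],[-1,0,0,0,0]]
  ]
}}

```text
clock: 47.15
tool_pos: [0.5484, 0.4118, 0.0769]
eef_rot: [3.126, -0.046, -2.337]
contact_force: [0.4, 0.1, -0.7]
opening: 0.0136
```

Emit:
{"name": "play_rows", "arguments": {
  "rows": [
    [[-1,0,0,-10,0],[-1,0,0,-25,0],[-1,0,0,-40,0],[-1,0,0,-40,0],[-1,0,0,0,0]]
  ]
}}

```text
clock: 47.65
tool_pos: [0.5531, 0.414, 0.1977]
eef_rot: [3.125, -0.048, -2.337]
contact_force: [1.0, 0.1, 0.3]
opening: 0.0133
```

```bash
cat > heldb.py <<'E'
from held import *
from place import *
st,im,d=load(sys.argv[1])
P=cloud('wrist',st,d); R=Ro.from_euler('xyz',st['eef_rot']).as_matrix(); Q=(P-st['tool_pos'])@R
m=(d>0)&(Q[...,2]>.068)&(Q[...,2]<.082)&(Q[...,0]>.0)&(Q[...,0]<.07)&(abs(Q[...,1])<.04); lf=Q[m]; print('leaf',len(lf),np.percentile(lf,1,axis=0),np.percentile(lf,99,axis=0),np.median(lf[:,2]))
A=np.c_[lf[:,:2],np.ones(len(lf))]; print(np.linalg.lstsq(A,lf[:,2],rcond=None)[0])
m=(d>0)&(Q[...,2]>.052)&(Q[...,2]<.068)&(Q[...,0]>.0112)&(Q[...,0]<.07)&(abs(Q[...,1])<.012); lf=Q[m]; print('barrel',len(lf),np.percentile(lf,[1,50,99],axis=0))
E
python3 snap.py w23; python3 heldb.py w23.npz
```

```text
t47.65 p [0.5531 0.414  0.1977] r [ 3.125 -0.048 -2.337] q [ 0.52  0.62  0.27  1.26  0.   -0.28] F [1.  0.1 0.3] o 0.0133
leaf 1442 [ 0.00073016 -0.0292509   0.06836651] [0.02228195 0.00778432 0.07609268] 0.07409214482025207
[ 0.05515293 -0.06804487  0.07192956]
barrel 1003 [[ 0.01129995 -0.01162301  0.05264685]
 [ 0.01530745  0.00027779  0.06179217]
 [ 0.02263932  0.01155665  0.06773591]]
```

View pics/w23.png

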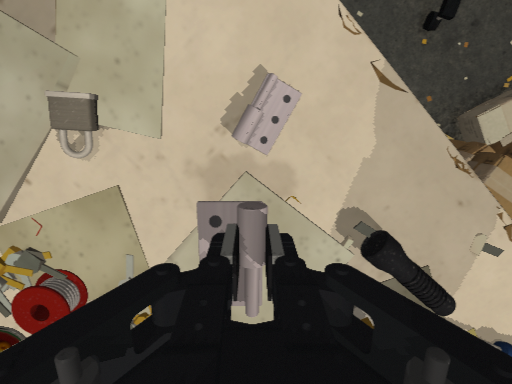

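Run:
```python
from place import *
p,y=tcp('R',1,6.2,.3,flip=True,dY=2);print(p,y,wt(p))
plan([*comp(p),.20],y,g=-1,step=33)
```

```text
[ 0.52220546 -0.0322805 ] 4.666388980384689 [ -1.2 -60.8]
tiltcomp [3.31 1.71]
14 rows
[[[-1, 24.2, -20.6, 0.5, -0.051], [-1, 25.2, -19.4, 0.5, -0.051], [-1, 26.2, -18.0, 0.5, -0.051], [-1, 27.1, -16.7, 0.5, -0.051], [-1, 27.9, -15.3, 0.5, -0.051], [-1, 28.6, -13.8, 0.5, -0.051], [-1, 29.3, -12.3, 0.5, -0.051], [-1, 29.9, -10.8, 0.5, -0.051], [-1, 30.4, -9.2, 0.5, -0.051], [-1, 30.9, -7.7, 0.5, -0.051]]]
[[[-1, 31.2, -6.1, 0.5, -0.051], [-1, 31.5, -4.4, 0.5, -0.051], [-1, 31.7, -2.8, 0.5, -0.051], [-1, 31.8, -1.2, 0.5, -0.051]]]
```

Emit:
{"name": "play_rows", "arguments": {
  "rows": [
    [[-1,24,-21,-1,-0.051],[-1,25,-19,-1,-0.051],[-1,26,-18,-1,-0.051],[-1,27,-17,-1,-0.051],[-1,28,-15,-1,-0.051],[-1,29,-14,-1,-0.051],[-1,29,-12,-1,-0.051],[-1,30,-11,0,-0.051],[-1,30,-9,0,-0.051],[-1,31,-8,0,-0.051]]
  ]
}}

```text
clock: 48.7
tool_pos: [0.5313, 0.088, 0.2049]
eef_rot: [3.093, -0.039, -1.801]
contact_force: [0.4, -0.1, -1.7]
opening: 0.013
```

Emit:
{"name": "play_rows", "arguments": {
  "rows": [
    [[-1,31,-6,0,-0.051],[-1,31,-4,0,-0.051],[-1,28,-3,0,-0.051],[-1,18,-1,0,-0.045],[-1,0,0,0,0],[-1,0,0,0,0]]
  ]
}}

```text
clock: 49.3
tool_pos: [0.5243, -0.0283, 0.205]
eef_rot: [3.08, -0.028, -1.599]
contact_force: [0.3, 0.1, -0.1]
opening: 0.0132
```

Run:
```python
from place import *
S()
p,y=tcp('R',1,6.2,.3,flip=True,dY=2)
plan([*comp(p),.14],y,g=-1,step=20)
```

```text
t49.30 p [ 0.5243 -0.0283  0.205 ] r [ 3.08  -0.028 -1.599] q [-0.19  0.35 -0.2   1.08 -0.04 -1.73] F [ 0.3  0.1 -0.1] o 0.0132
tiltcomp [4.37 1.8 ]
4 rows
[[[-1, 0.1, -1.6, 16.2, 0.004], [-1, 0.1, -1.6, 16.2, 0.004], [-1, 0.1, -1.6, 16.2, 0.004], [-1, 0.1, -1.6, 16.2, 0.004]]]
```

Emit:
{"name": "play_rows", "arguments": {
  "rows": [
    [[-1,0,-1.6,16,0.004],[-1,0,-1.6,16,0.004],[-1,0,-1.6,16,0.004],[-1,0,-1.6,16,0.004],[-1,0,0,0,0],[-1,0,0,0,0]]
  ]
}}

```text
clock: 49.9
tool_pos: [0.526, -0.0244, 0.1379]
eef_rot: [3.079, -0.028, -1.616]
contact_force: [0.4, 0.1, -0.1]
opening: 0.0131
```

Run:
```python
from place import *
S()
p,y=tcp('R',1,6.2,.3,flip=True,dY=2)
plan([*comp(p),.09],y,g=-1,step=17)
```

```text
t49.90 p [ 0.526  -0.0244  0.1379] r [ 3.079 -0.028 -1.616] q [-0.19  0.41 -0.31  0.91 -0.04 -1.71] F [ 0.4  0.1 -0.1] o 0.0131
tiltcomp [4.47 1.74]
3 rows
[[[-1, 1.6, -1.3, 16.0, 0.0], [-1, 1.6, -1.3, 16.0, 0.0], [-1, 1.6, -1.3, 16.0, 0.0]]]
```

Emit:
{"name": "play_rows", "arguments": {
  "rows": [
    [[-1,6,-1.5,0,0],[-1,0,-1,6,0],[-1,0,0,0,0]]
  ]
}}

```text
clock: 50.2
tool_pos: [0.5286, -0.0305, 0.1332]
eef_rot: [3.081, -0.028, -1.616]
contact_force: [-0.2, -0.8, -1.3]
opening: 0.0132
```

Run:
```python
from place import *
S()
p,y=tcp('R',1,6.2,.3,flip=True,dY=2)
plan([*comp(p),.088],y,g=-1,step=17)
```

```text
t50.20 p [ 0.5286 -0.0305  0.1332] r [ 3.081 -0.028 -1.616] q [-0.2   0.41 -0.31  0.9  -0.04 -1.72] F [-0.2 -0.8 -1.3] o 0.0132
tiltcomp [4.32 1.77]
3 rows
[[[-1, -0.4, -0.2, 15.1, 0.0], [-1, -0.4, -0.2, 15.1, 0.0], [-1, -0.4, -0.2, 15.1, 0.0]]]
```

Emit:
{"name": "play_rows", "arguments": {
  "rows": [
    [[-1,0,0,15,0],[-1,0,0,15,0],[-1,0,0,13,0],[-1,0,0,0,0]]
  ]
}}

```text
clock: 50.6
tool_pos: [0.5269, -0.0321, 0.0904]
eef_rot: [3.084, -0.029, -1.617]
contact_force: [1.0, -0.5, -0.7]
opening: 0.0132
```

Run:
```python
from place import *
S()
p,y=tcp('R',1,6.2,.3,flip=True,dY=2)
plan([*comp(p),.084],y,g=-1,step=17)
```

```text
t50.60 p [ 0.5269 -0.0321  0.0904] r [ 3.084 -0.029 -1.617] q [-0.2   0.45 -0.38  0.79 -0.04 -1.72] F [ 1.  -0.5 -0.7] o 0.0132
tiltcomp [4.1  1.81]
1 rows
[[[-1, -1.8, 0.3, 6.3, 0.0]]]
```

Emit:
{"name": "play_rows", "arguments": {
  "rows": [
    [[-1,-1.5,0,5,0],[-1,0,0,1,0],[-0.53,0,0,0,0],[-0.53,0,0,0,0],[-0.53,0,0,-10,0],[-0.53,0,0,-20,0],[-0.4,0,0,-40,0],[-0.2,0,0,-40,0],[-0.2,0,0,0,0],[-0.2,0,0,0,0]]
  ]
}}

```text
clock: 51.6
tool_pos: [0.534, -0.0277, 0.2045]
eef_rot: [3.089, -0.029, -1.617]
contact_force: [0.2, -0.2, -0.6]
opening: 0.0343
```

```bash
python3 snap.py w24; python3 intray.py w24.npz
python3 - <<'E'
from place import *
plan([.475,.29,.15],-2.843,g=-1,step=35)
E
```

```text
t51.60 p [ 0.534  -0.0277  0.2045] r [ 3.089 -0.029 -1.617] q [-0.19  0.36 -0.19  1.07 -0.04 -1.71] F [ 0.2 -0.2 -0.6] o 0.0343
in tray L [ 70.7 -90.4] ang 1.57 L 0.0243 0.0215
in tray R [-39.1 -69. ] ang 1.594 L 0.0629 0.0173
in tray R [ -0.4 -67.3] ang 1.558 L 0.0629 0.0175
in tray L [ 81.7 -15.5] ang 2.616 L 0.0122 0.0215
in tray L [16. -6.] ang 3.14 L 0.06 0.0215
in tray L [ 0.3 72.6] ang -1.594 L 0.0518 0.0172
in tray R [39.  80.7] ang -1.679 L 0.0351 0.0175
in tray L [-41.   82.2] ang -1.407 L 0.0321 0.0172
10 rows
[[[-1, -31.6, 7.1, 4.9, 0.123], [-1, -30.5, 10.9, 4.9, 0.123], [-1, -28.9, 14.6, 4.9, 0.123], [-1, -26.9, 18.0, 4.9, 0.123], [-1, -24.5, 21.2, 4.9, 0.123], [-1, -21.8, 24.0, 4.9, 0.123], [-1, -18.7, 26.5, 4.9, 0.123], [-1, -15.3, 28.6, 4.9, 0.123], [-1, -11.7, 30.2, 4.9, 0.123], [-1, -7.9, 31.4, 4.9, 0.123]]]
```

View pics/w24.png

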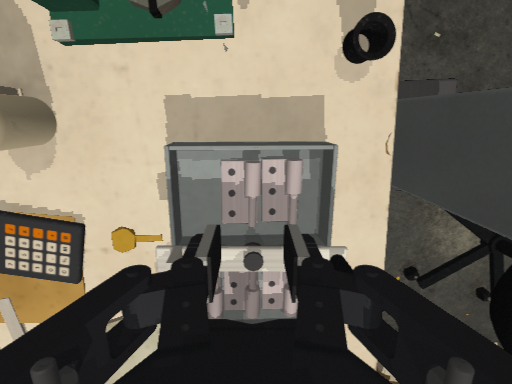

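Emit:
{"name": "play_rows", "arguments": {
  "rows": [
    [[-1,-32,7,2,0.123],[-1,-30,11,2,0.123],[-1,-29,15,2,0.123],[-1,-27,18,2,0.123],[-1,-25,21,2,0.123],[-1,-22,24,5,0.123],[-1,-19,26,5,0.123],[-1,-15,28,5,0.123],[-1,-10,25,5,0.12],[-1,0,0,0,0]]
  ]
}}

```text
clock: 52.65
tool_pos: [0.4836, 0.2629, 0.1618]
eef_rot: [-3.138, -0.07, -2.771]
contact_force: [0.7, -0.0, -0.4]
opening: -0.0
```

```bash
python3 look.py w25
python3 - <<'E'
from place import *
plan([.47,.295,.085],-2.843,g=-1,step=25)
E
```

```text
t52.65 p [0.4836 0.2629 0.1618] r [-3.138 -0.07  -2.771] q [ 0.35  0.43 -0.2   1.01 -0.01 -0.02] F [ 0.7 -0.  -0.4] o -0.0
R 8 1313 c [0.4887 0.3408] fat [0.4878 0.3418] grip [0.4828 0.3404] ang -3.07 L 0.0613 z 0.0174
4 rows
[[[-1, -1.2, 9.1, 19.2, 0.019], [-1, -1.0, 9.1, 19.2, 0.019], [-1, -0.8, 9.1, 19.2, 0.019], [-1, -0.7, 9.1, 19.2, 0.019]]]
```

View pics/w25.png

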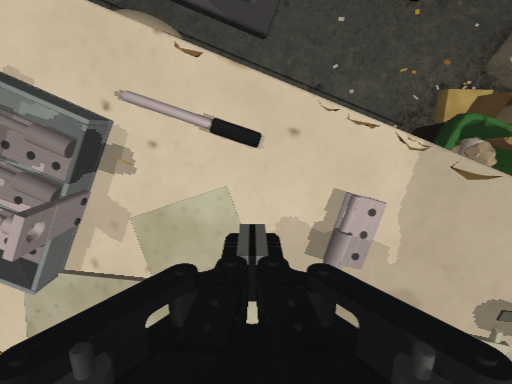

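Emit:
{"name": "play_rows", "arguments": {
  "rows": [
    [[-1,-1,0,20,0],[-1,-1,0,25,0],[-1,0,0,22,0],[-1,0,0,10,0],[-1,0,0,0,0],[-1,0,0,0,0]]
  ]
}}

```text
clock: 53.3
tool_pos: [0.4811, 0.2562, 0.0829]
eef_rot: [-3.137, -0.071, -2.76]
contact_force: [-0.4, -0.8, 0.8]
opening: -0.0002
```

Emit:
{"name": "play_rows", "arguments": {
  "rows": [
    [[-1,0,0,6,0],[-1,0,0,4,0],[-1,0,0,2,0]]
  ]
}}

```text
clock: 53.6
tool_pos: [0.4817, 0.2559, 0.0725]
eef_rot: [-3.137, -0.068, -2.76]
contact_force: [-8.1, -2.6, 34.5]
opening: -0.0002
```

Emit:
{"name": "play_rows", "arguments": {
  "rows": [
    [[-1,2,0,0.7,0],[-1,2,0,0.7,0],[-1,2,0,0.7,0],[-1,2,0,0.7,0],[-1,2,0,0.7,0],[-1,2,0,0.7,0]]
  ]
}}

```text
clock: 54.2
tool_pos: [0.4756, 0.2534, 0.0728]
eef_rot: [-3.137, -0.053, -2.759]
contact_force: [5.4, 2.0, 6.2]
opening: -0.0002
```

Emit:
{"name": "play_rows", "arguments": {
  "rows": [
    [[-1,2,0,0.9,0],[-1,2,0,0.9,0],[-1,2,0,0.9,0],[-1,2,0,0.9,0],[-1,2,0,0.9,0],[-1,2,0,0.9,0],[-1,2,0,0.9,0],[-1,2,0,0.9,0],[-1,2,0,0.9,0],[-1,2,0,0.9,0]]
  ]
}}

```text
clock: 55.2
tool_pos: [0.4695, 0.2507, 0.0726]
eef_rot: [-3.137, -0.017, -2.758]
contact_force: [4.7, 3.0, 8.7]
opening: -0.0002
```

Emit:
{"name": "play_rows", "arguments": {
  "rows": [
    [[-1,2,0,0.9,0],[-1,2,0,0.9,0],[-1,2,0,0.9,0],[-1,2,0,0.9,0],[-1,2,0,0.9,0],[-1,2,0,0.9,0],[-1,2,0,0.9,0],[-1,2,0,0.9,0],[-1,2,0,0.9,0],[-1,2,0,0.9,0]]
  ]
}}

```text
clock: 56.2
tool_pos: [0.4651, 0.2488, 0.0727]
eef_rot: [-3.137, 0.021, -2.757]
contact_force: [5.4, 3.1, 8.5]
opening: 0.0002
```

Emit:
{"name": "play_rows", "arguments": {
  "rows": [
    [[-0.6,0,0,-10,0],[-0.2,0,0,-25,0],[-0.2,0,0,-35,0],[-0.2,0,0,-35,0],[-0.2,0,0,0,0]]
  ]
}}

```text
clock: 56.7
tool_pos: [0.46, 0.2475, 0.182]
eef_rot: [-3.137, 0.014, -2.757]
contact_force: [0.7, -0.3, -0.8]
opening: 0.0345
```

```bash
python3 look.py w26
python3 - <<'E'
from place import *
plan([*comp([.4828,.3404]),.15],-3.07,g=-0.2,step=22)
E
```

```text
t56.70 p [0.46   0.2475 0.182 ] r [-3.137  0.014 -2.757] q [ 0.34  0.32 -0.31  0.92 -0.   -0.05] F [ 0.7 -0.3 -0.8] o 0.0345
R 3 1026 c [0.4875 0.3411] fat [0.4862 0.3419] grip [0.4815 0.3405] ang -3.053 L 0.06 z 0.0172
R 0 588 c [0.607  0.2693] fat [0.5944 0.2572] grip [0.6025 0.2653] ang -2.423 L 0.0188 z 0.0169
L 131 0 c [0.5136 0.5361] fat [0.4998 0.535 ] grip [0.5077 0.5356] ang -3.049 L 0.0321 z 0.0215
tiltcomp [-0.93 -0.03]
5 rows
[[[-0.2, -11.1, 15.6, 6.1, 0.063], [-0.2, -10.1, 16.3, 6.1, 0.063], [-0.2, -9.0, 16.9, 6.1, 0.063], [-0.2, -8.0, 17.4, 6.1, 0.063], [-0.2, -6.9, 17.9, 6.1, 0.063]]]
```

Emit:
{"name": "play_rows", "arguments": {
  "rows": [
    [[-0.2,-11,16,5,0.063],[-0.2,-10,16,5,0.063],[-0.2,-9,17,5,0.063],[-0.2,-8,17,5,0.063],[-0.2,-7,18,5,0.063],[-0.2,0,0,0,0],[-0.2,0,0,0,0]]
  ]
}}

```text
clock: 57.45
tool_pos: [0.4782, 0.3411, 0.1485]
eef_rot: [-3.136, 0.002, -3.084]
contact_force: [0.3, 0.3, 0.1]
opening: 0.0341
```

```bash
python3 look.py w27
python3 - <<'E'
from place import *
plan([*comp([.4825,.3405]),.10],-3.06,g=-0.2,step=15)
E
```

```text
t57.45 p [0.4782 0.3411 0.1485] r [-3.136e+00  2.000e-03 -3.084e+00] q [ 0.48  0.46 -0.19  0.93 -0.01  0.43] F [0.3 0.3 0.1] o 0.0341
R 9 1705 c [0.4893 0.3428] fat [0.4886 0.3427] grip [0.4833 0.3421] ang -3.038 L 0.0631 z 0.0175
R 41 352 c [0.4814 0.5336] fat [0.4977 0.5348] grip [0.4874 0.534 ] ang 0.075 L 0.0325 z 0.0215
L 79 0 c [0.5703 0.5559] fat [0.5538 0.556 ] grip [0.5643 0.556 ] ang 3.125 L 0.0203 z 0.0212
R 0 0 c [0.6273 0.2482] fat [0.6151 0.2558] grip [0.6222 0.2513] ang 2.588 L 0.0365 z 0.0172
tiltcomp [-0.13  0.39]
4 rows
[[[-0.2, -1.0, -0.0, 12.1, -0.006], [-0.2, -1.0, -0.0, 12.1, -0.006], [-0.2, -1.0, -0.0, 12.1, -0.006], [-0.2, -1.0, -0.0, 12.1, -0.006]]]
```

Emit:
{"name": "play_rows", "arguments": {
  "rows": [
    [[-0.2,-1,0.3,12,-0.012],[-0.2,-1,0.3,12,-0.012],[-0.2,-1,0.3,12,-0.012],[-0.2,-1,0.3,12,-0.01],[-0.2,0,0,0,0],[-0.2,0,0,0,0]]
  ]
}}

```text
clock: 58.1
tool_pos: [0.4816, 0.3398, 0.0953]
eef_rot: [-3.135, -0.001, -3.034]
contact_force: [0.3, 0.6, -0.7]
opening: 0.0343
```

Run:
```python
from place import *
S();plan([*comp([.4833,.342]),.076],-3.038,g=-0.2,step=10)
```

```text
t58.10 p [0.4816 0.3398 0.0953] r [-3.135e+00 -1.000e-03 -3.034e+00] q [ 0.48  0.51 -0.26  0.81 -0.01  0.37] F [ 0.3  0.6 -0.7] o 0.0343
tiltcomp [0.02 0.49]
2 rows
[[[-0.2, -1.0, 1.3, 9.6, 0.002], [-0.2, -1.0, 1.3, 9.6, 0.002]]]
```

Emit:
{"name": "play_rows", "arguments": {
  "rows": [
    [[-0.2,-1,1.3,9,0],[-0.2,-1,1.3,10,0],[-0.2,0,0,0,0],[-1,0,0,0,0],[-1,0,0,0,0],[-1,0,0,0,0]]
  ]
}}

```text
clock: 58.7
tool_pos: [0.4845, 0.3438, 0.0765]
eef_rot: [-3.137, 0.002, -3.034]
contact_force: [0.3, -0.4, -0.6]
opening: 0.0136
```

Emit:
{"name": "play_rows", "arguments": {
  "rows": [
    [[-1,0,0,-10,0],[-1,0,0,-25,0],[-1,0,0,-40,0],[-1,0,0,-40,0],[-1,0,0,0,0]]
  ]
}}

```text
clock: 59.2
tool_pos: [0.4834, 0.3439, 0.1977]
eef_rot: [-3.136, 0.001, -3.034]
contact_force: [0.4, 0.8, -0.9]
opening: 0.0134
```

```bash
python3 snap.py w28; python3 held.py w28.npz
python3 - <<'E'
from place import *
p,y=tcp('R',2,4.5,0,dY=2);print(p,y,wt(p))
plan([*comp(p),.20],y,g=-1,step=33)
E
```

```text
t59.20 p [0.4834 0.3439 0.1977] r [-3.136e+00  1.000e-03 -3.034e+00] q [ 0.48  0.43 -0.09  1.06 -0.01  0.38] F [ 0.4  0.8 -0.9] o 0.0134
3805
[(np.float64(0.061), np.int64(4)), (np.float64(0.062), np.int64(127)), (np.float64(0.063), np.int64(342)), (np.float64(0.064), np.int64(240)), (np.float64(0.065), np.int64(132)), (np.float64(0.066), np.int64(63)), (np.float64(0.067), np.int64(17)), (np.float64(0.068), np.int64(4)), (np.float64(0.069), np.int64(4)), (np.float64(0.07), np.int64(1)), (np.float64(0.071), np.int64(57)), (np.float64(0.072), np.int64(967)), (np.float64(0.073), np.int64(1521)), (np.float64(0.074), np.int64(306)), (np.float64(0.075), np.int64(20))]
pin x 0.014011404493203566 0.04342139384236709 y -0.00014973193015136902 ztop 0.0632447379501881
slope 0.001555654499042681
tilt [0.0044467  0.06401942]
leaf plane dz/dx,dz/dy,z0 [ 0.0035 -0.0037  0.0732]
leaf [ 0.01400605 -0.00621931  0.06928758] [0.04345862 0.0298843  0.07589936] 2875
[ 0.56128582 -0.03578127] 1.5247963267948965 [ 38.  -62.5]
tiltcomp [0.08 0.44]
13 rows
[[[-1, -2.9, -29.6, -0.2, 0.133], [-1, -6.8, -29.0, -0.2, 0.133], [-1, -10.5, -27.8, -0.2, 0.133], [-1, -14.1, -26.2, -0.2, 0.133], [-1, -17.5, -24.1, -0.2, 0.133], [-1, -20.5, -21.6, -0.2, 0.133], [-1, -23.2, -18.7, -0.2, 0.133], [-1, -25.4, -15.4, -0.2, 0.133], [-1, -27.3, -11.9, -0.2, 0.133], [-1, -28.6, -8.2, -0.2, 0.133]]]
[[[-1, -29.4, -4.4, -0.2, 0.133], [-1, -29.8, -0.4, -0.2, 0.133], [-1, -29.6, 3.5, -0.2, 0.133]]]
```

View pics/w28.png

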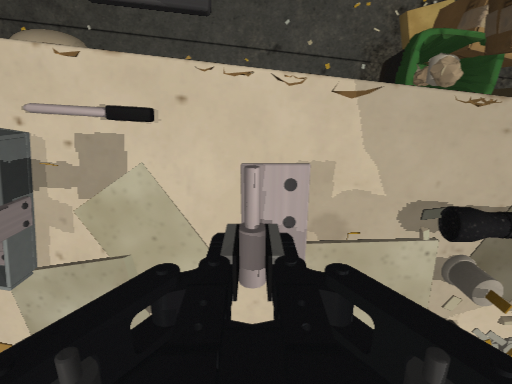

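Emit:
{"name": "play_rows", "arguments": {
  "rows": [
    [[-1,-3,-30,-1,0.133],[-1,-7,-29,-1,0.133],[-1,-10,-28,-1,0.133],[-1,-14,-26,-1,0.133],[-1,-17,-24,-1,0.133],[-1,-20,-22,-1,0.133],[-1,-23,-19,-1,0.133],[-1,-25,-15,-1,0.133],[-1,-27,-12,-1,0.133],[-1,-29,-8,-1,0.133]]
  ]
}}

```text
clock: 60.25
tool_pos: [0.532, 0.0428, 0.1999]
eef_rot: [-3.127, 0.003, 1.874]
contact_force: [1.5, -0.5, -0.7]
opening: 0.0128
```

Emit:
{"name": "play_rows", "arguments": {
  "rows": [
    [[-1,-29,-4,0,0.133],[-1,-28,0,0,0.12],[-1,-18,2,0,0.09],[-1,0,0,0,0],[-1,0,0,0,0]]
  ]
}}

```text
clock: 60.75
tool_pos: [0.5423, -0.0375, 0.1962]
eef_rot: [-3.122, 0.008, 1.509]
contact_force: [0.5, 0.8, -0.9]
opening: 0.0134
```

Run:
```python
from place import *
S();p,y=tcp('R',2,4.6,0,dY=2)
plan([*comp(p),.14],y,g=-1,step=20)
```

```text
t60.75 p [ 0.5423 -0.0375  0.1962] r [-3.122  0.008  1.509] q [-0.21  0.36 -0.21  1.02 -0.01  1.42] F [ 0.5  0.8 -0.9] o 0.0134
tiltcomp [1.41 0.47]
3 rows
[[[-1, 1.3, 7.1, 18.6, -0.005], [-1, 1.3, 7.1, 18.6, -0.005], [-1, 1.3, 7.1, 18.6, -0.005]]]
```

Emit:
{"name": "play_rows", "arguments": {
  "rows": [
    [[-1,1,7,18,-0.005],[-1,1,7,18,-0.005],[-1,1,7,16,-0.005],[-1,0,0,0,0],[-1,0,0,0,0]]
  ]
}}

```text
clock: 61.25
tool_pos: [0.5613, -0.0314, 0.1415]
eef_rot: [-3.12, 0.007, 1.538]
contact_force: [0.4, -1.7, 0.2]
opening: 0.0134
```

Run:
```python
from place import *
S();p,y=tcp('R',2,4.6,0,dY=2)
plan([*comp(p),.09],y,g=-1,step=18)
```

```text
t61.25 p [ 0.5613 -0.0314  0.1415] r [-3.12   0.007  1.538] q [-0.2   0.43 -0.25  0.91 -0.01  1.41] F [ 0.4 -1.7  0.2] o 0.0134
tiltcomp [1.55 0.43]
3 rows
[[[-1, -1.2, 0.9, 17.2, 0.005], [-1, -1.2, 0.9, 17.2, 0.005], [-1, -1.2, 0.9, 17.2, 0.005]]]
```

Emit:
{"name": "play_rows", "arguments": {
  "rows": [
    [[-1,-4,1,0,0.01],[-1,0,0.5,6,0],[-1,0,0,0,0]]
  ]
}}

```text
clock: 61.55
tool_pos: [0.5624, -0.035, 0.1369]
eef_rot: [-3.121, 0.007, 1.53]
contact_force: [-0.3, -0.7, -1.0]
opening: 0.0132
```

Run:
```python
from place import *
S();p,y=tcp('R',2,4.6,0,dY=2)
plan([*comp(p),.088],y,g=-1,step=17)
```

```text
t61.55 p [ 0.5624 -0.035   0.1369] r [-3.121  0.007  1.53 ] q [-0.2   0.44 -0.25  0.9  -0.01  1.41] F [-0.3 -0.7 -1. ] o 0.0132
tiltcomp [1.45 0.43]
3 rows
[[[-1, 0.0, 0.5, 16.3, 0.002], [-1, 0.0, 0.5, 16.3, 0.002], [-1, 0.0, 0.5, 16.3, 0.002]]]
```

Emit:
{"name": "play_rows", "arguments": {
  "rows": [
    [[-1,0,0.5,16,0],[-1,0,0.5,16,0],[-1,0,0.5,15,0],[-1,0,0,0,0]]
  ]
}}

```text
clock: 61.95
tool_pos: [0.5633, -0.0356, 0.0901]
eef_rot: [-3.124, 0.007, 1.53]
contact_force: [1.2, -0.0, -1.1]
opening: 0.0134
```

Run:
```python
from place import *
S();p,y=tcp('R',2,4.6,0,dY=2)
plan([*comp(p),.082],y,g=-1,step=17)
```

```text
t61.95 p [ 0.5633 -0.0356  0.0901] r [-3.124  0.007  1.53 ] q [-0.2   0.49 -0.32  0.78 -0.01  1.41] F [ 1.2 -0.  -1.1] o 0.0134
tiltcomp [1.23 0.45]
1 rows
[[[-1, 0.4, -0.7, 8.1, 0.005]]]
```

Emit:
{"name": "play_rows", "arguments": {
  "rows": [
    [[-1,0,-0.5,7,0],[-1,0,0,1,0],[-0.53,0,0,0,0],[-0.53,0,0,0,0],[-0.53,0,0,-10,0],[-0.53,0,0,-20,0],[-0.4,0,0,-40,0],[-0.2,0,0,-40,0],[-1,0,0,0,0],[-1,0,0,0,0]]
  ]
}}

```text
clock: 62.95
tool_pos: [0.5652, -0.035, 0.203]
eef_rot: [-3.13, 0.008, 1.53]
contact_force: [-0.2, 0.3, -0.7]
opening: 0.0062
```

```bash
python3 snap.py w29; python3 intray.py w29.npz
```

```text
t62.95 p [ 0.5652 -0.035   0.203 ] r [-3.13   0.008  1.53 ] q [-0.2   0.39 -0.14  1.05 -0.01  1.41] F [-0.2  0.3 -0.7] o 0.0062
in tray R [-69.4  67.2] ang 1.575 L 0.0085 0.0208
in tray L [38.4 68. ] ang -1.574 L 0.0628 0.0175
in tray L [-40.5  66.7] ang -1.593 L 0.0633 0.0176
in tray L [ 0.  66.9] ang -1.603 L 0.0633 0.0175
in tray R [ -0.6 -66.7] ang 1.567 L 0.0629 0.0174
in tray R [-39.4 -67.9] ang 1.606 L 0.0631 0.0175
in tray R [ 37.5 -69. ] ang 1.578 L 0.063 0.0176
```

View pics/w29.png

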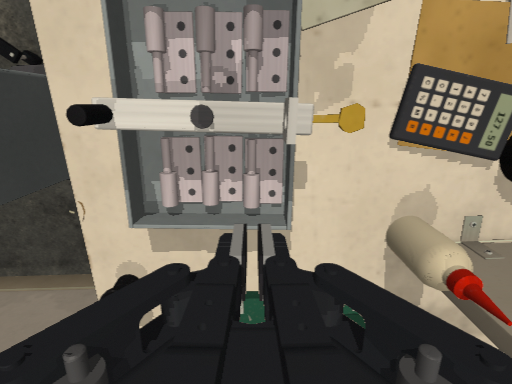

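Run:
```python
from place import *
def fp(phi,r=75): return tw(r*np.cos(phi),r*np.sin(phi))
phi=np.pi+.061-.40
p=fp(phi); print(p,phi+TY)
plan([*comp(p),.20],phi+TY,g=-1,step=25,maxroll=.13)
```

```text
[0.45669012 0.05656694] 2.7565926535897933
tiltcomp [0.81 0.53]
10 rows
[[[-1, 8.8, -11.2, 0.4, -0.123], [-1, 10.1, -10.0, 0.4, -0.123], [-1, 11.2, -8.7, 0.4, -0.123], [-1, 12.2, -7.3, 0.4, -0.123], [-1, 13.0, -5.7, 0.4, -0.123], [-1, 13.6, -4.1, 0.4, -0.123], [-1, 14.0, -2.4, 0.4, -0.123], [-1, 14.2, -0.7, 0.4, -0.123], [-1, 14.1, 1.1, 0.4, -0.123], [-1, 13.9, 2.8, 0.4, -0.123]]]
```

Emit:
{"name": "play_rows", "arguments": {
  "rows": [
    [[-1,9,-11,0,-0.123],[-1,10,-10,0,-0.123],[-1,11,-9,0,-0.123],[-1,12,-7,0,-0.123],[-1,13,-6,0,-0.123],[-1,14,-4,0,-0.123],[-1,14,-2,0,-0.123],[-1,14,-1,0,-0.123],[-1,14,1,0,-0.123],[-1,14,3,0,-0.12]]
  ]
}}

```text
clock: 64.0
tool_pos: [0.4486, 0.0576, 0.1977]
eef_rot: [-3.128, -0.02, 2.802]
contact_force: [-0.6, 0.9, -0.3]
opening: -0.0006
```

Emit:
{"name": "play_rows", "arguments": {
  "rows": [
    [[-1,0,0,0,0],[-1,0,0,0,0]]
  ]
}}

```text
clock: 64.2
tool_pos: [0.4471, 0.0582, 0.197]
eef_rot: [-3.127, -0.022, 2.803]
contact_force: [0.6, -0.2, -0.6]
opening: -0.0
```

```bash
python3 snap.py w30
python3 - <<'E'
from place import *
st,im,d=load('w30.npz'); P=cloud('wrist',st,d)
m=(d>0)&(P[...,0]>.43)&(P[...,0]<.475)&(P[...,1]>0)&(P[...,1]<.045)&(P[...,2]>.08)&(P[...,2]<.09); q=P[m]; print('post',len(q),np.median(q,axis=0), wt(np.median(q,axis=0)) if len(q) else '')
def fp(phi,r=75): return tw(r*np.cos(phi),r*np.sin(phi))
phi=np.pi+.061-.40
plan([*comp(fp(phi)),.133],phi+TY,g=-1,step=20,maxroll=.13)
E
```

```text
t64.20 p [0.4471 0.0582 0.197 ] r [-3.127 -0.022  2.803] q [-0.05  0.22 -0.42  0.96 -0.01  0.29] F [ 0.6 -0.2 -0.6] o -0.0
post 243 [0.44925435 0.03302006 0.08458729] [-77.07670246   1.07691694]
tiltcomp [1.82 0.42]
4 rows
[[[-1, -3.1, 0.9, 15.9, 0.012], [-1, -3.1, 0.9, 15.9, 0.012], [-1, -3.1, 1.0, 15.9, 0.012], [-1, -3.1, 1.0, 15.9, 0.012]]]
```

View pics/w30.png

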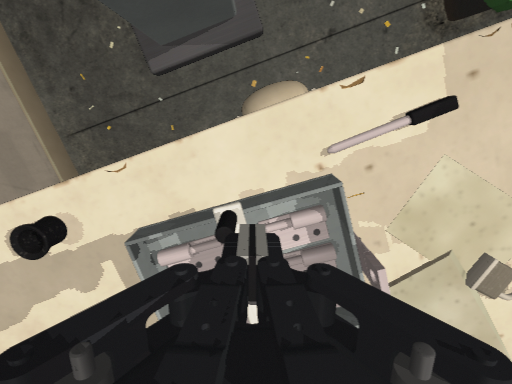

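```bash
cat >> place.py <<'E'
def fp(phi,r=75): return tw(r*np.cos(phi),r*np.sin(phi))
E
python3 - <<'E'
from place import *
phi=np.pi-.43
plan([*comp(fp(phi)),.133],phi+TY,g=-1,step=20,maxroll=.13)
E
```

```text
tiltcomp [1.82 0.42]
4 rows
[[[-1, -3.3, 2.6, 15.9, 0.034], [-1, -3.2, 2.7, 15.9, 0.034], [-1, -3.1, 2.8, 15.9, 0.034], [-1, -3.0, 2.9, 15.9, 0.034]]]
```

Emit:
{"name": "play_rows", "arguments": {
  "rows": [
    [[-1,-6,5,0,0.034],[-1,-6,5,10,0.034],[-1,-1,1,18,0.034],[-1,0,0,18,0.034],[-1,0,0,16,0],[-1,0,0,0,0],[-1,0,0,0,0]]
  ]
}}

```text
clock: 64.95
tool_pos: [0.4661, 0.0609, 0.1318]
eef_rot: [-3.124, -0.019, 2.641]
contact_force: [1.0, -0.2, 0.0]
opening: 0.0002
```

```bash
cat > arc.py <<'E'
from place import *
st=S()
R=Ro.from_euler('xyz',st['eef_rot']).as_matrix()
t=wt(st['tool_pos'][:2]+R[:2,2]*.065); ph=np.arctan2(t[1],t[0])%(2*np.pi); print('tip tray',t.round(1),'r',np.hypot(*t).round(1),'phi',ph.round(3),'yaw-TY',round((st['eef_rot'][2]-TY)%(2*np.pi),3))
# tangential rows: aim at phi target
tg=float(sys.argv[1]); n=int(sys.argv[2])
for i in range(n):
    a=ph+(tg-ph)*(i+1)/n
    r0=np.hypot(*t)
    r=r0+(75-r0)*(i+1)/n
    b=ph+(tg-ph)*i/n; rb=r0+(75-r0)*i/n
    D=fp(a,r)-fp(b,rb); yaw=st['eef_rot'][2]+(tg+TY-st['eef_rot'][2]-np.pi)%(2*np.pi)*0+ (wrap(tg+TY-st['eef_rot'][2]))*i/n
    print([-1,round(1000*(np.cos(yaw)*D[0]+np.sin(yaw)*D[1]),1),round(1000*(np.sin(yaw)*D[0]-np.cos(yaw)*D[1]),1),0,round(-wrap(tg+TY-st['eef_rot'][2])/n,3)])
E
python3 arc.py 3.5 10
```

```text
t64.95 p [0.4661 0.0609 0.1318] r [-3.124 -0.019  2.641] q [-0.04  0.31 -0.49  0.8  -0.01  0.46] F [ 1.  -0.2  0. ] o 0.0002
tip tray [-63.2  29.2] r 69.6 phi 2.708 yaw-TY 2.687
[-1, np.float64(0.2), np.float64(-5.6), 0, np.float64(-0.081)]
[-1, np.float64(0.2), np.float64(-5.6), 0, np.float64(-0.081)]
[-1, np.float64(0.2), np.float64(-5.6), 0, np.float64(-0.081)]
[-1, np.float64(0.2), np.float64(-5.7), 0, np.float64(-0.081)]
[-1, np.float64(0.2), np.float64(-5.7), 0, np.float64(-0.081)]
[-1, np.float64(0.3), np.float64(-5.8), 0, np.float64(-0.081)]
[-1, np.float64(0.3), np.float64(-5.8), 0, np.float64(-0.081)]
[-1, np.float64(0.3), np.float64(-5.8), 0, np.float64(-0.081)]
[-1, np.float64(0.3), np.float64(-5.9), 0, np.float64(-0.081)]
[-1, np.float64(0.3), np.float64(-5.9), 0, np.float64(-0.081)]
```

Emit:
{"name": "play_rows", "arguments": {
  "rows": [
    [[-1,0.5,-6,0,-0.08],[-1,0.5,-6,0,-0.08],[-1,0.5,-6,0,-0.08],[-1,0.5,-6,0,-0.08],[-1,0.5,-6,0,-0.08],[-1,0.5,-6,0,-0.08]]
  ]
}}

```text
clock: 65.55
tool_pos: [0.456, 0.0265, 0.1369]
eef_rot: [-3.137, -0.019, 3.134]
contact_force: [0.7, 1.3, -0.7]
opening: -0.0001
```

```bash
python3 arc.py 3.7 6; python3 snap.py w31
```

```text
t65.55 p [0.456  0.0265 0.1369] r [-3.137 -0.019  3.134] q [-0.12  0.28 -0.52  0.79 -0.01 -0.11] F [ 0.7  1.3 -0.7] o -0.0001
tip tray [-71.2  -5.5] r 71.4 phi 3.218 yaw-TY 3.18
[-1, np.float64(0.1), np.float64(-5.8), 0, np.float64(-0.087)]
[-1, np.float64(0.2), np.float64(-5.8), 0, np.float64(-0.087)]
[-1, np.float64(0.2), np.float64(-5.9), 0, np.float64(-0.087)]
[-1, np.float64(0.2), np.float64(-5.9), 0, np.float64(-0.087)]
[-1, np.float64(0.3), np.float64(-6.0), 0, np.float64(-0.087)]
[-1, np.float64(0.3), np.float64(-6.0), 0, np.float64(-0.087)]
t65.55 p [0.456  0.0265 0.1369] r [-3.137 -0.019  3.134] q [-0.12  0.28 -0.52  0.79 -0.01 -0.11] F [ 0.7  1.3 -0.7] o -0.0001
```

View pics/w31.png

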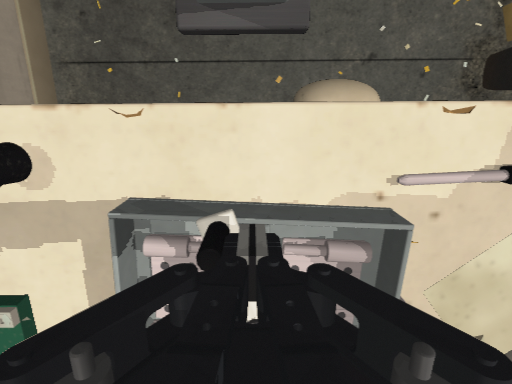

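Emit:
{"name": "play_rows", "arguments": {
  "rows": [
    [[-1,0.7,-6,0.5,-0.085],[-1,0.7,-6,0.5,-0.085],[-1,0.7,-6,0.5,-0.085],[-1,0.7,-6,0.5,-0.085],[-1,0.7,-6,0.5,-0.085],[-1,0.7,-6,0.5,-0.085],[-1,0.7,-6,0.5,-0.085],[-1,0.7,-6,0.5,-0.085]]
  ]
}}

```text
clock: 66.4
tool_pos: [0.4682, -0.0215, 0.1387]
eef_rot: [3.136, -0.009, -2.458]
contact_force: [-0.5, 2.0, 0.8]
opening: 0.0002
```

```bash
python3 arc.py 4.42 7
```

```text
t66.40 p [ 0.4682 -0.0215  0.1387] r [ 3.136 -0.009 -2.458] q [-0.22  0.29 -0.49  0.8  -0.   -0.9 ] F [-0.5  2.   0.8] o 0.0002
tip tray [-56.3 -52.6] r 77.1 phi 3.893 yaw-TY 3.871
[-1, np.float64(-0.6), np.float64(-5.8), 0, np.float64(-0.078)]
[-1, np.float64(-0.6), np.float64(-5.7), 0, np.float64(-0.078)]
[-1, np.float64(-0.6), np.float64(-5.7), 0, np.float64(-0.078)]
[-1, np.float64(-0.6), np.float64(-5.7), 0, np.float64(-0.078)]
[-1, np.float64(-0.6), np.float64(-5.7), 0, np.float64(-0.078)]
[-1, np.float64(-0.5), np.float64(-5.7), 0, np.float64(-0.078)]
[-1, np.float64(-0.5), np.float64(-5.6), 0, np.float64(-0.078)]
```

Emit:
{"name": "play_rows", "arguments": {
  "rows": [
    [[-1,-0.5,-6,1,-0.078],[-1,-0.5,-6,1,-0.078],[-1,-0.5,-6,1,-0.078],[-1,-0.5,-6,1,-0.078],[-1,-0.5,-6,0.5,-0.078],[-1,-0.5,-4,0.5,-0.05]]
  ]
}}

```text
clock: 67.0
tool_pos: [0.4978, -0.0422, 0.1373]
eef_rot: [3.135, -0.006, -2.014]
contact_force: [-1.3, 0.7, -0.4]
opening: 0.0002
```

```bash
python3 arc.py 4.44 3; python3 snap.py w32
```

```text
t67.00 p [ 0.4978 -0.0422  0.1373] r [ 3.135 -0.006 -2.014] q [-0.25  0.34 -0.42  0.82 -0.   -1.37] F [-1.3  0.7 -0.4] o 0.0002
tip tray [-25.6 -72.1] r 76.5 phi 4.371 yaw-TY 4.315
[-1, np.float64(-0.6), np.float64(-1.7), 0, np.float64(-0.042)]
[-1, np.float64(-0.6), np.float64(-1.7), 0, np.float64(-0.042)]
[-1, np.float64(-0.5), np.float64(-1.7), 0, np.float64(-0.042)]
t67.00 p [ 0.4978 -0.0422  0.1373] r [ 3.135 -0.006 -2.014] q [-0.25  0.34 -0.42  0.82 -0.   -1.37] F [-1.3  0.7 -0.4] o 0.0002
```

View pics/w32.png

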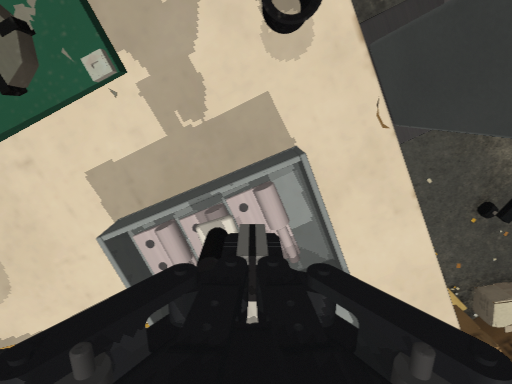

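Nearly closed. Push gently until force shows the stop.

Emit:
{"name": "play_rows", "arguments": {
  "rows": [
    [[-1,-0.5,-2,0.3,-0.04],[-1,-0.5,-2,0.3,-0.04],[-1,-0.5,-2,0.3,-0.03]]
  ]
}}

```text
clock: 67.35
tool_pos: [0.5042, -0.0435, 0.1376]
eef_rot: [3.134, -0.006, -1.907]
contact_force: [-11.3, -3.4, 3.0]
opening: -0.0001
```

Emit:
{"name": "play_rows", "arguments": {
  "rows": [
    [[-1,0,-2,0.3,0],[-1,0,-2,0.3,0]]
  ]
}}

```text
clock: 67.55
tool_pos: [0.5047, -0.0439, 0.1371]
eef_rot: [3.127, -0.007, -1.91]
contact_force: [-12.7, 4.3, 9.6]
opening: 0.0001
```

Emit:
{"name": "play_rows", "arguments": {
  "rows": [
    [[-1,0,-2,0.3,0],[-1,0,-2,0.3,0]]
  ]
}}

```text
clock: 67.75
tool_pos: [0.5049, -0.044, 0.1367]
eef_rot: [3.12, -0.008, -1.914]
contact_force: [-11.9, 3.7, 9.8]
opening: -0.0001
```

```bash
python3 arc.py 4.44 1
```

```text
t67.75 p [ 0.5049 -0.044   0.1367] r [ 3.12  -0.008 -1.914] q [-0.25  0.36 -0.39  0.84 -0.01 -1.47] F [-11.9   3.7   9.8] o -0.0001
tip tray [-19.4 -73.4] r 75.9 phi 4.454 yaw-TY 4.415
[-1, np.float64(-0.8), np.float64(1.1), 0, np.float64(-0.025)]
```

Emit:
{"name": "play_rows", "arguments": {
  "rows": [
    [[-1,0,5,0,0],[-1,0,8,-5,0],[-1,0,5,-30,0],[-1,0,0,-40,0],[-1,-20,0,-10,0],[-1,-20,0,0,0],[-1,0,0,0,0],[-1,0,0,0,0]]
  ]
}}

```text
clock: 68.55
tool_pos: [0.5018, 0.0017, 0.2296]
eef_rot: [3.126, -0.007, -1.924]
contact_force: [0.1, -0.3, 0.2]
opening: -0.0001
```

```bash
python3 snap.py w33
python3 - <<'E'
from h import *
grab('top','top1.png'); im=cv2.imread('pics/top1.png')[150:250,200:350]; cv2.imwrite('pics/top1c.png',cv2.resize(im,(750,500),interpolation=cv2.INTER_CUBIC))
E
```

```text
t68.55 p [0.5018 0.0017 0.2296] r [ 3.126 -0.007 -1.924] q [-0.16  0.27 -0.25  1.07 -0.   -1.37] F [ 0.1 -0.3  0.2] o -0.0001
```

View pics/w33.png

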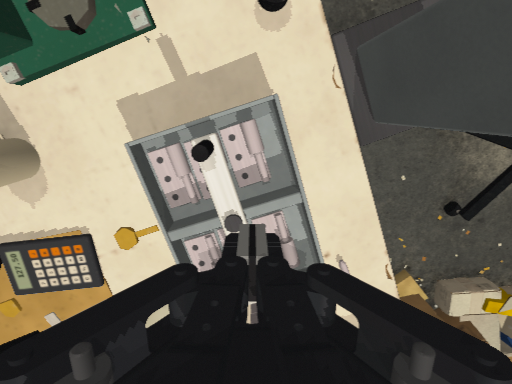

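View pics/top1c.png

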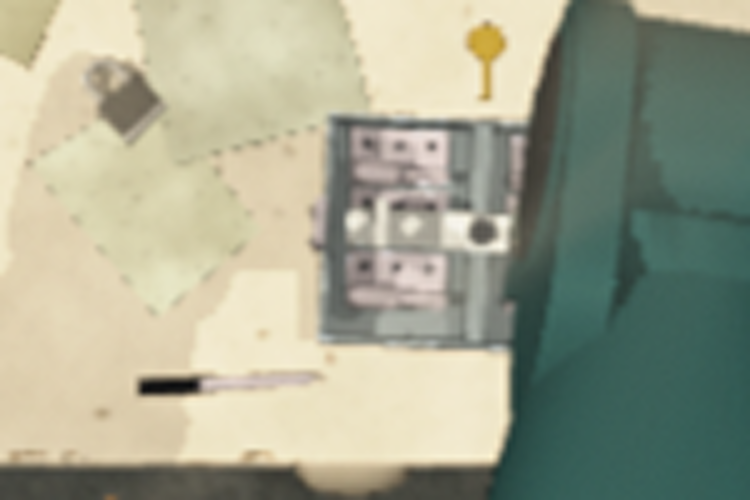

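Run:
```python
from place import *
st,im,d=load('w33.npz'); P=cloud('wrist',st,d)
m=(d>0)&(P[...,0]>.48)&(P[...,0]<.56)&(P[...,1]>-.08)&(P[...,1]<-.02)&(P[...,2]>.081)&(P[...,2]<.09); q=P[m]; print('post',len(q),np.median(q,axis=0), wt(np.median(q,axis=0)))
plan([.435,.20,.22],-1.60,g=0,step=30)
```

```text
post 261 [ 0.52262552 -0.04688985  0.08470782] [ -0.10859091 -75.37457275]
7 rows
[[[0, -23.3, 18.8, 1.5, -0.046], [0, -24.2, 17.7, 1.5, -0.046], [0, -25.0, 16.5, 1.5, -0.046], [0, -25.7, 15.3, 1.5, -0.046], [0, -26.4, 14.1, 1.5, -0.046], [0, -27.0, 12.9, 1.5, -0.046], [0, -27.6, 11.6, 1.5, -0.046]]]
```

Emit:
{"name": "play_rows", "arguments": {
  "rows": [
    [[0,-23,19,0,-0.046],[0,-24,18,0,-0.046],[0,-25,16,0,-0.046],[0,-26,15,0,-0.046],[0,-26,14,0,-0.046],[0,-27,13,0,-0.046],[0,-20,8,0,-0.04],[0,0,0,0,0],[0,0,0,0,0]]
  ]
}}

```text
clock: 69.55
tool_pos: [0.4346, 0.1925, 0.2281]
eef_rot: [3.119, -0.003, -1.606]
contact_force: [-0.4, -0.4, -1.0]
opening: 0.0427
```

```bash
python3 snap.py w34
cat > pin.py <<'E'
from place import *
def pin(fn):
    st,im,d=load(fn); P=cloud('wrist',st,d)
    m=((d>0)&(P[...,0]>.38)&(P[...,0]<.48)&(P[...,1]>.08)&(P[...,1]<.32)&(P[...,2]>.0045)&(P[...,2]<.016)).astype(np.uint8)
    m=cv2.morphologyEx(m,cv2.MORPH_OPEN,np.ones((2,2),np.uint8)); n,lab,s,c=cv2.connectedComponentsWithStats(m)
    for i in range(1,n):
        if s[i,4]<80: continue
        q=P[lab==i]; c=q[:,:2].mean(0); w,V=np.linalg.eigh(np.cov(q[:,:2].T)); a=V[:,1]
        hd=q[q[:,2]>.0100]
        g=im[lab==i].mean(1)
        dark=q[g<70]; 
        if len(dark)>10 and (dark[:,:2].mean(0)-c)@a>0: a=-a
        t=(q[:,:2]-c)@a; t0,t1=np.percentile(t,[.5,99.5]); td=(dark[:,:2]-c)@a if len(dark) else [0]
        print(s[i,4],'c',c.round(4),'ang',np.arctan2(a[1],a[0]).round(4),'L',(t1-t0).round(4),'back',(c+a*t0).round(4),'tip',(c+a*t1).round(4),'hc',(c+a*(t0+.02)).round(4),(c+a*(t1-.095)).round(4),'dark',np.percentile(td,[1,99]).round(4),'z',np.percentile(q[:,2],95).round(4))
pin(sys.argv[1])
E
python3 pin.py w34.npz
```

```text
t69.55 p [0.4346 0.1925 0.2281] r [ 3.119e+00 -3.000e-03 -1.606e+00] q [ 0.24  0.23 -0.31  1.06  0.   -1.29] F [-0.4 -0.4 -1. ] o 0.0427
959 c [0.4313 0.195 ] ang -1.5181 L 0.1185 back [0.4282 0.2532] tip [0.4344 0.1349] hc [0.4292 0.2333] [0.4294 0.2297] dark [-0.051  -0.0133] z 0.013
```

View pics/w34.png

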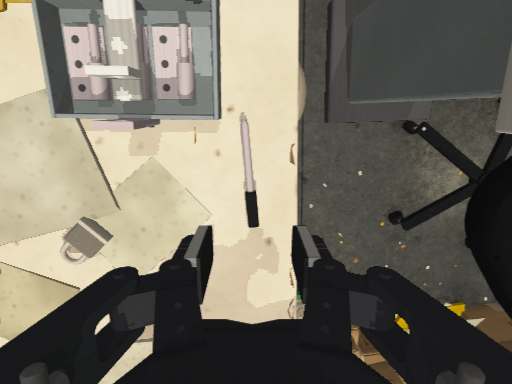

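Run:
```python
from place import *
plan([*comp([.4293,.2315]),.11],-1.518,g=-0.2,step=25)
```

```text
tiltcomp [1.56 0.14]
5 rows
[[[-0.2, -7.9, 0.5, 23.6, -0.018], [-0.2, -7.9, 0.4, 23.6, -0.018], [-0.2, -7.9, 0.2, 23.6, -0.018], [-0.2, -7.9, 0.1, 23.6, -0.018], [-0.2, -7.9, -0.0, 23.6, -0.018]]]
```

Emit:
{"name": "play_rows", "arguments": {
  "rows": [
    [[-0.2,-8,0,24,-0.018],[-0.2,-8,0,24,-0.018],[-0.2,-8,0,24,-0.018],[-0.2,-8,0,24,-0.018],[-0.2,-8,0,20,-0.018],[-0.2,0,0,0,0],[-0.2,0,0,0,0]]
  ]
}}

```text
clock: 70.3
tool_pos: [0.4357, 0.2263, 0.1088]
eef_rot: [3.121, -0.002, -1.528]
contact_force: [0.8, 0.0, 0.3]
opening: 0.0338
```

```bash
python3 snap.py w35; python3 pin.py w35.npz
python3 - <<'E'
from place import *
plan([*comp([.4293,.2315]),.075],-1.518,g=-0.2,step=10)
E
```

```text
t70.30 p [0.4357 0.2263 0.1088] r [ 3.121e+00 -2.000e-03 -1.528e+00] q [ 0.31  0.36 -0.48  0.75  0.   -1.3 ] F [0.8 0.  0.3] o 0.0338
149 c [0.4667 0.1311] ang 3.0906 L 0.0276 back [0.48   0.1304] tip [0.4525 0.1318] hc [0.46   0.1314] [0.5473 0.127 ] dark [-0.0132  0.009 ] z 0.0122
2826 c [0.4317 0.1921] ang -1.518 L 0.1191 back [0.4285 0.2536] tip [0.4348 0.1347] hc [0.4295 0.2336] [0.4297 0.2295] dark [-0.0543 -0.0158] z 0.013
tiltcomp [1.41 0.18]
4 rows
[[[-0.2, -1.4, 1.0, 8.5, -0.003], [-0.2, -1.4, 1.0, 8.5, -0.003], [-0.2, -1.4, 1.0, 8.5, -0.003], [-0.2, -1.4, 1.0, 8.5, -0.003]]]
```

View pics/w35.png

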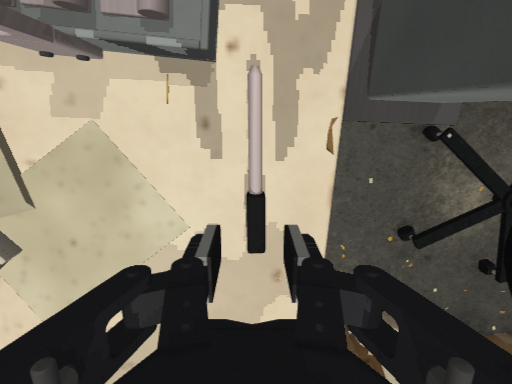

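Emit:
{"name": "play_rows", "arguments": {
  "rows": [
    [[-0.2,-1.2,1.5,8.5,-0.003],[-0.2,-1.2,1.5,8.5,-0.003],[-0.2,-1.2,1,8.5,-0.003],[-0.2,-1.2,1,8,-0.003],[-0.2,0,0,0,0],[-1,0,0,0,0],[-1,0,0,0,0],[-1,0,0,0,0]]
  ]
}}

```text
clock: 71.15
tool_pos: [0.4306, 0.2303, 0.075]
eef_rot: [3.125, -0.001, -1.517]
contact_force: [-0.4, -0.6, 0.1]
opening: 0.0103
```

Run:
```python
from place import *
S()
```

```text
t71.15 p [0.4306 0.2303 0.075 ] r [ 3.125e+00 -1.000e-03 -1.517e+00] q [ 0.32  0.4  -0.53  0.65  0.   -1.3 ] F [-0.4 -0.6  0.1] o 0.0103
```

Emit:
{"name": "play_rows", "arguments": {
  "rows": [
    [[-1,0,0,-10,0],[-1,0,0,-25,0],[-1,0,0,-30,0],[-1,0,0,-20,0],[-1,0,0,0,0]]
  ]
}}

```text
clock: 71.65
tool_pos: [0.4322, 0.2304, 0.1661]
eef_rot: [3.126, -0.001, -1.518]
contact_force: [0.4, 1.2, -0.6]
opening: 0.0103
```

Run:
```python
from place import *
S(); p=tw(0,222); print(p)
plan([*comp(p,.068),.16],-1.617,g=-1,step=18)
```

```text
t71.65 p [0.4322 0.2304 0.1661] r [ 3.126e+00 -1.000e-03 -1.518e+00] q [ 0.32  0.3  -0.39  0.89  0.   -1.3 ] F [ 0.4  1.2 -0.6] o 0.0103
[0.5364084  0.25016517]
tiltcomp [1.08 0.09]
6 rows
[[[-1, -2.4, -17.7, 0.7, 0.017], [-1, -2.7, -17.7, 0.7, 0.017], [-1, -3.0, -17.6, 0.7, 0.017], [-1, -3.2, -17.6, 0.7, 0.017], [-1, -3.5, -17.5, 0.7, 0.017], [-1, -3.8, -17.5, 0.7, 0.017]]]
```

Emit:
{"name": "play_rows", "arguments": {
  "rows": [
    [[-1,-2,-18,0,0.017],[-1,-3,-18,0,0.017],[-1,-3,-18,0,0.017],[-1,-3,-17,0,0.017],[-1,-3,-17,0,0.017],[-1,-4,-17,0,0.017],[-1,0,0,0,0],[-1,0,0,0,0]]
  ]
}}

```text
clock: 72.45
tool_pos: [0.5392, 0.2497, 0.1629]
eef_rot: [3.125, -0.002, -1.623]
contact_force: [-0.5, -0.2, -1.6]
opening: 0.0102
```

```bash
python3 snap.py w36
python3 - <<'E'
from place import *
from held import *
st,im,d=load('w36.npz'); P=cloud('wrist',st,d); R=Ro.from_euler('xyz',st['eef_rot']).as_matrix(); Q=(P-st['tool_pos'])@R
m=(d>0)&(Q[...,2]>.055)&(Q[...,2]<.075)&(Q[...,0]>.025)&(Q[...,0]<.12)&(abs(Q[...,1])<.02)
q=Q[m]; print(len(q),np.percentile(q,[.5,50,99.5],axis=0))
top=[]
for x in np.arange(.03,.10,.01):
    s=q[abs(q[:,0]-x)<.004]; print(x.round(3),len(s),'ymid',((np.percentile(s[:,1],3)+np.percentile(s[:,1],97))/2).round(4),'ztop',np.percentile(s[:,2],8).round(4)) if len(s)>10 else 0
T=lambda s:wt(s)
m=(d>0)&(P[...,2]>.072)&(P[...,2]<.085)
t=(P[...,:2]-O)@np.c_[ex,ey]*1000
for nm,lo,hi in [('lug',96,110),('tab',58,72)]:
    k=m&(abs(t[...,0])<25)&(t[...,1]>lo)&(t[...,1]<hi); print(nm,k.sum(),np.percentile(t[k],[2,50,98],axis=0).round(1) if k.sum() else '', np.percentile(P[k][:,2],95) if k.sum() else '')
E
```

```text
t72.45 p [0.5392 0.2497 0.1629] r [ 3.125e+00 -2.000e-03 -1.623e+00] q [ 0.3   0.46 -0.13  0.99  0.   -1.22] F [-0.5 -0.2 -1.6] o 0.0102
2696 [[ 0.02549727 -0.00371329  0.06447838]
 [ 0.06367524  0.00060004  0.06710629]
 [ 0.096838    0.00463591  0.07117379]]
0.03 261 ymid 0.0006 ztop 0.065
0.04 276 ymid 0.0006 ztop 0.0652
0.05 283 ymid 0.0006 ztop 0.0655
0.06 300 ymid 0.0004 ztop 0.0658
0.07 321 ymid 0.0004 ztop 0.066
0.08 340 ymid 0.0004 ztop 0.0663
0.09 338 ymid 0.0004 ztop 0.0665
0.1 34 ymid 0.0004 ztop 0.0686
lug 805 [[-13.5 102.9]
 [  1.  105.5]
 [ 15.2 106.4]] 0.08091445383188109
tab 0
```

View pics/w36.png

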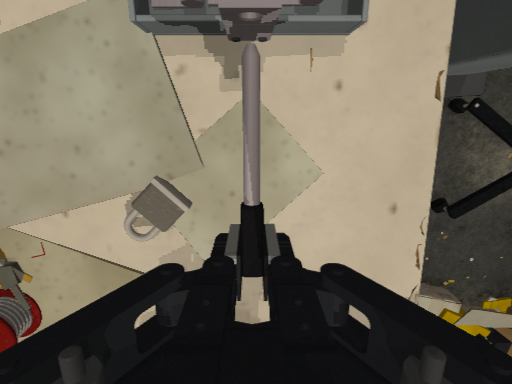

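```bash
cat > align.py <<'E'
from place import *
def al(fn):
    st,im,d=load(fn); P=cloud('wrist',st,d); R=Ro.from_euler('xyz',st['eef_rot']).as_matrix(); Q=(P-st['tool_pos'])@R
    t=(P[...,:2]-O)@np.c_[ex,ey]*1000
    m=(d>0)&(Q[...,2]>.055)&(Q[...,2]<.078)&(Q[...,0]>.03)&(Q[...,0]<.1)&(abs(Q[...,1])<.012)
    rt=t[m]; rz=P[m][:,2]
    ys=[];xs=[];zs=[]
    for y in np.arange(rt[:,1].min()+4,rt[:,1].max()-2,4):
        k=abs(rt[:,1]-y)<2.5
        if k.sum()<30: continue
        ys.append(y);xs.append((np.percentile(rt[k,0],3)+np.percentile(rt[k,0],97))/2);zs.append(np.percentile(rz[k],92)*1000-4.2)
    px=np.polyfit(ys,xs,1);pz=np.polyfit(ys,zs,1); tip=np.percentile(rt[:,1],.5)
    print('rod tip y',tip.round(1),'slope x',px[0].round(4),'slope z',pz[0].round(4))
    for y in [tip,103,65]: print('  at y',round(y,1),'x',np.polyval(px,y).round(2),'z',np.polyval(pz,y).round(2))
    k=(d>0)&(P[...,2]>.070)&(P[...,2]<.085)&(abs(t[...,0])<22)&(t[...,1]>98)&(t[...,1]<109)&~m
    # lug: outer face columns
    if k.sum()>30: print('lug x range',np.percentile(t[k][:,0],[1,99]).round(1),'mid',np.percentile(t[k][:,0],[1,99]).mean().round(2),'top',np.percentile(P[k][:,2],97).round(4),'y',np.percentile(t[k][:,1],[2,98]).round(1))
al(sys.argv[1])
E
python3 align.py w36.npz
```

```text
rod tip y 124.6 slope x 0.0011 slope z 0.0256
  at y 124.6 x 0.72 z 92.16
  at y 103 x 0.7 z 91.61
  at y 65 x 0.66 z 90.64
lug x range [-13.8  15.6] mid 0.89 top 0.081 y [102.9 106.4]
```

Emit:
{"name": "play_rows", "arguments": {
  "rows": [
    [[-1,0,0,12,0],[-1,0,-0.4,12,0],[-1,0,0,0,0],[-1,0,0,0,0]]
  ]
}}

```text
clock: 72.9
tool_pos: [0.5369, 0.2492, 0.1363]
eef_rot: [3.123, -0.003, -1.622]
contact_force: [-0.5, -0.4, -0.6]
opening: 0.0095
```

```bash
python3 snap.py w37; python3 align.py w37.npz
```

```text
t72.90 p [0.5369 0.2492 0.1363] r [ 3.123e+00 -3.000e-03 -1.622e+00] q [ 0.3   0.48 -0.18  0.93  0.   -1.22] F [-0.5 -0.4 -0.6] o 0.0095
rod tip y 124.0 slope x 0.0001 slope z 0.0269
  at y 124.0 x -1.62 z 65.55
  at y 103 x -1.63 z 64.98
  at y 65 x -1.63 z 63.96
```

View pics/w37.png

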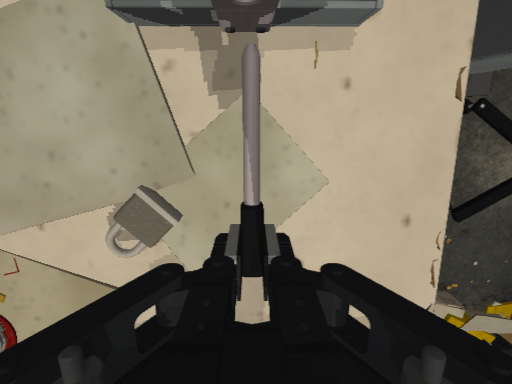

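Emit:
{"name": "play_rows", "arguments": {
  "rows": [
    [[-1,0,-2.5,0,0],[-1,0,0,0,0],[-1,0,0,0,0]]
  ]
}}

```text
clock: 73.25
tool_pos: [0.5398, 0.2492, 0.1369]
eef_rot: [3.124, -0.003, -1.622]
contact_force: [0.0, 0.7, -0.8]
opening: 0.0101
```

```bash
python3 snap.py w38; python3 align.py w38.npz; S
```

```text
t73.25 p [0.5398 0.2492 0.1369] r [ 3.124e+00 -3.000e-03 -1.622e+00] q [ 0.29  0.48 -0.17  0.93  0.   -1.23] F [ 0.   0.7 -0.8] o 0.0101
rod tip y 124.3 slope x -0.0002 slope z 0.0265
  at y 124.3 x 1.38 z 66.15
  at y 103 x 1.38 z 65.58
  at y 65 x 1.38 z 64.58bash: S: command not found
```

Emit:
{"name": "play_rows", "arguments": {
  "rows": [
    [[-1,6,0,0,0],[-1,6,0,0,0],[-1,6,0.3,0,0],[-1,0,0,0,0]]
  ]
}}

```text
clock: 73.7
tool_pos: [0.5385, 0.2295, 0.1372]
eef_rot: [3.124, -0.003, -1.622]
contact_force: [-0.0, 1.2, -1.0]
opening: 0.01
```

```bash
python3 snap.py w39; python3 align.py w39.npz
```

```text
t73.70 p [0.5385 0.2295 0.1372] r [ 3.124e+00 -3.000e-03 -1.622e+00] q [ 0.26  0.47 -0.2   0.92  0.   -1.26] F [-0.   1.2 -1. ] o 0.01
rod tip y 101.4 slope x -0.0017 slope z -0.0306
  at y 101.4 x 1.14 z 68.96
  at y 103 x 1.13 z 68.91
  at y 65 x 1.2 z 70.07
lug x range [-14.2  15.7] mid 0.75 top 0.0812 y [100.  106.2]
```

View pics/w39.png

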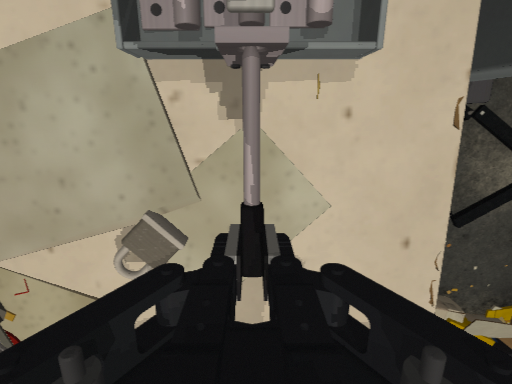

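Emit:
{"name": "play_rows", "arguments": {
  "rows": [
    [[-1,6,0,0,0],[-1,6,0,0,0],[-1,6,0.3,0,0],[-1,6,0,0,0],[-1,0,0,0,0]]
  ]
}}

```text
clock: 74.25
tool_pos: [0.5369, 0.2036, 0.1373]
eef_rot: [3.124, -0.003, -1.622]
contact_force: [0.2, 0.0, -0.3]
opening: 0.0096
```

```bash
python3 snap.py w40
python3 - <<'E'
from place import *
st,im,d=load('w40.npz'); P=cloud('wrist',st,d)
t=(P[...,:2]-O)@np.c_[ex,ey]*1000; z=P[...,2]*1000
# rod outside lug: y 110..150, between lug & tab 72..98
for y in list(range(112,150,6))+list(range(72,100,3)):
    k=(d>0)&(abs(t[...,1]-y)<2)&(abs(t[...,0])<9)&(z>58)&(z<74)
    if k.sum()>15: print(y,k.sum(),'x',np.percentile(t[k][:,0],[3,97]).mean().round(2),'z',(np.percentile(z[k],92)-4.2).round(2))
for nm,lo,hi in [('lug',98,108),('tab',60,70)]:
    k=(d>0)&(abs(t[...,0])<20)&(t[...,1]>lo)&(t[...,1]<hi)&(z>74)&(z<86)
    if k.sum()>20: print(nm,np.percentile(t[k],[2,98],axis=0).round(1).tolist(),np.percentile(z[k],95).round(1))
E
```

```text
t74.25 p [0.5369 0.2036 0.1373] r [ 3.124e+00 -3.000e-03 -1.622e+00] q [ 0.22  0.45 -0.23  0.91  0.   -1.3 ] F [ 0.2  0.  -0.3] o 0.0096
112 149 x 0.73 z 67.58
118 141 x 0.54 z 67.62
124 137 x 0.59 z 67.91
130 140 x 0.63 z 68.0
136 136 x 0.67 z 68.0
142 134 x 0.71 z 68.42
148 130 x 0.75 z 68.49
78 50 x 0.73 z 65.47
81 127 x 0.75 z 66.35
84 173 x 0.56 z 66.82
87 170 x 0.56 z 67.08
90 168 x 0.58 z 66.92
93 168 x 0.6 z 66.98
96 172 x 0.63 z 67.18
99 105 x 0.66 z 67.19
lug [[-13.6, 100.1], [15.2, 105.9]] 81.0
tab [[-13.8, 65.0], [15.2, 68.4]] 80.9
```

View pics/w40.png

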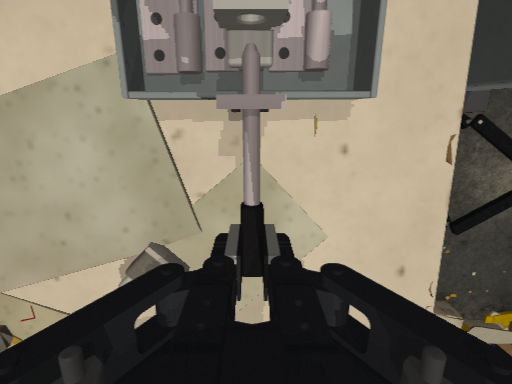

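Emit:
{"name": "play_rows", "arguments": {
  "rows": [
    [[-1,6,0,0,0],[-1,6,0,0.3,0],[-1,6,0.3,0.3,0],[-1,6,0,0.3,0],[-1,6,0,0,0],[-1,0,0,0,0]]
  ]
}}

```text
clock: 74.9
tool_pos: [0.5349, 0.1714, 0.1364]
eef_rot: [3.124, -0.002, -1.622]
contact_force: [-0.5, 1.2, -0.4]
opening: 0.0098
```

Emit:
{"name": "play_rows", "arguments": {
  "rows": [
    [[-1,3,0,0,0],[-1,3,0,0,0]]
  ]
}}

```text
clock: 75.1
tool_pos: [0.5346, 0.1652, 0.1365]
eef_rot: [3.125, -0.002, -1.622]
contact_force: [0.6, -0.6, -0.8]
opening: 0.0103
```

```bash
python3 snap.py w41
```

```text
t75.10 p [0.5346 0.1652 0.1365] r [ 3.125e+00 -2.000e-03 -1.622e+00] q [ 0.15  0.43 -0.27  0.89  0.   -1.37] F [ 0.6 -0.6 -0.8] o 0.0103
```

View pics/w41.png

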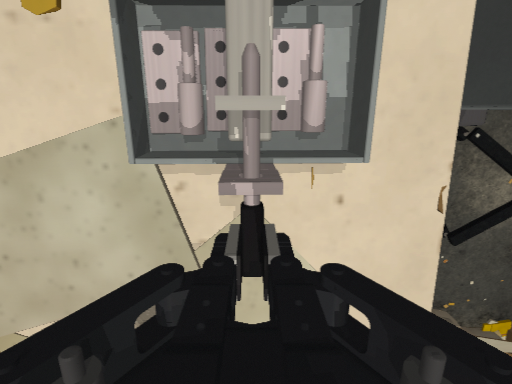

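Emit:
{"name": "play_rows", "arguments": {
  "rows": [
    [[-1,3,0,0,0],[-1,3,0,0,0]]
  ]
}}

```text
clock: 75.35
tool_pos: [0.5343, 0.1587, 0.1365]
eef_rot: [3.125, -0.002, -1.622]
contact_force: [0.4, 0.5, -0.3]
opening: 0.0099
```

Emit:
{"name": "play_rows", "arguments": {
  "rows": [
    [[-1,2,0,0,0],[-1,2,0,0,0]]
  ]
}}

```text
clock: 75.55
tool_pos: [0.5342, 0.156, 0.1366]
eef_rot: [3.125, 0.003, -1.621]
contact_force: [-0.0, 23.6, -1.8]
opening: 0.0099
```

Emit:
{"name": "play_rows", "arguments": {
  "rows": [
    [[-1,1.5,0,0,0],[-1,1.5,0,0,0]]
  ]
}}

```text
clock: 75.75
tool_pos: [0.5341, 0.1556, 0.1368]
eef_rot: [3.125, 0.011, -1.619]
contact_force: [-0.8, 11.8, -0.9]
opening: 0.01
```

Emit:
{"name": "play_rows", "arguments": {
  "rows": [
    [[-1,0,0,0,0],[-0.6,0,0,0,0],[-0.4,0,0,0,0],[-0.4,0,0,0,0]]
  ]
}}

```text
clock: 76.15
tool_pos: [0.5342, 0.1558, 0.1369]
eef_rot: [3.125, 0.012, -1.618]
contact_force: [0.3, -0.4, 0.3]
opening: 0.0257
```

```bash
python3 snap.py w42
```

```text
t76.15 p [0.5342 0.1558 0.1369] r [ 3.125  0.012 -1.618] q [ 0.13  0.43 -0.28  0.88  0.01 -1.39] F [ 0.3 -0.4  0.3] o 0.0257
```

View pics/w42.png

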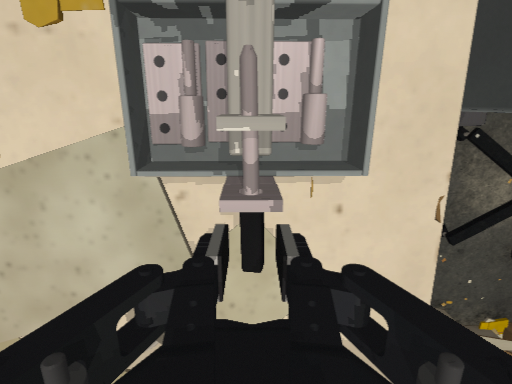

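Emit:
{"name": "play_rows", "arguments": {
  "rows": [
    [[-0.3,0,0,-5,0],[-0.3,0,0,-15,0],[-0.3,0,0,-30,0],[-0.3,-10,0,-30,0],[-0.3,-20,0,-10,0],[-0.3,-20,0,0,0],[-0.3,-20,0,0,0],[-0.3,0,0,0,0],[-0.3,0,0,0,0]]
  ]
}}

```text
clock: 77.1
tool_pos: [0.5391, 0.2258, 0.2346]
eef_rot: [3.126, 0.011, -1.62]
contact_force: [0.6, 0.1, 0.4]
opening: 0.0297
```

```bash
python3 snap.py w43; python3 intray.py w43.npz
python3 - <<'E'
from place import *
st,im,d=load('w43.npz'); P=cloud('wrist',st,d)
t=(P[...,:2]-O)@np.c_[ex,ey]*1000; z=P[...,2]*1000; g=im.mean(2)
k=(d>0)&(abs(t[...,0])<12)&(t[...,1]>100)&(t[...,1]<160)&(z>58)&(z<79)&(g<60); print('handle',k.sum(),np.percentile(t[k],[1,99],axis=0).round(1).tolist(),np.percentile(z[k],[50,95]).round(1))
k=(d>0)&(abs(t[...,0])<20)&(t[...,1]>98)&(t[...,1]<108)&(z>75)&(z<86); print('lug',np.percentile(t[k],[1,99],axis=0).round(1).tolist())
k=(d>0)&(abs(t[...,0])<6)&(t[...,1]>20)&(t[...,1]<60)&(z>60)&(z<75); print('rod past tab',k.sum(),np.percentile(t[k],[1,99],axis=0).round(1).tolist(),np.percentile(z[k],[50,95]).round(1))
k=(d>0)&(abs(t[...,0])<18)&(t[...,1]>58)&(t[...,1]<72)&(z>75)&(z<86); print('tab',np.percentile(t[k],[1,99],axis=0).round(1).tolist())
E
```

```text
t77.10 p [0.5391 0.2258 0.2346] r [ 3.126  0.011 -1.62 ] q [ 0.25  0.4  -0.03  1.15  0.02 -1.27] F [0.6 0.1 0.4] o 0.0297
in tray R [71.  65.5] ang -1.577 L 0.0192 0.0217
in tray L [38.6 77.9] ang -1.577 L 0.0439 0.0178
in tray L [-40.5  77.1] ang -1.58 L 0.0429 0.0178
in tray L [-68.9  96.5] ang -1.573 L 0.028 0.0212
handle 795 [[-5.8, 106.7], [6.2, 146.0]] [69.2 70.7]
lug [[-13.7, 100.1], [15.5, 106.1]]
rod past tab 59 [[-2.5, 54.2], [5.6, 58.1]] [66.8 68.5]
tab [[-13.8, 61.9], [15.3, 68.3]]
```

View pics/w43.png

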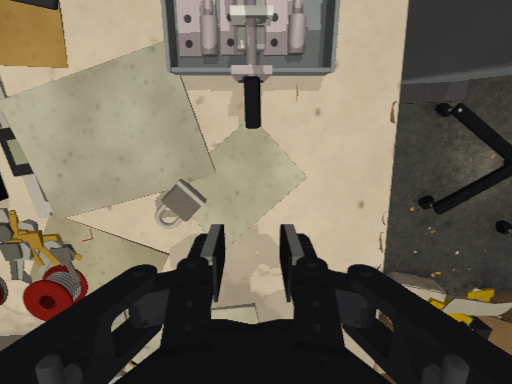

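Run:
```python
from h import *
grab('top','top2.png'); im=cv2.imread('pics/top2.png')[100:250,180:370]; cv2.imwrite('pics/top2c.png',cv2.resize(im,(760,600),interpolation=cv2.INTER_CUBIC))
grab('side','side2.png'); im=cv2.imread('pics/side2.png')[150:290,200:360]; cv2.imwrite('pics/side2c.png',cv2.resize(im,(685,600),interpolation=cv2.INTER_CUBIC))
```

```text
(no output)
```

View pics/top2c.png

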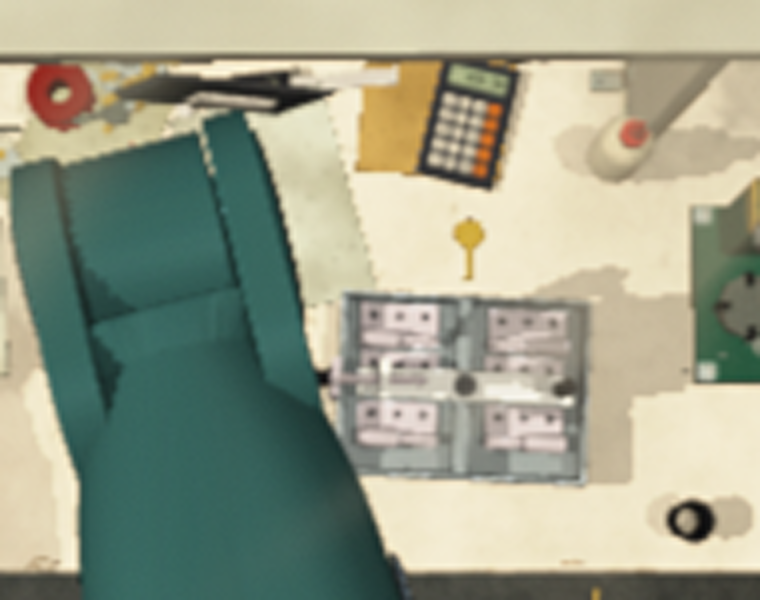

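View pics/side2c.png

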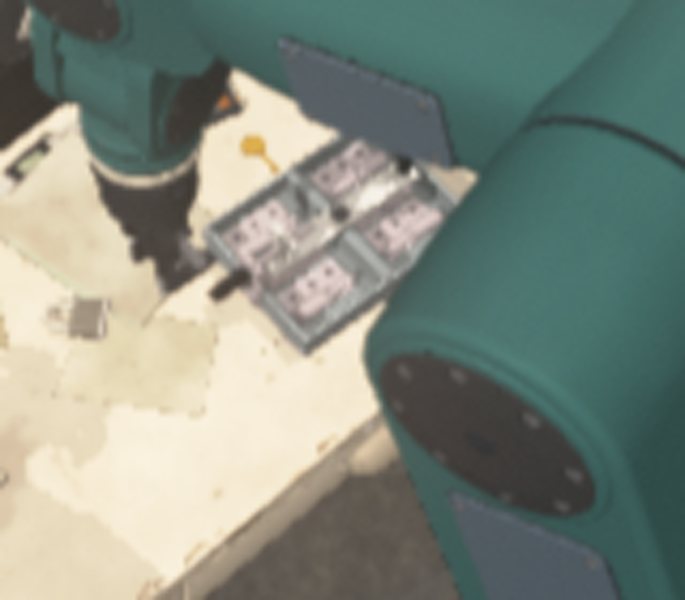

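Everything is in place: three hinge halves per bin, the bar across both bins, the pin through the lug and tab, and the arm clear. I'm handing the job in.

Run:
```python
from h import *
print(manip.finish_job())
```

```text
the job is handed in; nothing more can be done
None
```

The hinge tray is ready to carry, and I handed the job in at about 77 s of the 210 s allowed. `finish_job` reported no verdict.

- **Hinges:** six were present, three of each hand. All three left-hand ones lie flat in the left bin and all three right-hand ones in the right bin.
- **Bar:** I pushed it to its stop until about 12 N of resistance. Its post then measured 0.1 mm off the closed line, 75.4 mm from the pivot (nominal 75).
- **Pin:** it goes through the lug and the tab. The handle met the lug with a force peak of about 24 N. After release the handle's front measured within 0.6 mm of the lug's face, which is within measuring error.

**What went wrong and was mended:**
- One left-hand hinge caught the bar edge on the way in and tipped in the grip. I set it down on the bench, gripped it again and placed it properly.
- The tool slowly tilted, by up to about 0.07 rad. I levelled it twice by pressing the shut fingers on the bench. Most readings were under 35 N, but one reached 42 N.
- The knocked hinge, a right-hand one, was found again in a fresh picture before I picked it up.

**Checks that disagreed or were partial:**
- Before I picked up the pin, it measured 119 mm long against the 115 mm given.
- The last wrist picture showed only part of the left-bin hinges. The right bin was last checked by measurement before the bar was closed, and only by eye after that.
- I did not measure the padlock or the loupe at the end, but I never handled them and both look unmoved in the last pictures.

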